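Turn and scan in the feed rollers in their bench centres, and leave their keys up

ROBOT

A 6-joint arm with a two-finger parallel gripper is mounted at the origin on a cart in front of the work surface, level with it; the furniture and walls round the work are solid. World frame = base frame: x ahead of the robot, y to its left, z up, the work surface at z = 0. Lengths are in m, angles in degrees, forces in N, time in s.
With the tool pointing down it reaches from about 0.375 to 0.9 m from the base axis. Payload 3.1 kg.
Tool frame: the origin (TCP) lies on the centre line of the jaws, within the pads' length; the fingertips stand 25 mm ahead of it and the grasp point (between the pads) lies 6 mm ahead of it; z points along the fingers, y is the line along which they close (so a half turn about z gives the same grasp; the last joint's range is limited). The gripper opens to 87 mm and grips with 3 to 60 N. Pads are 19 mm wide; open, the fingers measure 117 mm over their backs; the gripper's body (75 mm by 190 mm) begins 51 mm behind the grasp point.
Start: joints at [64.945, 30.224, 82.088, -0, 67.689, -10.227], TCP at [0.16, 0.604, 0.248] pointing down, gripper open.
Joint ranges: [-176.69, 176.69], [-43.24, 126.21], [12.49, 139.97], [-82, 262], [0, 151.66], [-163.58, 163.58]. Speed limits (degrees/s): [159.86, 159.86, 180, 180, 180, 180].

INTERFACE

Orientations are given as a 3x3 rotation matrix whose columns are the frame's x, y, z axes.
In Python, from rig import read_state, capture, camera_params, hand_in gives the robot as it stands.
- The arm moves only by the tool apply_moves, never from a script. Its argument "rows" is a list of rows, each an object of numbers: "x", "y", "z": the shift along the tool's x, y, z in mm; "rx", "ry", "rz": the turn, a rotation vector about the tool's x, y, z in units of 6 degrees (1.0 is 6 degrees); "claw": the closure in counts, from 0 (fully open) to 255 (shut). A call has 1 to 10 rows; each row is the pose to reach, as a shift and turn from the pose commanded when the call began, along the tool's axes at that moment; what a row does not reach only later rows make up. A row lasts 1/8 s, in which the tool goes at most 62.5 mm and 10.7 degrees, less where a joint would pass 70% of its speed; a pose out of reach is approached as far as the arm can. A call with a gripper value outside its range is refused whole. The fingers move at their own pace and stop on an object; the grip force is fixed at half the most. Time passes only in rows, so rows that repeat a pose let the fingers close. It gives the time, the measured TCP pose, the force, the opening and the grip force at its end, in the units of the state.
- read_state(): the state, without advancing time (a new reading comes with each control period).
- capture(name): name is "side" or "top" or "wrist"; returns (picture, depth): 400x640x3 uint8, red, green, blue; 400x640 float32, m along the optical axis (not along the pixel's ray), 0 where there is no reading.
- camera_params(name): a dict with "fx", "fy", "cx", "cy" (pixels), "xyz" and "orientation" of the camera in the world. Camera axes: x right, y up, looking along -z (the intrinsics and any distortion apply to the point x, -y, -z); pixel columns grow to the right and rows downward; lengths in m; the calibration is good to about 2 mm. The wrist camera is an equidistant fisheye: a pixel r from the principal point sees the ray r / f radians off the axis. A picture is of the moment at which its call begins: read the wrist's pose just before it. camera_params takes no time and is no camera call; for the wrist camera it gives the pose at the moment of the call.
- hand_in(): hands the job in; it is judged then, once.
The state is a dict: "time_s": time; "joint_positions": joint angles; "qvel": joint speeds; "tau": joint torques, N m; "position": TCP position; "tcp_rot": TCP orientation; "force": force on the tool from outside, world axes, zero at the start; "moment": the same for the moment, N m; "opening": opening from 0.0 (shut) to 1.0 (fully open); "grasp_force": force on a finger pad.
Only numpy, scipy, OpenCV 4.12 (cv2) and the standard library are available. Lean on these libraries where they do the work, as an engineer would, in place of code of your own. Each camera call takes 0.05 s, during which the arm holds its last target. There are 200 camera calls.

TASK

Book in the spare feed rollers, two or three of them, that sit between centres in small grey stands: turn each by its star of pins until its bar-code label faces straight up, and scan the labels in order from the slimmest roller to the thickest, holding the hand scanner level and still with its window 5 to 6 cm above the middle of each label for two seconds. Then lay the scanner back flat along the middle of its black mat and leave every roller turned so that its steel key bar faces straight up, ready for its gear. Do not knock the other things about.

Things in the scene. Friction and masses are not known exactly. Their poses are not given: they have to be found in the camera images.
- stand_slim: bench-centres stand of the slim roller (drum 28 mm in diameter): grey base plate 80 x 150 x 12 mm, 1.85 kg in all, not fixed to the bench, with two posts 72 mm high. Origin: centre of its underside; z up; y along the roller's axis, which lies 62 mm above the underside; the star of pins is at the +y end, the drum at the -y end. May be absent.
- label_slim (a point): centre of the outer face of the slim roller's white bar-code label, 16 mm out from the roller's axis; turns with the roller. z points straight out of the label (up when the label faces up); y along the axis. The label is 44 mm long (along y) and 18 mm wide.
- key_slim (a point): centre of the outer face of the slim roller's key, a raised steel bar 40 mm long (along the axis) and 6 mm wide on the drum, 16 mm out from the axis, 144 degrees round from the label and in line with another pin of the star; turns with the roller. z points straight out of the key (up when the key faces up); y along the axis.
- star_slim (a point): slim roller's star, on the axis, 36 mm from the stand's middle toward its +y; turns with the roller, y along the axis. Five radial pins, 8 mm thick, 72 degrees apart, ends 45 mm from the axis; one lies along +z, in line with the label. Turns either way without limit, stiff (0.035 N m), stays where left. Drum (28 mm) ends 16 mm from the pins' plane; the post, 17 mm off it, rises 10 mm over the axis.
- stand_middle: bench-centres stand of the middle roller (drum 38 mm in diameter): grey base plate 80 x 150 x 12 mm, 1.85 kg in all, not fixed to the bench, with two posts 72 mm high. Origin: centre of its underside; z up; y along the roller's axis, which lies 62 mm above the underside; the star of pins is at the +y end, the drum at the -y end. May be absent.
- label_middle (a point): centre of the outer face of the middle roller's white bar-code label, 21 mm out from the roller's axis; turns with the roller. z points straight out of the label (up when the label faces up); y along the axis. The label is 44 mm long (along y) and 18 mm wide.
- key_middle (a point): centre of the outer face of the middle roller's key, a raised steel bar 40 mm long (along the axis) and 6 mm wide on the drum, 21 mm out from the axis, 144 degrees round from the label and in line with another pin of the star; turns with the roller. z points straight out of the key (up when the key faces up); y along the axis.
- star_middle (a point): middle roller's star, on the axis, 36 mm from the stand's middle toward its +y; turns with the roller, y along the axis. Five radial pins, 8 mm thick, 72 degrees apart, ends 45 mm from the axis; one lies along +z, in line with the label. Turns either way without limit, stiff (0.035 N m), stays where left. Drum (38 mm) ends 16 mm from the pins' plane; the post, 17 mm off it, rises 10 mm over the axis.
- stand_thick: bench-centres stand of the thick roller (drum 48 mm in diameter): grey base plate 80 x 150 x 12 mm, 1.85 kg in all, not fixed to the bench, with two posts 72 mm high. Origin: centre of its underside; z up; y along the roller's axis, which lies 62 mm above the underside; the star of pins is at the +y end, the drum at the -y end. May be absent.
- label_thick (a point): centre of the outer face of the thick roller's white bar-code label, 26 mm out from the roller's axis; turns with the roller. z points straight out of the label (up when the label faces up); y along the axis. The label is 44 mm long (along y) and 18 mm wide.
- key_thick (a point): centre of the outer face of the thick roller's key, a raised steel bar 40 mm long (along the axis) and 6 mm wide on the drum, 26 mm out from the axis, 144 degrees round from the label and in line with another pin of the star; turns with the roller. z points straight out of the key (up when the key faces up); y along the axis.
- star_thick (a point): thick roller's star, on the axis, 36 mm from the stand's middle toward its +y; turns with the roller, y along the axis. Five radial pins, 8 mm thick, 72 degrees apart, ends 45 mm from the axis; one lies along +z, in line with the label. Turns either way without limit, stiff (0.035 N m), stays where left. Drum (48 mm) ends 16 mm from the pins' plane; the post, 17 mm off it, rises 10 mm over the axis.
- scanner_grip (a point): centre of the handle of the hand scanner, a grey wand 148 mm long, 0.18 kg, lying on its mat. Handle 105 x 30 x 27 mm along x, grasped across its 30 mm (y); its centre is 24.5 mm above the scanner's underside. Head 46 x 44 x 42 mm at the +x end, its centre 72 mm from the handle's centre. z is up as it lies.
- scanner_window (a point): centre of the scanner's glass window in the underside of its head: 72 mm along +x and 24.5 mm below the handle's centre. The scanner reads straight out of the window along -z (straight down with the handle level), best about 55 mm from the label. It has no trigger.
- mat_top (a point): centre of the top of the scanner's black rubber mat, 190 (x) x 80 (y) x 5 mm, fixed to the bench; x along its length.
- tape: roll of amber tape, 66 mm wide, 16 mm high; origin at the centre of its underside. Not part of the job.
- marker: felt marker, 135 mm long; origin at the centre of its underside. Not part of the job.
- screws: round tin of screws, 60 mm wide, 20 mm high; origin at the centre of its underside. Not part of the job.
- scanner: the whole scanner; origin on its underside, 20 mm from the handle's centre toward the head, axes as those of the handle's centre.

How it is judged:
By the outcome, as a careful person would: the job done as asked, in the order asked, and still so for the second after the job is handed in, with the robot touching nothing.
Of stand_slim, stand_middle, stand_thick only 2 to 3 are there at a start; the rules pass over those that are not, and their reading is None.
At some moment in a run one of stand_slim, stand_middle, stand_thick, scanner may be knocked a few centimetres aside while the robot is not near it.
Once in a run the grip may slacken for a moment while it holds something.
It also fails if it takes over 210 s, if anything falls off the work surface, if the arm or the gripper's body presses on something with over 40 N, if the wrist force passes 120 N, or if a joint passes its speed limit or range.

## Working session

There is one attempt and no reset: what is moved stays moved. The work goes in short steps, Python scripts to look and compute and a tool call to move; the robot and the scene stay as the last step left them, time stands still between calls to the robot, and variables do not carry over. Pictures are saved under pics/ and viewed, at most 14 in all, crops included, and the job is handed in when it is done.

Besides the shell and the picture viewer there is one more tool, called after "Request:" as name(argument=value, ...), one argument or row to a line, values as JSON. apply_moves: Moves the arm, as the interface text tells. Its arguments: {"type":"object","properties":{"rows":{"type":"array"}},"required":["rows"]}

```bash
ls; mkdir -p pics; cat > h.py <<'E'
import numpy as np, cv2
from rig import read_state, capture, camera_params, hand_in
def save(name,fn,crop=None,scale=1):
    im,d=capture(name); p=camera_params(name)
    np.savez(''+fn+'.npz',im=im,d=d,**{k:np.array(v) for k,v in p.items() if k in('fx','fy','cx','cy','xyz','orientation')})
    o=im[:,:,::-1]
    if crop: u0,v0,u1,v1=crop;o=o[v0:v1,u0:u1]
    if scale!=1:o=cv2.resize(o,None,fx=scale,fy=scale,interpolation=cv2.INTER_CUBIC)
    cv2.imwrite('pics/'+fn+'.png',o)
def load(fn): return np.load(''+fn+'.npz')
def px(D,u,v,z=None):
    """pixel -> world by depth, or by plane z (pinhole)"""
    c=np.array([(u-D['cx'])/D['fx'],-(v-D['cy'])/D['fy'],-1.0])
    r=D['orientation']@c
    t=D['d'][int(round(v)),int(round(u))] if z is None else (z-D['xyz'][2])/r[2]
    return D['xyz']+t*r
def proj(D,P):
    c=D['orientation'].T@(np.asarray(P)-D['xyz']); return D['cx']+D['fx']*c[0]/-c[2], D['cy']-D['fy']*c[1]/-c[2]
def cloud(D):
    v,u=np.mgrid[0:400,0:640]; d=D['d']
    c=np.stack([(u-D['cx'])/D['fx']*d,-(v-D['cy'])/D['fy']*d,-d],-1)
    P=c@D['orientation'].T+D['xyz']; P[d==0]=np.nan; return P
E
python3 - <<'E'
from h import *
for n in('top','side'):
    save(n,n+'0'); p=camera_params(n); print(n,{k:np.round(v,3).tolist() if not isinstance(v,str) else v for k,v in p.items()})
s=read_state();print(s)
E
```

```text
pics
top {'fx': 425.856, 'fy': 425.856, 'cx': 316.515, 'cy': 204.017, 'xyz': [0.3, -0.152, 1.011], 'orientation': [[-0.014, 0.984, -0.179], [-1.0, -0.01, 0.021], [0.018, 0.179, 0.984]]}
side {'fx': 402.781, 'fy': 402.781, 'cx': 320.302, 'cy': 199.165, 'xyz': [0.486, 0.693, 0.702], 'orientation': [[-1.0, 0.016, -0.015], [-0.021, -0.592, 0.806], [0.004, 0.806, 0.592]]}
{'time_s': 0.1, 'joint_positions': array([ 6.49439088e+01,  3.02739033e+01,  8.21499256e+01,  8.89994542e-04,
        6.76889874e+01, -1.02291729e+01]), 'qvel': array([-0.00046455, -0.09068252, -0.13827984, -0.07167321,  0.00615213,
        0.03051453]), 'tau': array([ 1.64606868e-04, -4.40985560e+01, -1.77149910e+01,  6.35281275e-02,
        5.34416491e-02, -4.81686550e-05]), 'position': array([0.15965963, 0.60362564, 0.24666172]), 'tcp_rot': array([[-9.66701604e-01,  2.55904850e-01, -8.46905881e-04],
       [ 2.55905993e-01,  9.66700038e-01, -1.77763101e-03],
       [ 3.63799551e-04, -1.93516703e-03, -9.99998061e-01]]), 'force': array([ 0.48424295, -0.60613943, -0.82502883]), 'moment': array([-0.05482288,  0.00453971,  0.01059095]), 'grasp_force': 0.0, 'opening': 1.0026848141119435}
```

View pics/top0.png

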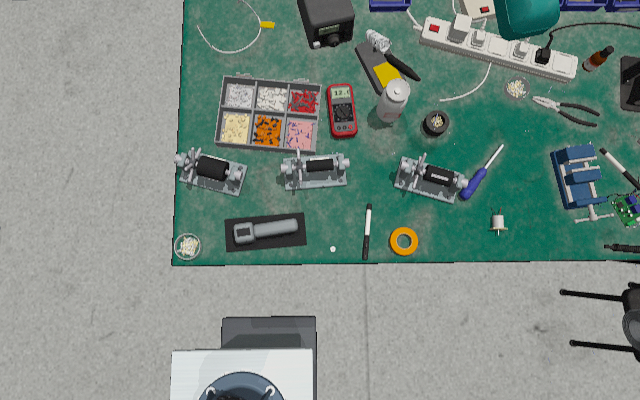

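View pics/side0.png

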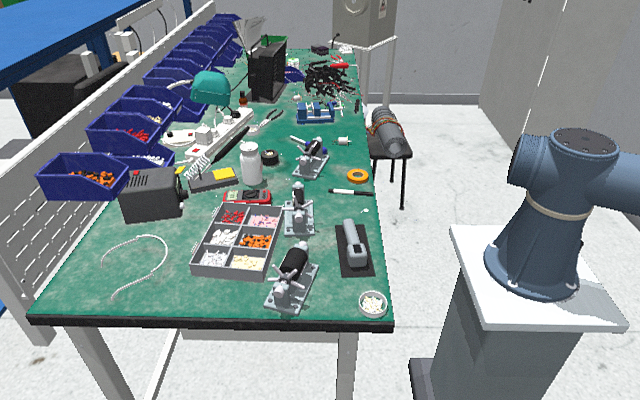

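```bash
python3 - <<'E'
from h import *
D=load('top0'); o=D['im'][:,:,::-1]
a=[cv2.resize(o[145:205,u:u+85],None,fx=6,fy=6,interpolation=cv2.INTER_CUBIC) for u in(168,273,388)]
b=cv2.resize(o[205:265,170:310],None,fx=3.6,fy=3.6,interpolation=cv2.INTER_CUBIC)
out=np.zeros((600,800,3),np.uint8)
def r(x):return cv2.resize(x,(400,282))
out[:282,:400]=r(a[0]);out[:282,400:]=r(a[1]);out[282:564,:400]=r(a[2]);t=cv2.resize(b,(400,171));out[282:453,400:]=t
cv2.imwrite('pics/mont.png',out)
E
```

```text
(no output)
```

View pics/mont.png

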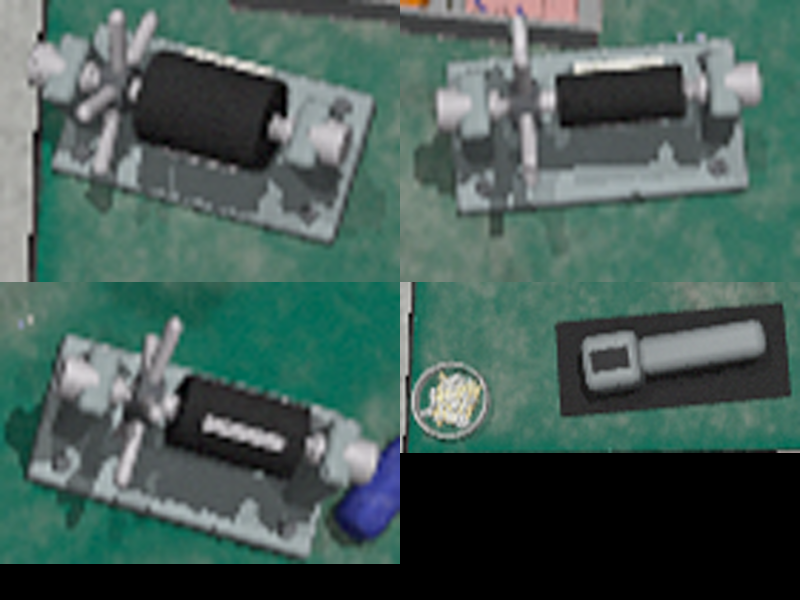

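```bash
cat >> h.py <<'E'
def stand(P,im,c,v=True):
    """fit stand near c=(x,y): returns centre, yaw of local +y (toward star), from plate rectangle"""
    m=(np.hypot(P[...,0]-c[0],P[...,1]-c[1])<0.11)
    pl=m&(P[...,2]>0.007)&(P[...,2]<0.017)
    q=P[pl][:,:2]
    (cx,cy),(w,h),a=cv2.minAreaRect((q*1000).astype(np.float32))
    box=cv2.boxPoints(((cx,cy),(w,h),a)); e=box[1]-box[0]; f=box[2]-box[1]
    l=e if np.hypot(*e)>np.hypot(*f) else f
    if l[1]<0:l=-l
    l=l/np.hypot(*l); return np.array([cx,cy])/1000,l,(w,h),m
def rollang(P,m,c,l,h0=0.062):
    """pins: angle from up, positive toward local +x (x = l rotated -90deg)"""
    q=P[m]; r=q[:,:2]-c; y=r@l; x=r@np.array([l[1],-l[0]]); z=q[:,2]-h0
    rad=np.hypot(x,z); k=(abs(y-0.036)<0.007)&(rad>0.02)&(rad<0.05)
    return np.degrees(np.arctan2(x[k],z[k])),rad[k],(x,y,z)
E
python3 - <<'E'
from h import *
D=load('top0'); P=cloud(D); im=D['im']
for n,u,v in(('thick',211,173),('slim',315,172),('middle',430,178)):
    c0=px(D,u,v,0.03)
    c,l,wh,m=stand(P,im,c0[:2]); c,l,wh,m=stand(P,im,c)
    A,R,_=rollang(P,m,c,l)
    h,_=np.histogram(A,bins=np.arange(-180,181,8)); 
    print(n,c,'yaw of y',np.degrees(np.arctan2(l[1],l[0])),wh); print({int(b):int(k) for b,k in zip(np.arange(-180,180,8),h) if k})
    x,y,z=_; col=im[m].astype(int); k=(y<0.01)&(y>-0.05)&(np.hypot(x,z)<0.03)&(col.min(1)>120)&(z>-.01)
    print('light on drum',[(round(a,3),round(b,3),round(d,3)) for a,b,d in zip(x[k],y[k],z[k])][:40:4], np.median(np.degrees(np.arctan2(x[k],z[k]))))
# mat, scanner
for nm,uv in(('scanhead',(245,232)),('handle',(275,230)),('handle end',(298,225)),('handleL',(260,231)),('tin',(187,246)),('grid',(250,105)),('meter',(343,110))):
    print(nm,px(D,*uv).round(4))
for uv in((225,218),(304,213),(307,245),(228,251)): print('mat',px(D,*uv,z=0.005).round(4))
E
```

```text
thick [0.55933545 0.05997888] yaw of y 121.01731 (183.6868896484375, 206.0272979736328)
{-180: 6, -172: 3, 20: 3, 28: 7, 36: 2, 52: 2, 60: 12, 68: 32, 76: 13, 84: 5, 92: 3, 100: 1, 164: 1, 172: 2}Traceback (most recent call last):
  File "<stdin>", line 9, in <module>
ValueError: too many values to unpack (expected 3)
```

```bash
python3 - <<'E'
from h import *
D=load('top0'); P=cloud(D); im=D['im']
# corners: local (x,y): nearL=(-40,75) nearR=(-40,-75) farR=(40,-75) farL=(40,75); local x = world +x-ish
S={'thick':[((179.7,180.7),(-40,75)),((238.8,196),(-40,-75)),((247.7,165.6),(40,-75))],
'slim':[((285.75,190.1),(-40,75)),((346.7,184.8),(-40,-75)),((344.2,153.5),(40,-75)),((283.6,158.8),(40,75))],
'middle':[((394.4,186),(-40,75)),((453.4,203),(-40,-75)),((401.8,156.3),(40,75))]}
for n,L in S.items():
    A=np.array([b for a,b in L])/1000.; B=np.array([px(D,*a,z=0.012)[:2] for a,b in L])
    a0,b0=A.mean(0),B.mean(0); H=(A-a0).T@(B-b0); U,s,V=np.linalg.svd(H); R=(U@np.diag([1,np.linalg.det(U@V)])@V).T
    c=b0-R@a0; print(n,c.round(4),'yaw',np.degrees(np.arctan2(R[1,0],R[0,0])).round(2),'res mm',((B-(A@R.T+c))*1000).round(1).tolist(),
      )
    l=R[:,1]; m=np.hypot(P[...,0]-c[0],P[...,1]-c[1])<0.1
    A_,Rd,(x,y,z)=rollang(P,m,c,l)
    h,_=np.histogram(A_,bins=np.arange(-180,181,12)); print({int(b):int(k) for b,k in zip(np.arange(-180,180,12),h) if k})
    col=im[m].astype(int); k=(y<0.01)&(y>-0.05)&(np.hypot(x,z)<0.035)&(col.min(1)>110)&(z>-.01)
    print('light',k.sum(),np.round([np.median(x[k]),np.median(y[k]),np.median(z[k])],3))
for nm,uv in(('scanhead',(245,232)),('handle',(275,230)),('handle end',(298,225)),('tin',(187,246)),('grid',(250,105)),('meter',(343,110)),('bench',(340,220)),('drum thick',(212,168))):
    print(nm,px(D,*uv).round(4))
for uv in((225,218),(304,213),(307,245),(228,251)): print('mat',px(D,*uv,z=0.005).round(4))
for uv in((213,151),(258,160),(260,170)): pass
E
```

```text
thick [0.5606 0.0728] yaw -15.4 res mm [[0.1, -2.4], [1.1, 0.6], [-1.3, 1.8]]
{-120: 3, -108: 34, -96: 2, -48: 3, -36: 22, 24: 32, 36: 6, 96: 30, 108: 1}
light 49 [ 0.002 -0.027  0.003]
slim [ 0.5613 -0.1711] yaw 4.34 res mm [[0.8, -0.8], [1.0, 2.3], [-0.5, 0.2], [-1.3, -1.7]]
{-180: 4, -168: 1, -132: 11, -60: 27, -48: 2, 0: 13, 12: 16, 72: 21, 84: 7, 108: 2}
light 45 [ 0.013 -0.025  0.008]
middle [ 0.5399 -0.4434] yaw -16.78 res mm [[0.8, -1.7], [0.9, 1.8], [-1.7, -0.2]]
{-180: 4, -168: 9, -108: 16, -96: 23, -84: 1, -36: 10, -24: 8, 24: 5, 36: 31, 48: 3, 108: 17, 120: 1, 168: 3}
light 70 [-0.008 -0.013  0.017]
scanhead [ 0.4125 -0.0099  0.049 ]
handle [ 0.4172 -0.077   0.0415]
handle end [ 0.433  -0.1287  0.0041]
tin [0.3859 0.1303 0.0099]
grid [ 0.7347 -0.0112  0.0089]
meter [ 0.7091 -0.2404  0.0352]
bench [ 0.4442 -0.2292  0.0024]
drum thick [0.5528 0.0605 0.0852]
mat [0.4517 0.0446 0.005 ]
mat [ 0.4616 -0.1432  0.005 ]
mat [ 0.3852 -0.1496  0.005 ]
mat [0.3734 0.0356 0.005 ]
```

```bash
cat >> h.py <<'E'
from scipy.optimize import least_squares
from scipy.spatial.transform import Rotation as Rn
ST={'thick':((.5606,.0728),-15.4),'slim':((.5613,-.1711),4.34),'middle':((.5399,-.4434),-16.78)}
RD={'thick':.024,'slim':.014,'middle':.019}
def loc(P,c,yaw):
    a=np.radians(yaw); r=P[...,:2]-np.asarray(c); return np.stack([r@[np.cos(a),np.sin(a)],r@[-np.sin(a),np.cos(a)],P[...,2]],-1)
def wld(p,c,yaw):
    a=np.radians(yaw); return np.array([c[0]+p[0]*np.cos(a)-p[1]*np.sin(a),c[1]+p[0]*np.sin(a)+p[1]*np.cos(a),p[2]])
def pins(P,c,yaw,b=0):
    q=loc(P.reshape(-1,3),c,yaw); q=q[(abs(q[:,1]-.036)<.014)&(abs(q[:,0])<.055)]
    x,z=q[:,0],q[:,2]-.062; r=np.hypot(x,z); k=(r>.022)&(r<.05)&(z>-.03); x,z,y=x[k],z[k],q[k,1]
    best=None
    for f0 in range(-36,36,12):
        def f(v):
            a=np.arctan2(x-v[1],z-v[2]); d=(np.degrees(a)-v[0]*100+36)%72-36; return np.hypot(x-v[1],z-v[2])*np.radians(d)*1000
        s=least_squares(lambda v:np.r_[f(v),v[1:]*1000*2],[f0/100,0,0],loss='soft_l1',f_scale=3)
        if best is None or s.cost<best.cost: best=s
    v=best.x; return v[0]*100,v[1]*1000,v[2]*1000,np.median(y)*1000,k.sum(),best.cost/k.sum()
def rel(p,R):
    """TCP target world pose relative to measured pose: tool-axes mm, 6deg units"""
    s=read_state(); R0=s['tcp_rot']; return (R0.T@(np.asarray(p)-s['position'])*1000).round(1),(Rn.from_matrix(R0.T@R).as_rotvec(degrees=True)/6).round(3)
def down(yaw,tilt=0):
    a=np.radians(yaw); R=np.array([[-np.sin(a),np.cos(a),0],[np.cos(a),np.sin(a),0],[0,0,-1]]).T
    return R@Rn.from_rotvec([tilt,0,0],degrees=True).as_matrix()
def gpose(c,yaw,phi,L,ax=0,az=.062,ys=.036):
    """TCP pose holding pin at angle phi, TCP L m from axis"""
    t=np.radians(phi); return wld((ax+L*np.sin(t),ys,az+L*np.cos(t)),c,yaw),down(yaw,phi)
E
python3 - <<'E'
from h import *
D=load('top0'); P=cloud(D); im=D['im']
for n,(c,yaw) in ST.items():
    print(n,'pin deg,dx,dz,y',np.round(pins(P,c,yaw),1),'star',wld((0,.036,.062),c,yaw).round(4))
    q=loc(P,c,yaw); 
    k=(abs(q[...,0])<.015)&(q[...,2]>.055)&(q[...,1]>-.08)&(q[...,1]<.08)
    for lo in np.arange(-70,40,8):
        kk=k&(q[...,1]*1000>lo)&(q[...,1]*1000<=lo+8); print(lo,kk.sum(),(q[kk][:,2].max()*1000).round() if kk.any() else None,end=' | ')
    print()
c,yaw=ST['thick']; print(rel(*gpose(c,yaw,30,.1)))
E
```

```text
thick pin deg,dx,dz,y [-3.58e+01 -1.00e-01  3.10e+00  3.69e+01  1.28e+02  1.80e+00] star [0.5702 0.1075 0.062 ]
-70 46 76.0 | -62 41 75.0 | -54 26 72.0 | -46 60 87.0 | -38 44 89.0 | -30 47 87.0 | -22 47 88.0 | -14 46 89.0 | -6 43 88.0 | 2 45 88.0 | 10 48 88.0 | 18 22 89.0 | 26 37 77.0 | 34 61 90.0 | 
slim pin deg,dx,dz,y [15.1 -0.5  2.8 37.7 96.   3.7] star [ 0.5586 -0.1352  0.062 ]
-70 40 76.0 | -62 48 75.0 | -54 37 73.0 | -46 20 75.0 | -38 43 78.0 | -30 47 77.0 | -22 49 78.0 | -14 44 77.0 | -6 45 78.0 | 2 46 77.0 | 10 44 80.0 | 18 28 77.0 | 26 27 76.0 | 34 57 107.0 | 
middle pin deg,dx,dz,y [-26.2  -0.7   2.2  38.  110.    2.1] star [ 0.5503 -0.4089  0.062 ]
-70 39 75.0 | -62 44 73.0 | -54 39 71.0 | -46 18 83.0 | -38 42 83.0 | -30 45 83.0 | -22 42 83.0 | -14 43 83.0 | -6 43 85.0 | 2 42 86.0 | 10 45 82.0 | 18 48 81.0 | 26 17 76.0 | 34 54 97.0 | 
(array([-573.8, -374.9,   98.6]), array([ 3.887,  3.955, 14.714]))
```

```bash
python3 - <<'E'
from h import *
c,yaw=ST['thick']; print(rel(*gpose(c,yaw,0,.18,ys=.0365)))
E
```

```text
(array([-523.8, -374. ,    5.2]), array([-1.7000e-02,  1.2000e-02,  1.5095e+01]))
```

Request:
apply_moves(
  rows=[
    {"x": -524, "y": -374, "z": 5, "rz": 15.1},
    {"x": -524, "y": -374, "z": 5, "rz": 15.1},
    {"x": -524, "y": -374, "z": 5, "rz": 15.1},
    {"x": -524, "y": -374, "z": 5, "rz": 15.1},
    {"x": -524, "y": -374, "z": 5, "rz": 15.1},
    {"x": -524, "y": -374, "z": 5, "rz": 15.1},
    {"x": -524, "y": -374, "z": 5, "rz": 15.1},
    {"x": -524, "y": -374, "z": 5, "rz": 15.1},
    {"x": -524, "y": -374, "z": 5, "rz": 15.1},
    {"x": -524, "y": -374, "z": 5, "rz": 15.1},
  ],
)

```text
validation failed for argument at $.ro...
```

```bash
python3 - <<'E'
from h import *
s=read_state();print(s['position'],s['joint_positions'].round(1),s['time_s'])
save('wrist','w1')
c,yaw=ST['thick']; print(rel(*gpose(c,yaw,0,.18,ys=.0365)),rel(*gpose(c,yaw,36,.085,ys=.0365)))
E
```

```text
[0.15965963 0.60362564 0.24666172] [ 64.9  30.3  82.1   0.   67.7 -10.2] 0.1
(array([-523.8, -374.1,    5.3]), array([-1.5000e-02,  1.0000e-02,  1.5095e+01])) (array([-573.8, -374.4,  116.5]), array([ 4.667,  4.737, 14.547]))
```

View pics/w1.png

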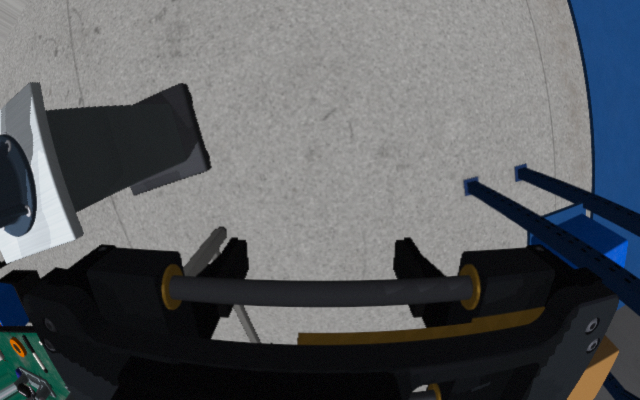

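Request:
apply_moves(
  rows=[
    {"x": -52, "y": -37, "z": 0, "rx": 0, "ry": 0, "rz": 1.5, "claw": 0},
    {"x": -105, "y": -75, "z": 0, "rx": 0, "ry": 0, "rz": 3, "claw": 0},
  ],
)

```text
time_s: 0.4
position: [0.24, 0.5071, 0.2471]
tcp_rot: [[-0.839, 0.544, 0.0], [0.544, 0.839, -0.0], [-0.0, -0.0, -1.0]]
force: [0.2, 0.1, 0.1]
opening: 1.001
grasp_force: 0.0
```

```bash
python3 - <<'E'
from h import *
c,yaw=ST['thick']; print(rel(*gpose(c,yaw,0,.18,ys=.0365)))
E
```

```text
(array([-494.3, -154.9,    5.3]), array([0.0000e+00, 4.0000e-03, 1.2069e+01]))
```

Request:
apply_moves(
  rows=[
    {"x": -55, "y": -17, "z": 1, "rx": 0, "ry": 0, "rz": 1.3, "claw": 0},
    {"x": -110, "y": -34, "z": 1, "rx": 0, "ry": 0, "rz": 2.7, "claw": 0},
    {"x": -165, "y": -52, "z": 2, "rx": 0, "ry": 0, "rz": 4, "claw": 0},
    {"x": -220, "y": -69, "z": 2, "rx": 0, "ry": 0, "rz": 5.4, "claw": 0},
    {"x": -275, "y": -86, "z": 3, "rx": 0, "ry": 0, "rz": 6.7, "claw": 0},
    {"x": -330, "y": -103, "z": 3, "rx": 0, "ry": 0, "rz": 8.1, "claw": 0},
    {"x": -385, "y": -120, "z": 4, "rx": 0, "ry": 0, "rz": 9.4, "claw": 0},
    {"x": -440, "y": -138, "z": 5, "rx": 0, "ry": 0, "rz": 10.7, "claw": 0},
    {"x": -494, "y": -155, "z": 5, "rx": 0, "ry": 0, "rz": 12.05, "claw": 0},
    {"x": -494, "y": -155, "z": 5, "rx": 0, "ry": 0, "rz": 12.05, "claw": 0},
  ],
)

```text
time_s: 1.65
position: [0.5737, 0.1064, 0.2423]
tcp_rot: [[0.266, 0.964, 0.002], [0.964, -0.266, -0.001], [-0.0, 0.002, -1.0]]
force: [-0.2, 1.4, -0.2]
opening: 0.998
grasp_force: 0.0
```

```bash
python3 - <<'E'
from h import *
s=read_state();print(s['position'],s['joint_positions'].round(1),s['time_s'])
save('wrist','w2')
c,yaw=ST['thick']; print(rel(*gpose(c,yaw,0,.18,ys=.0365)),rel(*gpose(c,yaw,36,.085,ys=.0365)),rel(*gpose(c,yaw,36,.050,ys=.0365)))
E
```

```text
[0.57370925 0.10636586 0.24230982] [-0.4 27.3 88.6 -0.  63.9 15. ] 1.65
(array([-0.6, -1.1,  0. ]), array([-0.007, -0.001,  0.019])) (array([ -0.7,  49. , 111.2]), array([5.993e+00, 5.000e-03, 1.800e-02])) (array([ -0.6,  28.4, 139.5]), array([5.993e+00, 5.000e-03, 1.800e-02]))
```

View pics/w2.png

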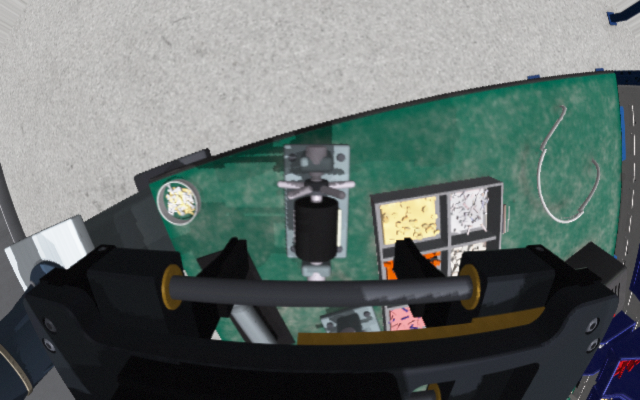

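Request:
apply_moves(
  rows=[
    {"x": -1, "y": 12, "z": 20, "rx": 1.5, "ry": 0, "rz": 0, "claw": 0},
    {"x": -1, "y": 24, "z": 50, "rx": 3, "ry": 0, "rz": 0, "claw": 0},
    {"x": -1, "y": 37, "z": 80, "rx": 4.5, "ry": 0, "rz": 0, "claw": 0},
    {"x": -1, "y": 49, "z": 111, "rx": 6, "ry": 0, "rz": 0, "claw": 0},
    {"x": -1, "y": 39, "z": 125, "rx": 6, "ry": 0, "rz": 0, "claw": 0},
    {"x": -1, "y": 28, "z": 139, "rx": 6, "ry": 0, "rz": 0, "claw": 100},
    {"x": -1, "y": 28, "z": 139, "rx": 6, "ry": 0, "rz": 0, "claw": 255},
    {"x": -1, "y": 28, "z": 139, "rx": 6, "ry": 0, "rz": 0, "claw": 255},
    {"x": -1, "y": 28, "z": 139, "rx": 6, "ry": 0, "rz": 0, "claw": 255},
    {"x": -1, "y": 28, "z": 139, "rx": 6, "ry": 0, "rz": 0, "claw": 255},
  ],
)

```text
time_s: 2.95
position: [0.5981, 0.1016, 0.1044]
tcp_rot: [[0.261, 0.782, -0.566], [0.965, -0.211, 0.153], [0.0, -0.586, -0.81]]
force: [-0.6, -1.0, -0.7]
opening: 0.517
grasp_force: 0.0
```

```bash
python3 - <<'E'
from h import *
s=read_state();print(s['position'],s['joint_positions'].round(1),s['opening'],s['grasp_force'])
c,yaw=ST['thick']; print(rel(*gpose(c,yaw,36,.05,ys=.0365)))
for f in(18,0,-18,-36): print(f,rel(*gpose(c,yaw,f,.05,ys=.0365)))
E
```

```text
[0.59805589 0.10157073 0.10444891] [-4.  53.1 67.2  6.5 95.1  9.6] 0.5170867956266454 0.0
(array([-1.2,  1.9,  1.1]), array([0.018, 0.024, 0.039]))
18 (array([ -1.1, -13.5,   3.5]), array([-2.982,  0.018,  0.043]))
0 (array([ -1. , -27.5,  10.6]), array([-5.982,  0.011,  0.046]))
-18 (array([ -1. , -38.6,  21.6]), array([-8.982e+00,  4.000e-03,  4.800e-02]))
-36 (array([ -0.9, -45.7,  35.5]), array([-1.1982e+01, -4.0000e-03,  4.9000e-02]))
```

Request:
apply_moves(
  rows=[
    {"x": -1, "y": 2, "z": 1, "rx": 0, "ry": 0, "rz": 0, "claw": 255},
    {"x": -1, "y": 2, "z": 1, "rx": 0, "ry": 0, "rz": 0, "claw": 255},
    {"x": -1, "y": 2, "z": 1, "rx": 0, "ry": 0, "rz": 0, "claw": 255},
    {"x": -1, "y": 2, "z": 1, "rx": 0, "ry": 0, "rz": 0, "claw": 255},
    {"x": -1, "y": 2, "z": 1, "rx": 0, "ry": 0, "rz": 0, "claw": 255},
  ],
)

```text
time_s: 3.58
position: [0.5982, 0.1003, 0.1015]
tcp_rot: [[0.261, 0.781, -0.567], [0.965, -0.211, 0.153], [-0.0, -0.588, -0.809]]
force: [-0.7, -0.3, -0.3]
opening: 0.075
grasp_force: 30.0
```

```bash
python3 - <<'E'
from h import *
s=read_state();print(s['position'],s['opening'],s['grasp_force'],s['force'])
c,yaw=ST['thick']; print(rel(*gpose(c,yaw,36,.05,ys=.0365)))
save('wrist','w3')
E
```

```text
[0.59824001 0.10032291 0.10148507] 0.07530304668180969 29.994700849056244 [-0.67770011 -0.25727396 -0.30597745]
(array([-0. , -0.2, -1. ]), array([0.   , 0.028, 0.036]))
```

View pics/w3.png

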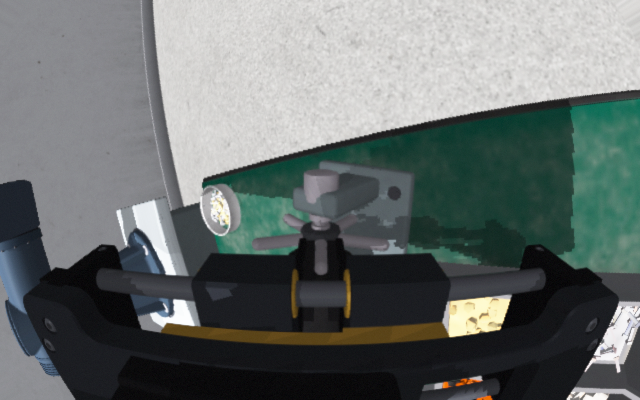

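Request:
apply_moves(
  rows=[
    {"x": 0, "y": -7.8, "z": 0.6, "rx": -1.5, "ry": 0, "rz": 0, "claw": 255},
    {"x": 0, "y": -15.5, "z": 2.4, "rx": -3, "ry": 0, "rz": 0, "claw": 255},
    {"x": 0, "y": -22.7, "z": 5.4, "rx": -4.5, "ry": 0, "rz": 0, "claw": 255},
    {"x": 0, "y": -29.4, "z": 9.5, "rx": -6, "ry": 0, "rz": 0, "claw": 255},
    {"x": 0, "y": -35.4, "z": 14.6, "rx": -7.5, "ry": 0, "rz": 0, "claw": 255},
    {"x": 0, "y": -40.5, "z": 20.6, "rx": -9, "ry": 0, "rz": 0, "claw": 255},
    {"x": 0, "y": -44.6, "z": 27.3, "rx": -10.5, "ry": 0, "rz": 0, "claw": 255},
    {"x": 0, "y": -47.6, "z": 34.5, "rx": -12, "ry": 0, "rz": 0, "claw": 255},
    {"x": 0, "y": -47.6, "z": 34.5, "rx": -12, "ry": 0, "rz": 0, "claw": 255},
  ],
)

```text
time_s: 4.75
position: [0.5514, 0.106, 0.115]
tcp_rot: [[0.293, 0.856, 0.426], [0.954, -0.236, -0.182], [-0.055, 0.46, -0.886]]
force: [-1.3, -1.1, -16.4]
opening: 0.079
grasp_force: 29.9
```

```bash
python3 - <<'E'
from h import *
s=read_state();print(s['position'],s['opening'],s['grasp_force'],s['force'])
c,yaw=ST['thick']; print(rel(*gpose(c,yaw,-36,.05,ys=.0365)))
E
```

```text
[0.55139765 0.10595029 0.11502382] 0.07909193927871856 29.85633909702301 [ -1.27284436  -1.14847733 -16.41222959]
(array([  7.3, -16.2,   5.3]), array([-1.433,  0.596,  0.042]))
```

```bash
python3 - <<'E'
from h import *
s=read_state();print(s['joint_positions'].round(1),s['qvel'].round(1),s['tau'].round(1),s['moment'].round(2))
E
```

```text
[  6.   34.9 113.3 -61.4  14.9  80. ] [  11.6   -2.4    8.2 -116.6   -8.8  124.8] [  0.4 -47.  -12.2   0.3  -0.6  -1.5] [ 0.48  1.78 -0.14]
```

Request:
apply_moves(
  rows=[
    {"x": 0, "y": 0, "z": 0, "rx": 0, "ry": 0, "rz": 0, "claw": 255},
  ],
)

```text
time_s: 4.88
position: [0.5529, 0.1079, 0.116]
tcp_rot: [[0.288, 0.856, 0.429], [0.956, -0.233, -0.177], [-0.052, 0.462, -0.886]]
force: [-0.4, 1.0, -15.1]
opening: 0.075
grasp_force: 29.9
```

```bash
python3 - <<'E'
from h import *
s=read_state();print(s['joint_positions'].round(1),s['qvel'].round(1),s['force'].round(1))
c,yaw=ST['thick']; print(rel(*gpose(c,yaw,-36,.05,ys=.0365)));print(rel(*gpose(c,yaw,-27,.05,ys=.0365)))
save('side','s1',(230,180,400,330),4)
E
```

```text
[  6.1  34.8 113.2 -60.8  14.7  79.3] [-1.  -0.2 -1.7  5.   0.9 -4.7] [ -0.4   1.  -15.1]
(array([  5.1, -17.5,   5.9]), array([-1.418,  0.54 ,  0.07 ]))
(array([ 5.1, -9.6,  5.4]), array([0.082, 0.544, 0.027]))
```

View pics/s1.png

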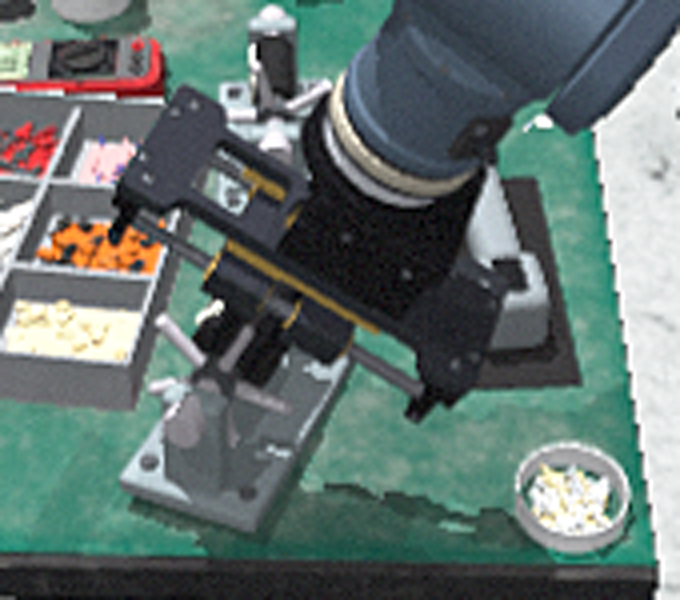

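Request:
apply_moves(
  rows=[
    {"x": 0, "y": 0, "z": 0, "rx": 0, "ry": 0, "rz": 0, "claw": 120},
    {"x": 0, "y": 0, "z": 0, "rx": 0, "ry": 0, "rz": 0, "claw": 120},
    {"x": 0, "y": 0, "z": -15, "rx": 0, "ry": 0, "rz": 0, "claw": 100},
    {"x": 0, "y": 0, "z": -35, "rx": 0, "ry": 0, "rz": 0, "claw": 100},
    {"x": 0, "y": 30, "z": -60, "rx": 1, "ry": 0.1, "rz": 0, "claw": 100},
    {"x": 0, "y": 60, "z": -80, "rx": 2, "ry": 0.2, "rz": 0, "claw": 100},
    {"x": 0, "y": 80, "z": -90, "rx": 3, "ry": 0.3, "rz": 0, "claw": 100},
    {"x": 0, "y": 80, "z": -90, "rx": 4.5, "ry": 0.5, "rz": 0, "claw": 100},
    {"x": 0, "y": 80, "z": -90, "rx": 4.5, "ry": 0.5, "rz": 0, "claw": 100},
    {"x": 0, "y": 80, "z": -90, "rx": 4.5, "ry": 0.5, "rz": 0, "claw": 100},
  ],
)

```text
time_s: 6.18
position: [0.584, 0.1042, 0.2351]
tcp_rot: [[0.278, 0.96, 0.016], [0.961, -0.278, -0.005], [-0.001, 0.017, -1.0]]
force: [-0.2, 0.7, 0.3]
opening: 0.612
grasp_force: 0.0
```

```bash
python3 - <<'E'
from h import *
s=read_state();print(s['position'],s['joint_positions'].round(1),s['force'].round(1))
save('side','s2'); D=load('side' if 0 else 's2'); P=cloud(D)
c,yaw=ST['thick']
for z in(-1,): print(np.round(pins(P,c,yaw),1))
save('top','t2',(165,130,325,250),5)
D=load('t2'); print(np.round(pins(cloud(D),c,yaw),1))
print(rel(*gpose(c,yaw,0,.1,ys=.0365)))
E
```

```text
[0.58403398 0.10424716 0.23507533] [-0.5 28.3 88.1 -0.3 62.7 15.8] [-0.2  0.7  0.3]
[-17.7   6.    2.4  42.6 168.    4.2]
[-17.3   5.8   2.9  38.9 129.    3. ]
(array([ -0.6, -14. ,  72.3]), array([ 0.134,  0.009, -0.113]))
```

View pics/s2.png

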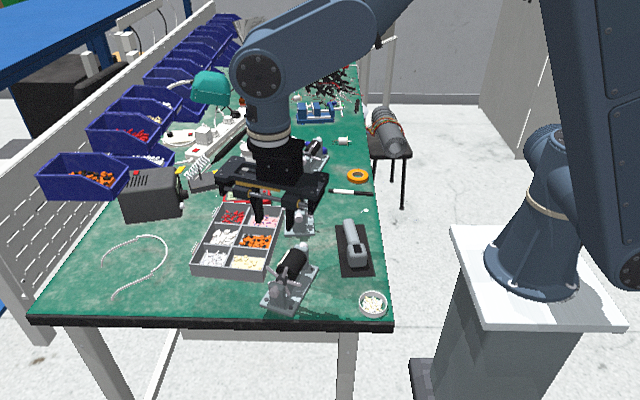

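```bash
cat >> h.py <<'E'
def drum(P,n,c,yaw):
    """refine (c,yaw) from the drum cylinder and, for y, the star plane"""
    c=np.array(c,float)
    for it in range(3):
        q=loc(P.reshape(-1,3),c,yaw); r=RD[n]
        q=q[(q[:,1]>-.044)&(q[:,1]<.016)&(abs(q[:,0])<r+.012)&(q[:,2]>.062)&(q[:,2]<.062+r+.012)]
        s=least_squares(lambda v:(np.hypot(q[:,0]-v[0]/100-v[1]*q[:,1],q[:,2]-.062-v[2]/100)-r)*1000,[0,0,0],loss='soft_l1',f_scale=1.5)
        v=s.x; c=wld((v[0]/100,0,0),c,yaw)[:2]; yaw=yaw-np.degrees(v[1])
    p=pins(P,c,yaw); return c,yaw,v[2]*10,len(q),s.cost/len(q),np.round(p,1)
E
python3 - <<'E'
from h import *
for f in('top0','side0'):
  P=cloud(load(f))
  for n in ST: print(f,n,*drum(P,n,*ST[n]))
for f in('t2','s2'):
  P=cloud(load(f))
  for n in ('thick','slim'): print(f,n,*drum(P,n,*ST[n]))
E
```

```text
top0 thick [0.56034511 0.07287061] -16.4155592874079 -0.8283797604674512 570 1.7958633239046509 [-35.8  -0.4   3.1  36.8 126.    1.6]
top0 slim [ 0.56318628 -0.17095658] 3.6164481966736033 -0.5017932265302558 320 0.9888424115934026 [ 15.8  -3.2   2.4  37.5 102.    7. ]
top0 middle [ 0.53907138 -0.44315017] -16.639867994051063 -0.7500400645981606 396 0.8930750612944987 [-26.2   0.    2.1  38.  109.    2.1]
side0 thick [0.55974561 0.07303535] -15.738294801403226 -0.9518111821056683 387 0.3571151444948014 [-35.3  -0.8   1.9  40.5 156.    2.6]
side0 slim [ 0.56204314 -0.17104361] 4.810925976630337 -0.790635392258554 108 0.4567844054724071 [ 87.2  -0.2   1.2  41.1 101.    3.3]
side0 middle [ 0.53806043 -0.44284524] -15.830819941810244 -1.224451108818858 99 0.9396546104168599 [-24.8  -0.2   0.6  39.1  64.    2. ]
t2 thick [0.56433533 0.07176977] -21.00065760551058 -0.4252918123034182 566 2.0855103378307303 [-17.1  -2.1   3.   39.3 137.    3.1]
t2 slim [ 0.56300222 -0.17097082] 4.711431510752905 -0.7163008255489587 319 0.8948060207441646 [14.5 -1.7  2.8 37.6 97.   4.1]
s2 thick [0.56341546 0.07202811] -20.404292751592095 -0.5628997391292282 403 0.5718766543960881 [-17.   -2.3   2.   43.  184.    4.7]
s2 slim [ 0.55949011 -0.17098726] -13.558244587902902 1.2258454060670583 2 0.0 [31.7 -9.1 -9.3 33.5 41.   9. ]
```

```bash
cat >> h.py <<'E'
ST['thick']=((.5642,.0738),-19.0)
def gp(n,phi,L,sh=0,ys=.036):
    c,yaw=ST[n]; p,R=gpose(c,yaw,phi,L/1000.,ys=ys); return p+R[:,1]*sh/1000.,R
E
python3 - <<'E'
from h import *
for a in((-5,95,-5),(-5,50,-5),(-5,50,-28),(-5,90,-28),(20,90,0),(40,90,0),(40,50,0)): print(a,*rel(*gp('thick',*a)))
E
```

```text
(-5, 95, -5) [  1.5 -21.8  78. ] [-0.699 -0.016  0.487]
(-5, 50, -5) [  1.4 -18.5 122.9] [-0.699 -0.016  0.487]
(-5, 50, -28) [  2.5 -41.5 124.5] [-0.699 -0.016  0.487]
(-5, 90, -28) [  2.7 -44.4  84.6] [-0.699 -0.016  0.487]
(20, 90, 0) [-0.7 22.  88.2] [3.467 0.09  0.481]
(40, 90, 0) [ -2.1  48.8 104.2] [6.799 0.175 0.466]
(40, 50, 0) [ -0.7  22.7 134.5] [6.799 0.175 0.466]
```

Request:
apply_moves(
  rows=[
    {"x": 1, "y": -20, "z": 40, "rx": -0.4, "ry": 0, "rz": 0.3, "claw": 130},
    {"x": 1.5, "y": -22, "z": 78, "rx": -0.7, "ry": 0, "rz": 0.5, "claw": 130},
    {"x": 1.5, "y": -20, "z": 100, "rx": -0.7, "ry": 0, "rz": 0.5, "claw": 130},
    {"x": 1.5, "y": -18.5, "z": 122, "rx": -0.7, "ry": 0, "rz": 0.5, "claw": 130},
    {"x": 2.5, "y": -30, "z": 123, "rx": -0.7, "ry": 0, "rz": 0.5, "claw": 130},
    {"x": 2.5, "y": -41.5, "z": 124, "rx": -0.7, "ry": 0, "rz": 0.5, "claw": 130},
    {"x": 2.5, "y": -41.5, "z": 124, "rx": -0.7, "ry": 0, "rz": 0.5, "claw": 130},
    {"x": 2.5, "y": -41.5, "z": 124, "rx": -0.7, "ry": 0, "rz": 0.5, "claw": 130},
  ],
)

```text
time_s: 7.28
position: [0.548, 0.1182, 0.1117]
tcp_rot: [[0.327, 0.941, 0.086], [0.945, -0.326, -0.026], [0.004, 0.09, -0.996]]
force: [-0.2, 0.0, -0.1]
opening: 0.488
grasp_force: 0.0
```

Request:
apply_moves(
  rows=[
    {"x": 0, "y": 0, "z": -40, "rx": 0, "ry": 0, "rz": 0, "claw": 130},
    {"x": -3, "y": 15, "z": -80, "rx": 1, "ry": 0, "rz": 0, "claw": 130},
    {"x": -3, "y": 15, "z": -80, "rx": 1, "ry": 0, "rz": 0, "claw": 130},
  ],
)

```text
time_s: 7.65
position: [0.5594, 0.1114, 0.196]
tcp_rot: [[0.329, 0.944, -0.002], [0.944, -0.329, 0.008], [0.007, -0.004, -1.0]]
force: [-0.1, 0.8, 0.0]
opening: 0.492
grasp_force: 0.0
```

```bash
python3 - <<'E'
from h import *
save('side','s3');save('top','t3')
for f in('s3','t3'):
  P=cloud(load(f)); print(*drum(P,'thick',*ST['thick'])); print(np.round(pins(P,*ST['thick']),1))
for a in((20,90,0),(40,90,0),(40,50,0)): print(a,*rel(*gp('thick',*a)))
print(read_state()['time_s'])
E
```

```text
[0.56439354 0.07373321] -20.458305584211935 -0.3588620247653051 420 0.560459949768969 [ 42.8  -2.3   1.8  41.6 169.    4. ]
[-101.1   -0.9    1.9   41.4  167.     4.2]
[0.56520152 0.0734544 ] -20.25275099482684 -0.1102450984310347 557 2.07839187097852 [-29.3  -0.9   2.8  37.8 125.    2.2]
[ 42.8   0.6   2.9  37.6 122.    2.2]
(20, 90, 0) [ 3.  53.3 44.8] [ 3.194 -0.038 -0.02 ]
(40, 90, 0) [ 3.1 80.6 60. ] [ 6.528 -0.041 -0.013]
(40, 50, 0) [ 2.9 55.3 91. ] [ 6.528 -0.041 -0.013]
7.75
```

Request:
apply_moves(
  rows=[
    {"x": 3, "y": 21, "z": 16, "rx": 1.75, "ry": 0, "rz": 0, "claw": 110},
    {"x": 3, "y": 42, "z": 32, "rx": 3.5, "ry": 0, "rz": 0, "claw": 110},
    {"x": 3, "y": 63, "z": 48, "rx": 5.2, "ry": 0, "rz": 0, "claw": 110},
    {"x": 3, "y": 84, "z": 63, "rx": 7.05, "ry": 0, "rz": 0, "claw": 110},
    {"x": 3, "y": 71, "z": 78, "rx": 7.05, "ry": 0, "rz": 0, "claw": 110},
    {"x": 3, "y": 57, "z": 93, "rx": 7.05, "ry": 0, "rz": 0, "claw": 110},
    {"x": 3, "y": 57, "z": 93, "rx": 7.05, "ry": 0, "rz": 0, "claw": 255},
    {"x": 3, "y": 57, "z": 93, "rx": 7.05, "ry": 0, "rz": 0, "claw": 255},
    {"x": 3, "y": 57, "z": 93, "rx": 7.05, "ry": 0, "rz": 0, "claw": 255},
    {"x": 3, "y": 57, "z": 93, "rx": 7.05, "ry": 0, "rz": 0, "claw": 255},
  ],
)

```text
time_s: 9.0
position: [0.6083, 0.0972, 0.0988]
tcp_rot: [[0.328, 0.691, -0.645], [0.945, -0.237, 0.226], [0.004, -0.683, -0.73]]
force: [-0.4, 0.8, -0.3]
opening: 0.203
grasp_force: 0.0
```

Request:
apply_moves(
  rows=[
    {"x": 0, "y": 0, "z": 0, "rx": 0, "ry": 0, "rz": 0, "claw": 255},
    {"x": 0, "y": -7.5, "z": 0.6, "rx": -1.43, "ry": 0, "rz": 0, "claw": 255},
    {"x": 0, "y": -14.8, "z": 2.2, "rx": -2.87, "ry": 0, "rz": 0, "claw": 255},
    {"x": 0, "y": -21.7, "z": 5, "rx": -4.3, "ry": 0, "rz": 0, "claw": 255},
    {"x": 0, "y": -28.2, "z": 8.7, "rx": -5.73, "ry": 0, "rz": 0, "claw": 255},
    {"x": 0, "y": -34.1, "z": 13.4, "rx": -7.17, "ry": 0, "rz": 0, "claw": 255},
    {"x": 0, "y": -34.1, "z": 13.4, "rx": -7.17, "ry": 0, "rz": 0, "claw": 255},
  ],
)

```text
time_s: 9.88
position: [0.5703, 0.1103, 0.1106]
tcp_rot: [[0.326, 0.945, -0.011], [0.945, -0.326, 0.006], [0.002, -0.013, -1.0]]
force: [-0.8, 2.7, -10.0]
opening: 0.08
grasp_force: 30.0
```

```bash
python3 - <<'E'
from h import *
s=read_state();print(s['joint_positions'].round(1),s['opening'],s['grasp_force'],s['force'].round(1))
print(*rel(*gp('thick',0,50)))
save('side','s4'); print(*drum(cloud(load('s4')),'thick',*ST['thick']))
E
```

```text
[-0.2 37.8 94.5  0.5 48.4 18.5] 0.08028701147433018 29.961461126804352 [ -0.8   2.7 -10. ]
[-0.5  6.1 -1.5] [-0.121 -0.018 -0.004]
[0.5591257  0.07554906] -16.063650665395123 0.20162050571214424 165 0.708971104997619 [  1.8  -1.8   2.   42.5 265.   10.4]
```

Request:
apply_moves(
  rows=[
    {"x": 0, "y": 0, "z": 0, "rx": 0, "ry": 0, "rz": 0, "claw": 255},
    {"x": 0, "y": 0, "z": 0, "rx": 0, "ry": 0, "rz": 0, "claw": 255},
  ],
)

```text
time_s: 10.18
position: [0.5762, 0.1078, 0.1106]
tcp_rot: [[0.329, 0.944, -0.004], [0.944, -0.329, 0.005], [0.003, -0.005, -1.0]]
force: [0.1, 1.8, -10.0]
opening: 0.072
grasp_force: 29.9
```

```bash
python3 - <<'E'
from h import *
s=read_state();print(s['joint_positions'].round(1),s['force'].round(1),s['qvel'].round(1))
print(*rel(*gp('thick',0,50)))
E
```

```text
[-0.4 38.  94.   0.3 48.2 18.5] [  0.1   1.8 -10. ] [-0.  -0.3  0.5 -0.2 -0.6  0.1]
[-0.1 -0.3 -1.4] [-0.05  -0.029 -0.032]
```

Request:
apply_moves(
  rows=[
    {"x": 0, "y": 0, "z": 0, "rx": 0, "ry": 0, "rz": 0, "claw": 120},
    {"x": 0, "y": 0, "z": 0, "rx": 0, "ry": 0, "rz": 0, "claw": 120},
    {"x": 0, "y": 0, "z": -30, "rx": 0, "ry": 0, "rz": 0, "claw": 120},
    {"x": 0, "y": 0, "z": -80, "rx": 0, "ry": 0, "rz": 0, "claw": 120},
    {"x": -50, "y": 0, "z": -100, "rx": 0, "ry": 0, "rz": -1, "claw": 120},
    {"x": -100, "y": 0, "z": -100, "rx": 0, "ry": 0, "rz": -2, "claw": 120},
    {"x": -150, "y": 0, "z": -100, "rx": 0, "ry": 0, "rz": -3, "claw": 120},
    {"x": -200, "y": -30, "z": -100, "rx": 0, "ry": 0, "rz": -3.9, "claw": 120},
    {"x": -220, "y": -60, "z": -100, "rx": 0, "ry": 0, "rz": -3.9, "claw": 120},
    {"x": -220, "y": -60, "z": -100, "rx": 0, "ry": 0, "rz": -3.9, "claw": 120},
  ],
)

```text
time_s: 11.42
position: [0.4453, -0.0812, 0.2121]
tcp_rot: [[-0.072, 0.997, -0.001], [0.997, 0.072, 0.003], [0.004, -0.001, -1.0]]
force: [-0.5, -0.0, 0.3]
opening: 0.527
grasp_force: 0.0
```

```bash
cat >> h.py <<'E'
ST['slim']=((.5617,-.1700),4.5); ST['middle']=((.5388,-.4424),-16.4)
E
python3 - <<'E'
from h import *
s=read_state(); print(s['position'],s['time_s'])
save('side','s5');save('top','t5',(165,140,255,205),6)
for f in('s5','t5'):
  P=cloud(load(f)); print(*drum(P,'thick',*ST['thick']))
  print(*drum(P,'slim',*ST['slim']));
for a in((15,90),(15,50),(-10,50),(-10,50,-17)): print(a,*rel(*gp('slim',*a)))
E
```

```text
[ 0.44533853 -0.08118079  0.21208387] 11.425
[0.56302093 0.07420569] -20.802189087900327 0.6998854361522133 397 0.8414714899626501 [  1.7  -2.7   1.5  40.6 165.    2.8]
[ 0.56220042 -0.16996063] 3.975031987773544 -0.8322800442478688 118 0.49608068611104034 [14.9 -1.1  0.8 39.6 98.   2.8]
[0.5642 0.0738] -19.0 0.0 0 nan [-36.   0.   0.  nan   0.  nan]
[ 0.56319988 -0.16988196] 4.582519745243906 -0.6340591380318905 326 0.9547330112305199 [17.8 -1.   0.4 35.6 24.   1.9]
(15, 90) [-61.  129.3  63.5] [ 2.523 -0.026 -0.043]
(15, 50) [-61.1 118.9 102.1] [ 2.523 -0.026 -0.043]
(-10, 50) [-61.2  97.3 101.1] [-1.644 -0.016 -0.048]
(-10, 50, -17) [-61.3  80.5 104. ] [-1.644 -0.016 -0.048]
  return _methods._mean(a, axis=axis, dtype=dtype,
  ret = ret.dtype.type(ret / rcount)
h.py:55: RuntimeWarning: invalid value encountered in scalar divide
  v=best.x; return v[0]*100,v[1]*1000,v[2]*1000,np.median(y)*1000,k.sum(),best.cost/k.sum()
h.py:73: RuntimeWarning: invalid value encountered in scalar divide
  p=pins(P,c,yaw); return c,yaw,v[2]*10,len(q),s.cost/len(q),np.round(p,1)
```

View pics/t5.png

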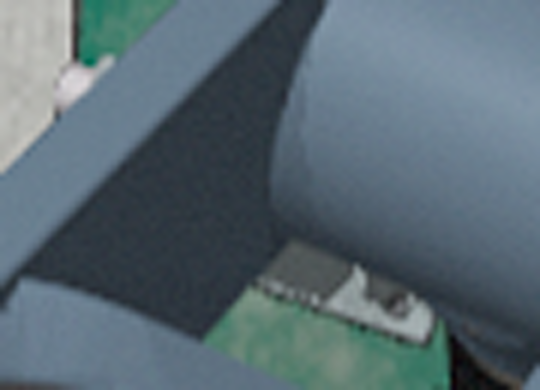

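Request:
apply_moves(
  rows=[
    {"x": -20, "y": 43, "z": 0, "rx": 0.6, "ry": 0, "rz": 0, "claw": 120},
    {"x": -40, "y": 86, "z": 20, "rx": 1.5, "ry": 0, "rz": 0, "claw": 120},
    {"x": -61, "y": 129, "z": 50, "rx": 2.5, "ry": 0, "rz": 0, "claw": 120},
    {"x": -61, "y": 129, "z": 63, "rx": 2.5, "ry": 0, "rz": 0, "claw": 120},
    {"x": -61, "y": 124, "z": 83, "rx": 2.5, "ry": 0, "rz": 0, "claw": 120},
    {"x": -61, "y": 119, "z": 102, "rx": 2.5, "ry": 0, "rz": 0, "claw": 200},
    {"x": -61, "y": 119, "z": 102, "rx": 2.5, "ry": 0, "rz": 0, "claw": 255},
    {"x": -61, "y": 119, "z": 102, "rx": 2.5, "ry": 0, "rz": 0, "claw": 255},
    {"x": -61, "y": 119, "z": 102, "rx": 2.5, "ry": 0, "rz": 0, "claw": 255},
    {"x": -61, "y": 119, "z": 102, "rx": 2.5, "ry": 0, "rz": 0, "claw": 255},
  ],
)

```text
time_s: 12.78
position: [0.5714, -0.1319, 0.1095]
tcp_rot: [[-0.075, 0.964, -0.256], [0.997, 0.073, -0.016], [0.003, -0.257, -0.967]]
force: [0.6, 0.1, 1.4]
opening: 0.078
grasp_force: 30.0
```

```bash
python3 - <<'E'
from h import *
s=read_state(); print(s['position'],s['time_s'],s['opening'],s['grasp_force'],s['force'].round(1))
for a in((15,50),(-10,50),(-10,50,-17),(-10,90,-17),(15,90),(40,90),(40,50)): print(a,*rel(*gp('slim',*a)))
E
```

```text
[ 0.5714286  -0.13185532  0.10954613] 12.775 0.07835247307304113 30.002453327178955 [0.6 0.1 1.4]
(15, 50) [-1.3  0.1 -0.8] [ 0.023 -0.04  -0.029]
(-10, 50) [ -1.3 -21.1   3.8] [-4.144 -0.033 -0.037]
(-10, 50, -17) [ -1.4 -36.5  11. ] [-4.144 -0.033 -0.037]
(-10, 90, -17) [ -1.3 -53.3 -25.3] [-4.144 -0.033 -0.037]
(15, 90) [ -1.1   0.1 -40.8] [ 0.023 -0.04  -0.029]
(40, 90) [ -1.   38.2 -32.3] [ 4.189 -0.046 -0.019]
(40, 50) [-1.2 21.2  3.9] [ 4.189 -0.046 -0.019]
```

Request:
apply_moves(
  rows=[
    {"x": 0, "y": -7, "z": 0.5, "rx": -1.4, "ry": 0, "rz": 0, "claw": 255},
    {"x": 0, "y": -14.4, "z": 2.1, "rx": -2.8, "ry": 0, "rz": 0, "claw": 255},
    {"x": 0, "y": -21.1, "z": 4.7, "rx": -4.15, "ry": 0, "rz": 0, "claw": 255},
    {"x": 0, "y": -21.1, "z": 4.7, "rx": -4.15, "ry": 0, "rz": 0, "claw": 190},
    {"x": 0, "y": -21.1, "z": 4.7, "rx": -4.15, "ry": 0, "rz": 0, "claw": 190},
    {"x": 0, "y": -29, "z": 8, "rx": -4.15, "ry": 0, "rz": 0, "claw": 190},
    {"x": 0, "y": -37, "z": 11.5, "rx": -4.15, "ry": 0, "rz": 0, "claw": 190},
    {"x": 0, "y": -37, "z": 11.5, "rx": -4.15, "ry": 0, "rz": 0, "claw": 190},
    {"x": 0, "y": -53, "z": -25, "rx": -4.15, "ry": 0, "rz": 0, "claw": 180},
    {"x": 0, "y": -53, "z": -25, "rx": -4.15, "ry": 0, "rz": 0, "claw": 110},
  ],
)

```text
time_s: 14.02
position: [0.5263, -0.1357, 0.1483]
tcp_rot: [[-0.075, 0.982, 0.172], [0.997, 0.073, 0.015], [0.002, 0.173, -0.985]]
force: [0.5, 0.5, -0.8]
opening: 0.343
grasp_force: 0.0
```

```bash
python3 - <<'E'
from h import *
s=read_state(); print(s['position'],s['time_s'],s['opening'])
save('side','s6');save('top','t6')
for f in('s6','t6'):
  P=cloud(load(f)); 
  print(*drum(P,'slim',*ST['slim']));print(np.round(pins(P,*ST['slim']),1))
for a in((40,90),(40,50)): print(a,*rel(*gp('slim',*a)))
E
```

```text
[ 0.52626799 -0.13571032  0.14833438] 14.025 0.3426006570415015
[ 0.56044644 -0.17009905] 6.498542040944786 0.6526826440588408 123 0.9071427489332784 [-32.   -1.5   1.1  40.6 100.    1.8]
[-32.   -4.1   1.2  40.3 102.    1.9]
[ 0.56032703 -0.17010808] 3.774847812084039 0.025961771219745643 11 0.7358495668602022 [-36.   0.   0.  nan   0.  nan]
[-36.   0.   0.  nan   0.  nan]
(40, 90) [-1.4 87.5 30.8] [ 8.298 -0.052 -0.024]
(40, 50) [-1.7 57.  56.6] [ 8.298 -0.052 -0.024]
  return _methods._mean(a, axis=axis, dtype=dtype,
  ret = ret.dtype.type(ret / rcount)
h.py:55: RuntimeWarning: invalid value encountered in scalar divide
  v=best.x; return v[0]*100,v[1]*1000,v[2]*1000,np.median(y)*1000,k.sum(),best.cost/k.sum()
```

Request:
apply_moves(
  rows=[
    {"x": -1, "y": 30, "z": 1, "rx": 1.66, "ry": 0, "rz": 0, "claw": 110},
    {"x": -1, "y": 46, "z": 5, "rx": 3.3, "ry": 0, "rz": 0, "claw": 110},
    {"x": -1, "y": 60, "z": 12, "rx": 5, "ry": 0, "rz": 0, "claw": 110},
    {"x": -1, "y": 73, "z": 21, "rx": 6.65, "ry": 0, "rz": 0, "claw": 110},
    {"x": -1, "y": 85, "z": 31, "rx": 8.3, "ry": 0, "rz": 0, "claw": 110},
    {"x": -1, "y": 85, "z": 31, "rx": 8.3, "ry": 0, "rz": 0, "claw": 110},
    {"x": -1, "y": 70, "z": 44, "rx": 8.3, "ry": 0, "rz": 0, "claw": 130},
    {"x": -1, "y": 55, "z": 57, "rx": 8.3, "ry": 0, "rz": 0, "claw": 200},
    {"x": -1, "y": 55, "z": 57, "rx": 8.3, "ry": 0, "rz": 0, "claw": 255},
    {"x": -1, "y": 55, "z": 57, "rx": 8.3, "ry": 0, "rz": 0, "claw": 255},
  ],
)

```text
time_s: 15.38
position: [0.5895, -0.1315, 0.1009]
tcp_rot: [[-0.074, 0.765, -0.64], [0.997, 0.059, -0.045], [0.004, -0.641, -0.767]]
force: [0.0, -0.4, 1.1]
opening: 0.237
grasp_force: 0.0
```

Request:
apply_moves(
  rows=[
    {"x": 0, "y": 0, "z": 0, "rx": 0, "ry": 0, "rz": 0, "claw": 255},
    {"x": 0, "y": 0, "z": 0, "rx": 0, "ry": 0, "rz": 0, "claw": 255},
    {"x": 0, "y": 0, "z": 0, "rx": 0, "ry": 0, "rz": 0, "claw": 255},
  ],
)

```text
time_s: 15.75
position: [0.5897, -0.1315, 0.101]
tcp_rot: [[-0.075, 0.764, -0.641], [0.997, 0.059, -0.046], [0.003, -0.642, -0.766]]
force: [0.2, -0.9, 5.5]
opening: 0.079
grasp_force: 30.0
```

```bash
cat >>h.py <<'E'
ST['slim']=((.5605,-.1700),6.0)
E
python3 - <<'E'
from h import *
s=read_state(); print(s['position'],s['time_s'],s['opening'],s['grasp_force'],s['force'].round(1))
for a in((40,50),(30,50),(20,50),(10,50),(0,50)): print(a,*rel(*gp('slim',*a)))
E
```

```text
[ 0.58965414 -0.13147117  0.10102074] 15.75 0.07852016291401895 30.048277974128723 [ 0.2 -0.9  5.5]
(40, 50) [ 0.7 -0.2  1.1] [ 0.005 -0.208 -0.199]
(30, 50) [ 0.5 -8.9  1.9] [-1.661 -0.19  -0.217]
(20, 50) [  0.3 -17.3   4.1] [-3.328 -0.171 -0.233]
(10, 50) [  0.  -25.2   7.8] [-4.994 -0.151 -0.249]
(0, 50) [ -0.2 -32.4  12.8] [-6.661 -0.13  -0.263]
```

Request:
apply_moves(
  rows=[
    {"x": 0, "y": -8.7, "z": 0.8, "rx": -1.66, "ry": 0, "rz": 0, "claw": 255},
    {"x": 0, "y": -17.1, "z": 3, "rx": -3.33, "ry": 0, "rz": 0, "claw": 255},
    {"x": 0, "y": -25, "z": 6.7, "rx": -5, "ry": 0, "rz": 0, "claw": 255},
    {"x": 0, "y": -32.2, "z": 11.7, "rx": -6.66, "ry": 0, "rz": 0, "claw": 255},
    {"x": 0, "y": -32.2, "z": 11.7, "rx": -6.66, "ry": 0, "rz": 0, "claw": 255},
    {"x": 0, "y": -32.2, "z": 11.7, "rx": -6.66, "ry": 0, "rz": 0, "claw": 255},
    {"x": 0, "y": -32.2, "z": 11.7, "rx": -6.66, "ry": 0, "rz": 0, "claw": 255},
    {"x": 0, "y": -32.2, "z": 11.7, "rx": -6.66, "ry": 0, "rz": 0, "claw": 130},
    {"x": 0, "y": -32.2, "z": 11.7, "rx": -6.66, "ry": 0, "rz": 0, "claw": 120},
  ],
)

```text
time_s: 16.88
position: [0.5582, -0.1335, 0.111]
tcp_rot: [[-0.075, 0.997, -0.001], [0.997, 0.075, 0.005], [0.005, -0.0, -1.0]]
force: [0.6, -0.1, -0.1]
opening: 0.225
grasp_force: 0.0
```

Request:
apply_moves(
  rows=[
    {"x": 0, "y": 0, "z": -30, "rx": 0, "ry": 0, "rz": 0, "claw": 120},
    {"x": 0, "y": 0, "z": -80, "rx": 0, "ry": 0, "rz": 0, "claw": 120},
    {"x": -50, "y": 0, "z": -100, "rx": 0, "ry": 0, "rz": 0.7, "claw": 120},
    {"x": -100, "y": 0, "z": -100, "rx": 0, "ry": 0, "rz": 1.4, "claw": 120},
    {"x": -150, "y": 0, "z": -100, "rx": 0, "ry": 0, "rz": 2.1, "claw": 120},
    {"x": -200, "y": 0, "z": -100, "rx": 0, "ry": 0, "rz": 2.8, "claw": 120},
    {"x": -250, "y": 0, "z": -100, "rx": 0, "ry": 0, "rz": 3.5, "claw": 120},
    {"x": -250, "y": 0, "z": -100, "rx": 0, "ry": 0, "rz": 3.5, "claw": 120},
  ],
)

```text
time_s: 17.88
position: [0.5763, -0.3876, 0.2092]
tcp_rot: [[0.292, 0.957, -0.0], [0.957, -0.292, 0.003], [0.003, -0.001, -1.0]]
force: [-0.4, 1.2, -0.3]
opening: 0.528
grasp_force: 0.0
```

```bash
python3 - <<'E'
from h import *
s=read_state(); print(s['position'],s['time_s'],s['opening'])
save('side','s7');save('top','t7')
for f in('s7','t7'):
  P=cloud(load(f)); 
  for n in ST: print(f,n,*drum(P,n,*ST[n]))
for a in((-26,90),(-10,90,-5),(-10,50,-5)): print(a,*rel(*gp('middle',*a)))
E
```

```text
[ 0.57629542 -0.38758893  0.20919745] 17.875 0.5279450777843502
s7 thick [0.56287652 0.0742558 ] -20.41488498816084 0.7347589316684546 396 0.8149741577694373 [  1.6  -2.1   2.   40.9 165.    2.9]
s7 slim [ 0.55880233 -0.17017833] 6.6986002526085455 1.4334105821059548 103 0.8501633271959624 [ 3.2 -0.   1.4 40.9 92.   2.1]
s7 middle [ 0.51321227 -0.43494496] -14.174255115069727 -1.3678760753031896 88 0.8833665900997438 [-25.1   1.    0.3  47.1  32.    2.2]
t7 thick [0.5642 0.0738] -19.0 0.0 0 nan [-36.   0.   0.  nan   0.  nan]
t7 slim [ 0.5605 -0.17  ] 6.0 0.0 0 nan [-36.   0.   0.  nan   0.  nan]
t7 middle [ 0.56414325 -0.44985892] -84.80492933482347 0.0 0 nan [-36.   0.   0.  nan   0.  nan]
(-26, 90) [-32.  -57.8  66.2] [-4.372 -0.039 -0.068]
(-10, 90, -5) [-31.9 -38.9  59.3] [-1.705 -0.048 -0.061]
(-10, 50, -5) [-32.1 -31.8  98.6] [-1.705 -0.048 -0.061]
  return _methods._mean(a, axis=axis, dtype=dtype,
  ret = ret.dtype.type(ret / rcount)
h.py:55: RuntimeWarning: invalid value encountered in scalar divide
  v=best.x; return v[0]*100,v[1]*1000,v[2]*1000,np.median(y)*1000,k.sum(),best.cost/k.sum()
h.py:73: RuntimeWarning: invalid value encountered in scalar divide
  p=pins(P,c,yaw); return c,yaw,v[2]*10,len(q),s.cost/len(q),np.round(p,1)
```

```bash
python3 - <<'E'
from h import *
P=cloud(load('s7')); c=(.5152,-.427);y=-14.2
for i in range(3):
    c,y,*r=drum(P,'middle',c,y); print(c,y,r); c=np.array(c)+(r[-1][3]-39.5)/1000*np.array([-np.sin(np.radians(y)),np.cos(np.radians(y))])
print(c)
ST['middle']=(c,y)
for a in((-10,110,0),(-10,50,0)): print(a,*rel(*gp('middle',*a)))
E
```

```text
[ 0.51566391 -0.42711676] -17.4703591102015 [np.float64(-1.3119551950955644), 97, np.float64(0.6617062490250946), array([-25.5,  -1.4,   0.6,  41.9,  63. ,   2.2])]
[ 0.51637985 -0.42482603] -17.48767167878982 [np.float64(-1.3427719356142873), 98, np.float64(0.666509699758608), array([-25.5,  -1.4,   0.6,  39.5,  63. ,   2.2])]
[ 0.51637985 -0.42482603] -17.48767165592168 [np.float64(-1.3427719356268584), 98, np.float64(0.6665096997586021), array([-25.5,  -1.4,   0.6,  39.5,  63. ,   2.2])]
[ 0.51637985 -0.42482603]
(-10, 110, 0) [-21.  -63.4  38.8] [-1.706 -0.064  0.12 ]
(-10, 50, 0) [-21.5 -52.7  97.9] [-1.706 -0.064  0.12 ]
```

```bash
cat >>h.py <<'E'
ST['middle']=((.5162,-.4248),-17.2)
E
python3 - <<'E'
from h import *
for a in((-10,100,-4),(-10,50,-4),(-10,50,0)): print(a,*rel(*gp('middle',*a)))
E
```

```text
(-10, 100, -4) [-21.2 -65.9  49.4] [-1.706 -0.059  0.072]
(-10, 50, -4) [-21.5 -57.   98.6] [-1.706 -0.059  0.072]
(-10, 50, 0) [-21.6 -53.1  97.9] [-1.706 -0.059  0.072]
```

Request:
apply_moves(
  rows=[
    {"x": -21, "y": -66, "z": 10, "rx": -1, "ry": 0, "rz": 0.1, "claw": 130},
    {"x": -21, "y": -66, "z": 49, "rx": -1.7, "ry": 0, "rz": 0.1, "claw": 130},
    {"x": -21, "y": -66, "z": 49, "rx": -1.7, "ry": 0, "rz": 0.1, "claw": 130},
    {"x": -21, "y": -61, "z": 75, "rx": -1.7, "ry": 0, "rz": 0.1, "claw": 130},
    {"x": -21, "y": -57, "z": 98, "rx": -1.7, "ry": 0, "rz": 0.1, "claw": 130},
    {"x": -21, "y": -57, "z": 98, "rx": -1.7, "ry": 0, "rz": 0.1, "claw": 200},
    {"x": -21, "y": -54, "z": 98, "rx": -1.7, "ry": 0, "rz": 0.1, "claw": 255},
    {"x": -21, "y": -53, "z": 98, "rx": -1.7, "ry": 0, "rz": 0.1, "claw": 255},
    {"x": -21, "y": -53, "z": 98, "rx": -1.7, "ry": 0, "rz": 0.1, "claw": 255},
    {"x": -21, "y": -53, "z": 98, "rx": -1.7, "ry": 0, "rz": 0.1, "claw": 255},
  ],
)

```text
time_s: 19.23
position: [0.5191, -0.388, 0.1131]
tcp_rot: [[0.298, 0.939, 0.169], [0.955, -0.294, -0.048], [0.004, 0.176, -0.984]]
force: [-0.5, 1.1, 3.4]
opening: 0.075
grasp_force: 30.0
```

```bash
python3 - <<'E'
from h import *
s=read_state(); print(s['position'],s['time_s'],s['opening'],s['grasp_force'],s['force'].round(1),s['joint_positions'].round(1))
for a in((-10,50,0),(1,50),(12,50),(23,50),(34,50),(45,50)): print(a,*rel(*gp('middle',*a)))
E
```

```text
[ 0.51912773 -0.38802286  0.11312921] 19.225 0.07497066010665006 29.99985784292221 [-0.5  1.1  3.4] [-49.1  39.   91.8   8.4  41.  -37.7]
(-10, 50, 0) [-0.  -0.9  1.8] [ 0.021 -0.038 -0.029]
(1, 50) [0.  8.6 2.7] [ 1.854 -0.041 -0.025]
(12, 50) [ 0.  17.8  5.4] [ 3.688 -0.043 -0.021]
(23, 50) [ 0.  26.3  9.9] [ 5.521 -0.045 -0.017]
(34, 50) [ 0.  33.8 15.9] [ 7.354 -0.047 -0.013]
(45, 50) [ 0.  40.  23.2] [ 9.188e+00 -4.900e-02 -8.000e-03]
```

Request:
apply_moves(
  rows=[
    {"x": 0, "y": 8, "z": 0.6, "rx": 1.53, "ry": 0, "rz": 0, "claw": 255},
    {"x": 0, "y": 15.7, "z": 2.5, "rx": 3.06, "ry": 0, "rz": 0, "claw": 255},
    {"x": 0, "y": 23.1, "z": 5.7, "rx": 4.58, "ry": 0, "rz": 0, "claw": 255},
    {"x": 0, "y": 29.9, "z": 9.9, "rx": 6.1, "ry": 0, "rz": 0, "claw": 255},
    {"x": 0, "y": 35.9, "z": 15.1, "rx": 7.64, "ry": 0, "rz": 0, "claw": 255},
    {"x": 0, "y": 41, "z": 21.3, "rx": 9.17, "ry": 0, "rz": 0, "claw": 255},
    {"x": 0, "y": 41, "z": 21.3, "rx": 9.17, "ry": 0, "rz": 0, "claw": 255},
    {"x": 0, "y": 41, "z": 21.3, "rx": 9.17, "ry": 0, "rz": 0, "claw": 255},
    {"x": 0, "y": 41, "z": 21.3, "rx": 9.17, "ry": 0, "rz": 0, "claw": 130},
    {"x": 0, "y": 41, "z": 21.3, "rx": 9.17, "ry": 0, "rz": 0, "claw": 130},
  ],
)

```text
time_s: 20.48
position: [0.5609, -0.4016, 0.0997]
tcp_rot: [[0.298, 0.677, -0.673], [0.955, -0.209, 0.213], [0.003, -0.705, -0.709]]
force: [-0.2, 0.3, -0.2]
opening: 0.229
grasp_force: 0.0
```

Request:
apply_moves(
  rows=[
    {"x": 0, "y": 0, "z": -20, "rx": 0, "ry": 0, "rz": 0, "claw": 130},
    {"x": 0, "y": 0, "z": -42, "rx": 0, "ry": 0, "rz": 0, "claw": 130},
    {"x": 0, "y": -14, "z": -39, "rx": -1.5, "ry": 0, "rz": 0, "claw": 130},
    {"x": 0, "y": -28, "z": -35.6, "rx": -3, "ry": 0, "rz": 0, "claw": 130},
    {"x": 0, "y": -41, "z": -30, "rx": -4.5, "ry": 0, "rz": 0, "claw": 130},
    {"x": 0, "y": -53, "z": -23, "rx": -6, "ry": 0, "rz": 0, "claw": 130},
    {"x": 0, "y": -64, "z": -14, "rx": -7.5, "ry": 0, "rz": 0, "claw": 130},
    {"x": 0, "y": -74, "z": -2, "rx": -9.17, "ry": 0, "rz": 0, "claw": 130},
    {"x": 0, "y": -74, "z": -2, "rx": -9.17, "ry": 0, "rz": 0, "claw": 130},
  ],
)

```text
time_s: 21.6
position: [0.5066, -0.3822, 0.1519]
tcp_rot: [[0.3, 0.94, 0.163], [0.954, -0.297, -0.042], [0.009, 0.168, -0.986]]
force: [0.2, -0.3, 0.0]
opening: 0.489
grasp_force: 0.0
```

```bash
python3 - <<'E' 2>/dev/null
from h import *
s=read_state(); print(s['position'],s['time_s'],s['force'].round(1))
save('side','s8');save('top','t8')
for f in('s8','t8'):
  P=cloud(load(f)); 
  for n in ['slim','middle']: print(f,n,*drum(P,n,*ST[n]))
for a in((-10,90,0),(-10,50,-4),(-10,50,0)): print(a,*rel(*gp('middle',*a)))
E
```

```text
[ 0.50662818 -0.38223053  0.15191804] 21.6 [ 0.2 -0.3  0. ]
s8 slim [ 0.55879226 -0.17017949] 6.145021469596281 1.2226238053122593 108 0.8852109293282454 [ 3.  -0.3  1.3 41.  92.   2. ]
s8 middle [ 0.51529748 -0.42452092] -15.623636534045891 -1.192020917519002 110 0.8926268471060725 [-98.8   0.5   0.4  38.9  61.    2.3]
t8 slim [ 0.5605 -0.17  ] 6.0 0.0 0 nan [-36.   0.   0.  nan   0.  nan]
t8 middle [ 0.5162 -0.4248] -17.2 0.0 0 nan [-36.   0.   0.  nan   0.  nan]
(-10, 90, 0) [ 1.  -1.1  3. ] [ 0.023 -0.025 -0.035]
(-10, 50, -4) [ 0.9 -5.2 42.9] [ 0.023 -0.025 -0.035]
(-10, 50, 0) [ 0.9 -1.2 43. ] [ 0.023 -0.025 -0.035]
```

Request:
apply_moves(
  rows=[
    {"x": 1, "y": -5, "z": 20, "rx": 0, "ry": 0, "rz": 0, "claw": 130},
    {"x": 1, "y": -5, "z": 42, "rx": 0, "ry": 0, "rz": 0, "claw": 130},
    {"x": 1, "y": -5, "z": 42, "rx": 0, "ry": 0, "rz": 0, "claw": 200},
    {"x": 1, "y": -2, "z": 42, "rx": 0, "ry": 0, "rz": 0, "claw": 255},
    {"x": 1, "y": -1, "z": 42, "rx": 0, "ry": 0, "rz": 0, "claw": 255},
    {"x": 1, "y": -1, "z": 42, "rx": 0, "ry": 0, "rz": 0, "claw": 255},
    {"x": 1, "y": -1, "z": 42, "rx": 0, "ry": 0, "rz": 0, "claw": 255},
    {"x": 1, "y": -1, "z": 42, "rx": 0, "ry": 0, "rz": 0, "claw": 255},
  ],
)

```text
time_s: 22.7
position: [0.519, -0.387, 0.1114]
tcp_rot: [[0.298, 0.94, 0.169], [0.955, -0.294, -0.048], [0.004, 0.176, -0.984]]
force: [-2.0, 1.7, 4.6]
opening: 0.078
grasp_force: 30.0
```

Request:
apply_moves(
  rows=[
    {"x": 0, "y": 8, "z": 0.6, "rx": 1.53, "ry": 0, "rz": 0, "claw": 255},
    {"x": 0, "y": 15.7, "z": 2.5, "rx": 3.06, "ry": 0, "rz": 0, "claw": 255},
    {"x": 0, "y": 23.1, "z": 5.7, "rx": 4.58, "ry": 0, "rz": 0, "claw": 255},
    {"x": 0, "y": 29.9, "z": 9.9, "rx": 6.1, "ry": 0, "rz": 0, "claw": 255},
    {"x": 0, "y": 35.9, "z": 15.1, "rx": 7.64, "ry": 0, "rz": 0, "claw": 255},
    {"x": 0, "y": 41, "z": 21.3, "rx": 9.17, "ry": 0, "rz": 0, "claw": 255},
    {"x": 0, "y": 41, "z": 21.3, "rx": 9.17, "ry": 0, "rz": 0, "claw": 255},
    {"x": 0, "y": 41, "z": 21.3, "rx": 9.17, "ry": 0, "rz": 0, "claw": 255},
    {"x": 0, "y": 41, "z": 21.3, "rx": 9.17, "ry": 0, "rz": 0, "claw": 130},
    {"x": 0, "y": 41, "z": 21.3, "rx": 9.17, "ry": 0, "rz": 0, "claw": 130},
  ],
)

```text
time_s: 23.95
position: [0.5614, -0.4005, 0.0978]
tcp_rot: [[0.298, 0.679, -0.671], [0.955, -0.209, 0.212], [0.004, -0.704, -0.71]]
force: [0.6, 0.3, 1.1]
opening: 0.225
grasp_force: 0.0
```

Request:
apply_moves(
  rows=[
    {"x": 0, "y": 0, "z": -20, "rx": 0, "ry": 0, "rz": 0, "claw": 130},
    {"x": 0, "y": 0, "z": -42, "rx": 0, "ry": 0, "rz": 0, "claw": 130},
    {"x": 0, "y": -14, "z": -39, "rx": -1.5, "ry": 0, "rz": 0, "claw": 130},
    {"x": 0, "y": -28, "z": -35.6, "rx": -3, "ry": 0, "rz": 0, "claw": 130},
    {"x": 0, "y": -41, "z": -30, "rx": -4.5, "ry": 0, "rz": 0, "claw": 130},
    {"x": 0, "y": -53, "z": -23, "rx": -6, "ry": 0, "rz": 0, "claw": 130},
    {"x": 0, "y": -64, "z": -14, "rx": -7.5, "ry": 0, "rz": 0, "claw": 130},
    {"x": 0, "y": -74, "z": -2, "rx": -9.17, "ry": 0, "rz": 0, "claw": 130},
    {"x": 0, "y": -74, "z": -2, "rx": -9.17, "ry": 0, "rz": 0, "claw": 130},
  ],
)

```text
time_s: 25.08
position: [0.5071, -0.3815, 0.1505]
tcp_rot: [[0.3, 0.94, 0.164], [0.954, -0.297, -0.043], [0.008, 0.169, -0.986]]
force: [-0.1, -0.2, -0.2]
opening: 0.492
grasp_force: 0.0
```

```bash
python3 - <<'E' 2>/dev/null
from h import *
s=read_state(); print(s['position'],s['time_s'],s['force'].round(1))
save('side','s9')
for f in('s9',):
  P=cloud(load(f)); 
  for n in ['middle']: print(f,n,*drum(P,n,*ST[n]))
for a in((-10,90,0),(-10,50,-4),(-10,50,0)): print(a,*rel(*gp('middle',*a)))
E
```

```text
[ 0.5070558  -0.38146083  0.15054126] 25.075 [-0.1 -0.2 -0.2]
s9 middle [ 0.51425119 -0.42419669] -16.647055644137843 0.1259244511112243 98 1.2458630201336311 [-25.6   0.1   0.6  39.3  66.    2.7]
(-10, 90, 0) [-1.   1.8  1.4] [ 0.003 -0.04  -0.044]
(-10, 50, -4) [-1.2 -2.2 41.4] [ 0.003 -0.04  -0.044]
(-10, 50, 0) [-1.2  1.8 41.4] [ 0.003 -0.04  -0.044]
```

Request:
apply_moves(
  rows=[
    {"x": -1, "y": -3, "z": 20, "rx": 0, "ry": 0, "rz": 0, "claw": 130},
    {"x": -1, "y": -3, "z": 41, "rx": 0, "ry": 0, "rz": 0, "claw": 130},
    {"x": -1, "y": -3, "z": 41, "rx": 0, "ry": 0, "rz": 0, "claw": 200},
    {"x": -1, "y": 0, "z": 41, "rx": 0, "ry": 0, "rz": 0, "claw": 255},
    {"x": -1, "y": 1, "z": 41, "rx": 0, "ry": 0, "rz": 0, "claw": 255},
    {"x": -1, "y": 1, "z": 41, "rx": 0, "ry": 0, "rz": 0, "claw": 255},
    {"x": -1, "y": 1, "z": 41, "rx": 0, "ry": 0, "rz": 0, "claw": 255},
    {"x": -1, "y": 1, "z": 41, "rx": 0, "ry": 0, "rz": 0, "claw": 255},
  ],
)

```text
time_s: 26.12
position: [0.5193, -0.388, 0.1108]
tcp_rot: [[0.297, 0.94, 0.168], [0.955, -0.294, -0.047], [0.005, 0.174, -0.985]]
force: [-2.9, 1.0, 3.7]
opening: 0.078
grasp_force: 30.0
```

Request:
apply_moves(
  rows=[
    {"x": 0, "y": 4.4, "z": 0.2, "rx": 0.84, "ry": 0, "rz": 0, "claw": 255},
    {"x": 0, "y": 8.7, "z": 0.8, "rx": 1.7, "ry": 0, "rz": 0, "claw": 255},
    {"x": 0, "y": 8.7, "z": 0.8, "rx": 1.7, "ry": 0, "rz": 0, "claw": 255},
    {"x": 0, "y": 8.7, "z": 0.8, "rx": 1.7, "ry": 0, "rz": 0, "claw": 255},
    {"x": 0, "y": 8.7, "z": 0.8, "rx": 1.7, "ry": 0, "rz": 0, "claw": 255},
    {"x": 0, "y": 8.7, "z": 0.8, "rx": 1.7, "ry": 0, "rz": 0, "claw": 130},
    {"x": 0, "y": 8.7, "z": 0.8, "rx": 1.7, "ry": 0, "rz": 0, "claw": 100},
    {"x": 0, "y": 14, "z": -30, "rx": 1.7, "ry": 0, "rz": 0, "claw": 60},
    {"x": 0, "y": 24, "z": -90, "rx": 1.7, "ry": 0, "rz": 0, "claw": 50},
    {"x": 0, "y": 24, "z": -90, "rx": 1.7, "ry": 0, "rz": 0, "claw": 50},
  ],
)

```text
time_s: 27.38
position: [0.5302, -0.3938, 0.2088]
tcp_rot: [[0.298, 0.955, 0.009], [0.955, -0.298, -0.004], [-0.001, 0.01, -1.0]]
force: [-0.2, -0.4, -0.0]
opening: 0.563
grasp_force: 0.0
```

```bash
python3 - <<'E' 2>/dev/null
from h import *
s=read_state(); print(s['position'],s['time_s'])
D=load('top0')
# scanner guess: handle 0.417,-0.083
print(*rel([.417,-.083,.22],down(3.5)))
E
```

```text
[ 0.53017643 -0.39381758  0.20875938] 27.375
[ 263.  -200.5  -13.6] [ 0.09  0.03 -3.47]
```

```bash
cat >>h.py <<'E'
def scan(P,D=None):
    m=(P[...,0]>.36)&(P[...,0]<.47)&(P[...,1]>-.17)&(P[...,1]<.06)
    h=m&(P[...,2]>.03)&(P[...,2]<.047); q=P[h]; 
    hd=m&(P[...,2]>=.035)&(P[...,2]<.06)
    (x,y),(w,l),a=cv2.minAreaRect((q[:,:2]*1000).astype(np.float32))
    # PCA over central band
    c=q[:,:2].mean(0); u=np.linalg.svd(q[:,:2]-c,full_matrices=False)[2][0]; u*=np.sign(u[1])
    t=(q[:,:2]-c)@u; print('n',len(q),'rect',x,y,w,l,a,'pca',c,np.degrees(np.arctan2(u[1],u[0])),'ends',c+u*np.percentile(t,1),c+u*np.percentile(t,99))
E
python3 - <<'E' 2>/dev/null
from h import *
save('top','t10');save('side','s10')
im=np.hstack([load('t10')['im'][200:265,215:315],load('t10')['im'][200:265,215:315]])
for f in('top0','t10','s10','side0'): print(f);scan(cloud(load(f)))
for f in('t10','s10'):
  P=cloud(load(f))
  for n in ST: print(f,n,*drum(P,n,*ST[n]))
o=load('t10')['im'][:,:,::-1][130:260,165:475]; cv2.imwrite('pics/t10b.png',cv2.resize(o,None,fx=2.58,fy=2.58,interpolation=cv2.INTER_CUBIC))
E
```

```text
top0
n 847 rect 419.46136474609375 -55.15575408935547 43.841766357421875 147.18539428710938 7.9818196296691895 pca [ 0.41870203 -0.05387096] 98.7747821700377 ends [ 0.42981487 -0.12586513] [0.40799256 0.01550993]
t10
```

```bash
python3 - <<'E' 2>/dev/null
from h import *
for f in('side0','s10'): print(f);scan(cloud(load(f)))
for f in('s10',):
  P=cloud(load(f))
  for n in ST: print(f,n,*drum(P,n,*ST[n]))
print(*rel([.4224,-.076,.2],down(8)))
E
```

```text
side0
n 567 rect 422.2593994140625 -51.240875244140625 43.254329681396484 148.4617462158203 10.997527122497559 pca [ 0.41908063 -0.03597993] 98.59209225078247 ends [ 0.43176643 -0.11993922] [0.4106226  0.01999847]
s10
n 559 rect 420.1789245605469 -51.40283966064453 42.99592208862305 146.3326416015625 8.949061393737793 pca [ 0.41908424 -0.03615046] 98.58111047881054 ends [ 0.43189061 -0.12101786] [0.41055981 0.02034064]
s10 thick [0.56297749 0.07422079] -20.458927196627375 0.607852928269222 391 0.7923900620512715 [  1.3  -2.7   1.7  40.7 168.    3.1]
s10 slim [ 0.5584163  -0.17022002] 7.450198394568154 1.532580640493588 105 0.7925514494763661 [ 3.1  0.7  1.3 40.9 91.   2.4]
s10 middle [ 0.51599842 -0.42473823] -15.519408856879513 0.9352839952230576 103 0.9653483893046946 [-70.8  -0.8   0.6  39.   70.    2. ]
[ 269.6 -194.2    4.9] [ 0.008 -0.036 -4.22 ]
```

Request:
apply_moves(
  rows=[
    {"x": 45, "y": -32, "z": 0, "rx": 0, "ry": 0, "rz": -0.7, "claw": 70},
    {"x": 90, "y": -65, "z": 0, "rx": 0, "ry": 0, "rz": -1.4, "claw": 70},
    {"x": 135, "y": -97, "z": 0, "rx": 0, "ry": 0, "rz": -2.1, "claw": 70},
    {"x": 180, "y": -130, "z": 0, "rx": 0, "ry": 0, "rz": -2.9, "claw": 70},
    {"x": 225, "y": -162, "z": 0, "rx": 0, "ry": 0, "rz": -3.6, "claw": 70},
    {"x": 270, "y": -194, "z": 5, "rx": 0, "ry": 0, "rz": -4.3, "claw": 70},
    {"x": 271, "y": -194, "z": 5, "rx": 0, "ry": 0, "rz": -4.3, "claw": 70},
    {"x": 271, "y": -194, "z": 5, "rx": 0, "ry": 0, "rz": -4.3, "claw": 70},
  ],
)

```text
time_s: 28.48
position: [0.4229, -0.0745, 0.1993]
tcp_rot: [[-0.148, 0.989, -0.001], [0.989, 0.148, 0.005], [0.005, -0.0, -1.0]]
force: [-0.0, -0.1, 0.2]
opening: 0.728
grasp_force: 0.0
```

```bash
python3 - <<'E' 2>/dev/null
from h import *
save('wrist','w11')
print(*rel([.4228,-.0743,.040],down(8.5)))
E
```

```text
[  0.3  -0.6 159.5] [ 0.005 -0.045 -0.009]
```

View pics/w11.png

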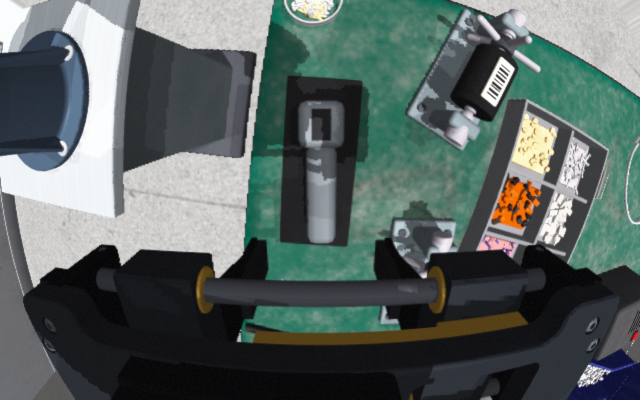

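Request:
apply_moves(
  rows=[
    {"x": 0, "y": -0.5, "z": 55, "rx": 0, "ry": 0, "rz": 0, "claw": 70},
    {"x": 0, "y": -0.5, "z": 110, "rx": 0, "ry": 0, "rz": 0, "claw": 70},
    {"x": 0, "y": -0.5, "z": 150, "rx": 0, "ry": 0, "rz": 0, "claw": 70},
    {"x": 0, "y": -0.5, "z": 162, "rx": 0, "ry": 0, "rz": 0, "claw": 70},
    {"x": 0, "y": -0.5, "z": 162, "rx": 0, "ry": 0, "rz": 0, "claw": 100},
    {"x": 0, "y": -0.5, "z": 162, "rx": 0, "ry": 0, "rz": 0, "claw": 255},
    {"x": 0, "y": -0.5, "z": 162, "rx": 0, "ry": 0, "rz": 0, "claw": 255},
    {"x": 0, "y": -0.5, "z": 162, "rx": 0, "ry": 0, "rz": 0, "claw": 255},
    {"x": 0, "y": -0.5, "z": 162, "rx": 0, "ry": 0, "rz": 0, "claw": 255},
    {"x": 0, "y": -0.5, "z": 162, "rx": 0, "ry": 0, "rz": 0, "claw": 255},
  ],
)

```text
time_s: 29.78
position: [0.4226, -0.0738, 0.0388]
tcp_rot: [[-0.148, 0.989, 0.001], [0.989, 0.148, 0.004], [0.004, 0.002, -1.0]]
force: [0.3, 0.5, 7.5]
opening: 0.338
grasp_force: 30.0
```

Request:
apply_moves(
  rows=[
    {"x": 0, "y": 0, "z": 0, "rx": 0, "ry": 0, "rz": 0, "claw": 255},
  ],
)

```text
time_s: 29.9
position: [0.4226, -0.0739, 0.0388]
tcp_rot: [[-0.148, 0.989, 0.001], [0.989, 0.148, 0.004], [0.004, 0.002, -1.0]]
force: [-0.3, 0.2, 8.1]
opening: 0.344
grasp_force: 30.0
```

```bash
python3 - <<'E' 2>/dev/null
from h import *
s=read_state(); print(s['position'],s['opening'],s['grasp_force'],s['force'].round(1))
E
```

```text
[ 0.42263487 -0.07385176  0.03880572] 0.3438176888896132 29.999112468212843 [-0.3  0.2  8.1]
```

Request:
apply_moves(
  rows=[
    {"x": 0, "y": 0, "z": -20, "rx": 0, "ry": 0, "rz": 0, "claw": 255},
    {"x": 0, "y": 0, "z": -60, "rx": 0, "ry": 0, "rz": 0, "claw": 255},
    {"x": 0, "y": 0, "z": -110, "rx": 0, "ry": 0, "rz": 0, "claw": 255},
    {"x": 0, "y": 0, "z": -160, "rx": 0, "ry": 0, "rz": 0, "claw": 255},
    {"x": 0, "y": 0, "z": -170, "rx": 0, "ry": 0, "rz": 0, "claw": 255},
    {"x": 0, "y": 0, "z": -170, "rx": 0, "ry": 0, "rz": 0, "claw": 255},
  ],
)

```text
time_s: 30.65
position: [0.4218, -0.0743, 0.208]
tcp_rot: [[-0.148, 0.989, -0.0], [0.989, 0.148, 0.005], [0.005, 0.001, -1.0]]
force: [0.0, 0.4, -1.8]
opening: 0.342
grasp_force: 30.0
```

```bash
cat >>h.py <<'E'
def label(D,n):
    """white pixels on the drum top: centroid in stand coords and world"""
    P=cloud(D); c,yaw=ST[n]; q=loc(P,c,yaw); r=RD[n]
    w=D['im'].min(2)>110
    m=w&(abs(q[...,0])<.02)&(q[...,1]>-.045)&(q[...,1]<.018)&(q[...,2]>.062+r*.5)&(q[...,2]<.062+r+.012)
    b=(q[m].min(0)+q[m].max(0))/2
    return m.sum(),q[m].mean(0).round(4),b.round(4),wld(b,c,yaw).round(4)
E
python3 - <<'E' 2>/dev/null
from h import *
s=read_state(); print(s['position'],s['opening'],s['grasp_force'],s['force'].round(1))
save('side','s12',(280,130,420,250),5); D=load('s12')
ST['slim']=((.5588,-.170),6.5)
for n in ST: print(n,*drum(cloud(D),n,*ST[n]));print(label(D,n))
print(*rel([.5684,-.2546,.1668],down(6.5)))
P=cloud(D); T=s['tcp_rot']; q=(P-s['position'])@T
m=(abs(q[...,1])<.03)&(q[...,0]>.045)&(q[...,0]<.12)&(q[...,2]>-.02)&(q[...,2]<.05)
print('head pts',m.sum(),q[m].min(0),q[m].max(0),np.percentile(q[m],[3,50,97],axis=0).round(4))
E
```

```text
[ 0.4217628  -0.07431451  0.20795338] 0.341734810814736 29.99775279778987 [ 0.   0.4 -1.8]
thick [0.56291838 0.07424107] -20.124415544597408 0.58232541813809 393 0.7932874445073742 [  1.3  -2.1   1.7  41.  159.    2.8]
(np.int64(140), array([-0.0006, -0.0078,  0.0863]), array([ 0.0019, -0.01  ,  0.0848]), array([0.5627, 0.0637, 0.0848]))
slim [ 0.5584598  -0.17003876] 6.6555542170972375 1.3936191050528395 102 0.9197757653987549 [ 3.2  0.2  1.2 40.5 93.   2.2]
(np.int64(64), array([ 0.0012, -0.0118,  0.0762]), array([ 0.0011, -0.0126,  0.0745]), array([ 0.5614, -0.1824,  0.0745]))
middle [ 0.5162 -0.4248] -17.2 0.0 0 nan [-71.6  -0.3   0.7  39.7  42.    1.9]
```

View pics/s12.png

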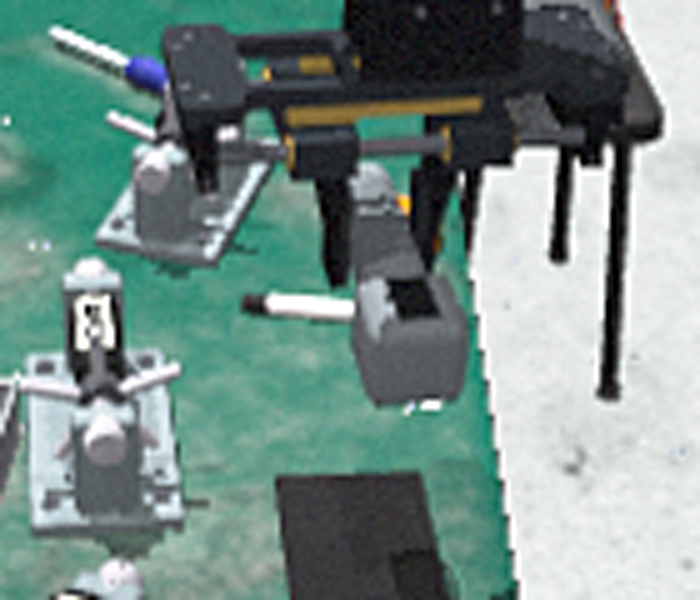

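```bash
python3 - <<'E' 2>/dev/null
from h import *
s=read_state(); D=load('s12')
P=cloud(D); T=s['tcp_rot']; q=(P-s['position'])@T
m=(abs(q[...,1])<.03)&(q[...,0]>.045)&(q[...,0]<.12)&(q[...,2]>-.02)&(q[...,2]<.05)
print('head pts',m.sum(),q[m].min(0).round(4),q[m].max(0).round(4),np.percentile(q[m],[2,50,98],axis=0).round(4).tolist())
m2=(abs(q[...,1])<.012)&(q[...,0]>.02)&(q[...,0]<.045)&(q[...,2]>-.02)&(q[...,2]<.02);print('handle top',np.median(q[m2],axis=0))
print(*rel([.5692,-.254,.1665],down(6.5)))
E
```

```text
head pts 542 [ 0.045  -0.0217 -0.011 ] [0.0959 0.0227 0.0347] [[0.0534, -0.0189, -0.0096], [0.0891, 0.0034, -0.0006], [0.094, 0.0221, 0.0305]]
handle top [ 0.03333953  0.00139006 -0.00344904]
[-200.1  119.9   39.1] [-0.017 -0.059  0.332]
```

Request:
apply_moves(
  rows=[
    {"x": -45, "y": 20, "z": -5, "rx": 0, "ry": 0, "rz": 0, "claw": 255},
    {"x": -90, "y": 45, "z": -5, "rx": 0, "ry": 0, "rz": 0.1, "claw": 255},
    {"x": -135, "y": 75, "z": -5, "rx": 0, "ry": 0, "rz": 0.2, "claw": 255},
    {"x": -175, "y": 105, "z": -5, "rx": 0, "ry": 0, "rz": 0.3, "claw": 255},
    {"x": -200, "y": 120, "z": 0, "rx": 0, "ry": -0.05, "rz": 0.33, "claw": 255},
    {"x": -200, "y": 120, "z": 20, "rx": 0, "ry": -0.05, "rz": 0.33, "claw": 255},
    {"x": -200, "y": 120, "z": 35, "rx": 0, "ry": -0.05, "rz": 0.33, "claw": 255},
    {"x": -200, "y": 120, "z": 39, "rx": 0, "ry": -0.05, "rz": 0.33, "claw": 255},
    {"x": -200, "y": 120, "z": 39, "rx": 0, "ry": -0.05, "rz": 0.33, "claw": 255},
    {"x": -200, "y": 120, "z": 39, "rx": 0, "ry": -0.05, "rz": 0.33, "claw": 255},
  ],
)

```text
time_s: 31.95
position: [0.5706, -0.2545, 0.1686]
tcp_rot: [[-0.114, 0.994, 0.001], [0.994, 0.114, -0.001], [-0.001, 0.001, -1.0]]
force: [0.2, 1.2, -2.8]
opening: 0.347
grasp_force: 30.0
```

```bash
python3 - <<'E' 2>/dev/null
from h import *
s=read_state(); print(s['position'],s['opening'],s['grasp_force'],s['force'].round(1))
print(*rel([.5692,-.254,.1665],down(6.5)))
save('side','s13'); D=load('s13'); P=cloud(D); q=(P-s['position'])@s['tcp_rot']
m=(abs(q[...,1])<.03)&(q[...,0]>.045)&(q[...,0]<.12)&(q[...,2]>-.02)&(q[...,2]<.05)
print('head pts',m.sum(),np.percentile(q[m],[2,50,98],axis=0).round(4).tolist())
print('slim',*drum(P,'slim',(.5588,-.17),6.5))
o=D['im'][:,:,::-1][120:260,250:370]; cv2.imwrite('pics/s13.png',cv2.resize(o,None,fx=4,fy=4,interpolation=cv2.INTER_CUBIC))
E
```

```text
[ 0.57064076 -0.25446127  0.16859419] 0.3466236355901789 29.997749598696828 [ 0.2  1.2 -2.8]
[ 0.6 -1.4  2.1] [0.01  0.009 0.003]
head pts 358 [[0.0556, -0.022, -0.0085], [0.0898, -0.0004, 0.0012], [0.095, 0.0202, 0.031]]
slim [ 0.55888333 -0.16999051] 6.543482398916977 1.5014132177646313 102 0.9625787603226786 [ 3.3 -0.3  1.5 40.8 89.   2. ]
```

View pics/s13.png

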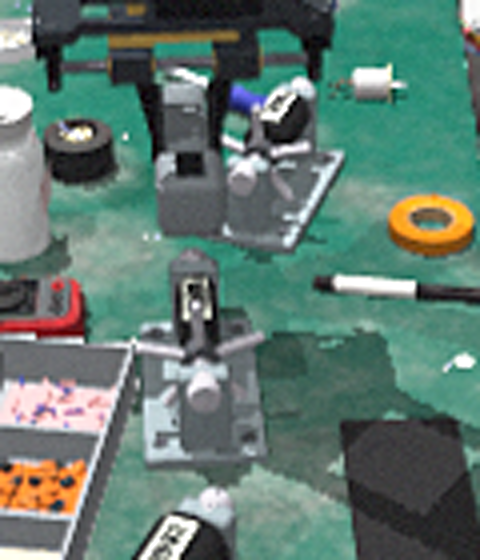

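Request:
apply_moves(
  rows=[
    {"x": 0, "y": -1.4, "z": 2, "rx": 0, "ry": 0, "rz": 0, "claw": 255},
    {"x": 0, "y": -1.4, "z": 2, "rx": 0, "ry": 0, "rz": 0, "claw": 255},
    {"x": 0, "y": -1.4, "z": 2, "rx": 0, "ry": 0, "rz": 0, "claw": 255},
    {"x": 0, "y": -1.4, "z": 2, "rx": 0, "ry": 0, "rz": 0, "claw": 255},
    {"x": 0, "y": -1.4, "z": 2, "rx": 0, "ry": 0, "rz": 0, "claw": 255},
    {"x": 0, "y": -1.4, "z": 2, "rx": 0, "ry": 0, "rz": 0, "claw": 255},
    {"x": 0, "y": -1.4, "z": 2, "rx": 0, "ry": 0, "rz": 0, "claw": 255},
    {"x": 0, "y": -1.4, "z": 2, "rx": 0, "ry": 0, "rz": 0, "claw": 255},
    {"x": 0, "y": -1.4, "z": 2, "rx": 0, "ry": 0, "rz": 0, "claw": 255},
    {"x": 0, "y": -1.4, "z": 2, "rx": 0, "ry": 0, "rz": 0, "claw": 255},
  ],
)

```text
time_s: 33.25
position: [0.5689, -0.2546, 0.1659]
tcp_rot: [[-0.113, 0.994, -0.0], [0.994, 0.113, -0.0], [-0.0, -0.0, -1.0]]
force: [1.4, 0.0, -2.3]
opening: 0.339
grasp_force: 30.0
```

Request:
apply_moves(
  rows=[
    {"x": 0, "y": 0, "z": 0, "rx": 0, "ry": 0, "rz": 0, "claw": 255},
    {"x": 0, "y": 0, "z": 0, "rx": 0, "ry": 0, "rz": 0, "claw": 255},
    {"x": 0, "y": 0, "z": 0, "rx": 0, "ry": 0, "rz": 0, "claw": 255},
    {"x": 0, "y": 0, "z": 0, "rx": 0, "ry": 0, "rz": 0, "claw": 255},
    {"x": 0, "y": 0, "z": 0, "rx": 0, "ry": 0, "rz": 0, "claw": 255},
    {"x": 0, "y": 0, "z": 0, "rx": 0, "ry": 0, "rz": 0, "claw": 255},
    {"x": 0, "y": 0, "z": 0, "rx": 0, "ry": 0, "rz": 0, "claw": 255},
    {"x": 0, "y": 0, "z": 0, "rx": 0, "ry": 0, "rz": 0, "claw": 255},
    {"x": 0, "y": 0, "z": 0, "rx": 0, "ry": 0, "rz": 0, "claw": 255},
    {"x": 0, "y": 0, "z": 0, "rx": 0, "ry": 0, "rz": 0, "claw": 255},
  ],
)

```text
time_s: 34.5
position: [0.5689, -0.2546, 0.1659]
tcp_rot: [[-0.113, 0.994, 0.0], [0.994, 0.113, -0.0], [-0.0, 0.0, -1.0]]
force: [-0.6, 0.2, -2.6]
opening: 0.344
grasp_force: 30.0
```

Request:
apply_moves(
  rows=[
    {"x": 0, "y": 0, "z": 0, "rx": 0, "ry": 0, "rz": 0, "claw": 255},
    {"x": 0, "y": 0, "z": 0, "rx": 0, "ry": 0, "rz": 0, "claw": 255},
    {"x": 0, "y": 0, "z": 0, "rx": 0, "ry": 0, "rz": 0, "claw": 255},
    {"x": 0, "y": 0, "z": 0, "rx": 0, "ry": 0, "rz": 0, "claw": 255},
    {"x": 0, "y": 0, "z": 0, "rx": 0, "ry": 0, "rz": 0, "claw": 255},
  ],
)

```text
time_s: 35.12
position: [0.5689, -0.2546, 0.1659]
tcp_rot: [[-0.113, 0.994, 0.0], [0.994, 0.113, -0.0], [-0.0, 0.0, -1.0]]
force: [0.0, 0.4, -1.9]
opening: 0.344
grasp_force: 30.0
```

```bash
python3 - <<'E' 2>/dev/null
from h import *
s=read_state(); print(s['position'],s['opening'],s['grasp_force'],s['force'].round(1))
save('side','s14'); D=load('s14'); P=cloud(D); q=(P-s['position'])@s['tcp_rot']
m=(abs(q[...,1])<.03)&(q[...,0]>.045)&(q[...,0]<.12)&(q[...,2]>-.02)&(q[...,2]<.05)
print('head',np.percentile(q[m],[2,50,98],axis=0).round(4).tolist())
print('middle',*drum(P,'middle',*ST['middle']))
print(label(D,'middle'))
c,yaw=ST['middle']; p=wld((0,-.013-.072,.083+.055+.0335),c,yaw); print(p,*rel(p,down(yaw)))
E
```

```text
[ 0.56888802 -0.25458906  0.1658696 ] 0.3444145080444323 29.997693886980414 [ 0.   0.4 -1.9]
head [[0.056, -0.0213, -0.0087], [0.0903, -0.0003, 0.001], [0.0952, 0.0199, 0.0312]]
middle [ 0.51617376 -0.42479187] -16.70377348210248 0.778676810672261 98 0.7023331823681165 [-70.   -2.3   0.5  39.   62.    2.3]
(np.int64(34), array([-0.0015, -0.0106,  0.0813]), array([ 0.002 , -0.0135,  0.0789]), array([ 0.5141, -0.4382,  0.0789]))
[ 0.49106482 -0.50599866  0.1715    ] [-241.  -105.8   -5.6] [1.00e-03 1.00e-03 3.95e+00]
```

Request:
apply_moves(
  rows=[
    {"x": 0, "y": 0, "z": -40, "rx": 0, "ry": 0, "rz": 0, "claw": 255},
    {"x": -48, "y": -21, "z": -45, "rx": 0, "ry": 0, "rz": 0.8, "claw": 255},
    {"x": -96, "y": -42, "z": -45, "rx": 0, "ry": 0, "rz": 1.6, "claw": 255},
    {"x": -145, "y": -63, "z": -45, "rx": 0, "ry": 0, "rz": 2.4, "claw": 255},
    {"x": -193, "y": -84, "z": -45, "rx": 0, "ry": 0, "rz": 3.2, "claw": 255},
    {"x": -241, "y": -106, "z": -40, "rx": 0, "ry": 0, "rz": 3.95, "claw": 255},
    {"x": -241, "y": -106, "z": -20, "rx": 0, "ry": 0, "rz": 3.95, "claw": 255},
    {"x": -241, "y": -106, "z": -6, "rx": 0, "ry": 0, "rz": 3.95, "claw": 255},
    {"x": -241, "y": -106, "z": -6, "rx": 0, "ry": 0, "rz": 3.95, "claw": 255},
    {"x": -241, "y": -106, "z": -6, "rx": 0, "ry": 0, "rz": 3.95, "claw": 255},
  ],
)

```text
time_s: 36.42
position: [0.4916, -0.5055, 0.1724]
tcp_rot: [[0.294, 0.956, 0.0], [0.956, -0.294, -0.001], [-0.0, 0.001, -1.0]]
force: [0.1, 0.9, -2.1]
opening: 0.342
grasp_force: 30.0
```

```bash
python3 - <<'E' 2>/dev/null
from h import *
s=read_state(); print(s['position'],s['opening'],s['grasp_force'],s['force'].round(1))
save('side','s15'); D=load('s15'); P=cloud(D); q=(P-s['position'])@s['tcp_rot']
m=(abs(q[...,1])<.03)&(q[...,0]>.045)&(q[...,0]<.12)&(q[...,2]>-.02)&(q[...,2]<.05)
print('head',np.percentile(q[m],[2,50,98],axis=0).round(4).tolist())
for n in('middle','thick'): print(n,*drum(P,n,*ST[n]),label(D,n))
c,yaw=ST['middle']; p=wld((0,-.013-.072,.083+.055+.0335),c,yaw); print(p,*rel(p,down(yaw)))
E
```

```text
[ 0.49161397 -0.50547347  0.17241814] 0.34241241418556845 29.99767927452922 [ 0.1  0.9 -2.1]
head [[0.0568, -0.0239, -0.0083], [0.0896, -0.0068, 0.0053], [0.0951, 0.0157, 0.0321]]
middle [ 0.51602035 -0.42474394] -15.891401607793698 0.7024496313345265 98 0.9160435139361719 [ 1.5 -1.3  0.6 39.3 68.   2.4] (np.int64(21), array([-0.0026, -0.0042,  0.0819]), array([-0.0015, -0.0083,  0.0829]), array([ 0.5123, -0.4322,  0.0829]))
thick [0.56288494 0.07425363] -20.584802289109156 0.6295212047121111 394 0.7994886384742065 [  1.3  -2.2   1.5  40.9 161.    2.6] (np.int64(140), array([-0.0006, -0.0077,  0.0865]), array([ 0.0023, -0.0103,  0.0836]), array([0.563 , 0.0634, 0.0836]))
[ 0.49106482 -0.50599866  0.1715    ] [-0.5 -0.5  1.3] [0.012 0.01  0.013]
```

Good; hold with a 0.5 mm trim.

Request:
apply_moves(
  rows=[
    {"x": 0, "y": -0.5, "z": 0.8, "rx": 0, "ry": 0, "rz": 0, "claw": 255},
    {"x": 0, "y": -0.5, "z": 0.8, "rx": 0, "ry": 0, "rz": 0, "claw": 255},
    {"x": 0, "y": -0.5, "z": 0.8, "rx": 0, "ry": 0, "rz": 0, "claw": 255},
    {"x": 0, "y": -0.5, "z": 0.8, "rx": 0, "ry": 0, "rz": 0, "claw": 255},
    {"x": 0, "y": -0.5, "z": 0.8, "rx": 0, "ry": 0, "rz": 0, "claw": 255},
    {"x": 0, "y": -0.5, "z": 0.8, "rx": 0, "ry": 0, "rz": 0, "claw": 255},
    {"x": 0, "y": -0.5, "z": 0.8, "rx": 0, "ry": 0, "rz": 0, "claw": 255},
    {"x": 0, "y": -0.5, "z": 0.8, "rx": 0, "ry": 0, "rz": 0, "claw": 255},
    {"x": 0, "y": -0.5, "z": 0.8, "rx": 0, "ry": 0, "rz": 0, "claw": 255},
    {"x": 0, "y": -0.5, "z": 0.8, "rx": 0, "ry": 0, "rz": 0, "claw": 255},
  ],
)

```text
time_s: 37.72
position: [0.4904, -0.5059, 0.1711]
tcp_rot: [[0.296, 0.955, -0.0], [0.955, -0.296, -0.0], [-0.0, 0.0, -1.0]]
force: [0.8, -0.1, -2.2]
opening: 0.341
grasp_force: 30.0
```

Request:
apply_moves(
  rows=[
    {"x": 0, "y": 0, "z": 0, "rx": 0, "ry": 0, "rz": 0, "claw": 255},
    {"x": 0, "y": 0, "z": 0, "rx": 0, "ry": 0, "rz": 0, "claw": 255},
    {"x": 0, "y": 0, "z": 0, "rx": 0, "ry": 0, "rz": 0, "claw": 255},
    {"x": 0, "y": 0, "z": 0, "rx": 0, "ry": 0, "rz": 0, "claw": 255},
    {"x": 0, "y": 0, "z": 0, "rx": 0, "ry": 0, "rz": 0, "claw": 255},
    {"x": 0, "y": 0, "z": 0, "rx": 0, "ry": 0, "rz": 0, "claw": 255},
    {"x": 0, "y": 0, "z": 0, "rx": 0, "ry": 0, "rz": 0, "claw": 255},
    {"x": 0, "y": 0, "z": 0, "rx": 0, "ry": 0, "rz": 0, "claw": 255},
    {"x": 0, "y": 0, "z": 0, "rx": 0, "ry": 0, "rz": 0, "claw": 255},
    {"x": 0, "y": 0, "z": 0, "rx": 0, "ry": 0, "rz": 0, "claw": 255},
  ],
)

```text
time_s: 38.98
position: [0.4904, -0.5059, 0.1711]
tcp_rot: [[0.296, 0.955, 0.0], [0.955, -0.296, -0.0], [-0.0, 0.0, -1.0]]
force: [0.3, -1.1, -1.9]
opening: 0.342
grasp_force: 30.0
```

Request:
apply_moves(
  rows=[
    {"x": 0, "y": 0, "z": 0, "rx": 0, "ry": 0, "rz": 0, "claw": 255},
    {"x": 0, "y": 0, "z": 0, "rx": 0, "ry": 0, "rz": 0, "claw": 255},
    {"x": 0, "y": 0, "z": 0, "rx": 0, "ry": 0, "rz": 0, "claw": 255},
    {"x": 0, "y": 0, "z": 0, "rx": 0, "ry": 0, "rz": 0, "claw": 255},
  ],
)

```text
time_s: 39.48
position: [0.4904, -0.5059, 0.1711]
tcp_rot: [[0.296, 0.955, 0.0], [0.955, -0.296, -0.0], [-0.0, 0.0, -1.0]]
force: [0.3, -0.2, -1.5]
opening: 0.342
grasp_force: 30.0
```

```bash
python3 - <<'E' 2>/dev/null
from h import *
s=read_state(); print(s['position'],s['opening'],s['grasp_force'],s['force'].round(1))
save('side','s16'); D=load('s16'); P=cloud(D); q=(P-s['position'])@s['tcp_rot']
m=(abs(q[...,1])<.03)&(q[...,0]>.045)&(q[...,0]<.12)&(q[...,2]>-.02)&(q[...,2]<.05)
print('head',np.percentile(q[m],[2,50,98],axis=0).round(4).tolist())
for n in('middle','thick','slim'): print(n,*drum(P,n,*ST[n]))
E
```

```text
[ 0.49038298 -0.5059066   0.17110424] 0.3424021327352829 29.997720289975405 [ 0.3 -0.2 -1.5]
head [[0.0562, -0.0239, -0.0084], [0.0896, -0.0067, 0.0055], [0.096, 0.017, 0.0322]]
middle [ 0.51630385 -0.42483209] -16.012284911745226 1.125197150204174 101 0.8579129082702196 [ 1.1 -1.5  0.7 39.6 73.   2. ]
thick [0.56290692 0.07424412] -20.740613836615214 0.5807054517132124 393 0.7311204527132013 [  1.3  -2.2   1.7  40.8 161.    2.5]
slim [ 0.55862891 -0.17019652] 6.77688885890543 1.4520577040671554 104 0.909013275972019 [ 3.5 -0.1  1.1 40.8 94.   2.1]
```

```bash
python3 - <<'E' 2>/dev/null
from h import *
print(*rel([.5355,-.0053,.1765],down(-19.5)))
E
```

```text
[ 491.6 -104.9   -5.4] [0.    0.001 0.384]
```

Request:
apply_moves(
  rows=[
    {"x": 0, "y": 0, "z": -45, "rx": 0, "ry": 0, "rz": 0, "claw": 255},
    {"x": 55, "y": -12, "z": -65, "rx": 0, "ry": 0, "rz": 0, "claw": 255},
    {"x": 110, "y": -24, "z": -65, "rx": 0, "ry": 0, "rz": 0.1, "claw": 255},
    {"x": 165, "y": -35, "z": -65, "rx": 0, "ry": 0, "rz": 0.1, "claw": 255},
    {"x": 220, "y": -47, "z": -65, "rx": 0, "ry": 0, "rz": 0.2, "claw": 255},
    {"x": 275, "y": -59, "z": -65, "rx": 0, "ry": 0, "rz": 0.2, "claw": 255},
    {"x": 330, "y": -70, "z": -65, "rx": 0, "ry": 0, "rz": 0.3, "claw": 255},
    {"x": 385, "y": -82, "z": -65, "rx": 0, "ry": 0, "rz": 0.3, "claw": 255},
    {"x": 440, "y": -94, "z": -65, "rx": 0, "ry": 0, "rz": 0.4, "claw": 255},
    {"x": 491, "y": -105, "z": -65, "rx": 0, "ry": 0, "rz": 0.4, "claw": 255},
  ],
)

```text
time_s: 40.78
position: [0.5353, -0.0039, 0.2365]
tcp_rot: [[0.335, 0.942, 0.001], [0.942, -0.335, -0.0], [0.0, 0.001, -1.0]]
force: [-0.0, -0.4, -3.3]
opening: 0.338
grasp_force: 30.0
```

```bash
python3 - <<'E' 2>/dev/null
from h import *
s=read_state(); print(s['position'],s['opening'],s['grasp_force'])
save('side','s17'); D=load('s17'); P=cloud(D); q=(P-s['position'])@s['tcp_rot']
m=(abs(q[...,1])<.03)&(q[...,0]>.045)&(q[...,0]<.12)&(q[...,2]>-.02)&(q[...,2]<.05)
print('head',np.percentile(q[m],[2,50,98],axis=0).round(4).tolist())
for n in('thick',): print(n,*drum(P,n,*ST[n]))
print(*rel([.5355,-.0053,.1765],down(-19.5)))
E
```

```text
[ 0.53532541 -0.00390869  0.23650194] 0.3379828670868509 29.996014516800642
head [[0.0537, -0.0231, -0.0089], [0.0863, -0.0073, 0.0002], [0.0936, 0.0176, 0.0316]]
thick [0.56278578 0.07428678] -19.660573657869687 0.6675935940414166 398 0.8019673107808946 [  1.7  -1.6   1.7  41.1 161.    2.8]
[-7.4  3.5 59.9] [-0.016 -0.054  0.014]
```

Request:
apply_moves(
  rows=[
    {"x": 0, "y": 0, "z": 0, "rx": 0, "ry": 0, "rz": 0, "claw": 255},
    {"x": 0, "y": 0, "z": 20, "rx": 0, "ry": 0, "rz": 0, "claw": 255},
    {"x": 0, "y": 0, "z": 45, "rx": 0, "ry": 0, "rz": 0, "claw": 255},
    {"x": 0, "y": 0, "z": 60, "rx": 0, "ry": 0, "rz": 0, "claw": 255},
    {"x": 0, "y": 0, "z": 60, "rx": 0, "ry": 0, "rz": 0, "claw": 255},
    {"x": 0, "y": 0, "z": 60, "rx": 0, "ry": 0, "rz": 0, "claw": 255},
  ],
)

```text
time_s: 41.58
position: [0.5359, -0.0064, 0.1767]
tcp_rot: [[0.336, 0.942, 0.001], [0.942, -0.336, -0.0], [0.0, 0.002, -1.0]]
force: [0.3, 1.4, -1.8]
opening: 0.338
grasp_force: 30.0
```

```bash
python3 - <<'E' 2>/dev/null
from h import *
s=read_state(); print(s['position'],s['opening'],s['grasp_force'])
print(*rel([.5355,-.0053,.1765],down(-19.5)))
E
```

```text
[ 0.53593573 -0.00642088  0.17667044] 0.33808298134081144 29.99783164355904
[ 0.9 -0.8  0.2] [ 0.015 -0.001 -0.023]
```

Request:
apply_moves(
  rows=[
    {"x": 0.5, "y": -0.5, "z": 0, "rx": 0, "ry": 0, "rz": 0, "claw": 255},
    {"x": 0.5, "y": -0.5, "z": 0, "rx": 0, "ry": 0, "rz": 0, "claw": 255},
    {"x": 0.5, "y": -0.5, "z": 0, "rx": 0, "ry": 0, "rz": 0, "claw": 255},
    {"x": 0.5, "y": -0.5, "z": 0, "rx": 0, "ry": 0, "rz": 0, "claw": 255},
    {"x": 0.5, "y": -0.5, "z": 0, "rx": 0, "ry": 0, "rz": 0, "claw": 255},
    {"x": 0.5, "y": -0.5, "z": 0, "rx": 0, "ry": 0, "rz": 0, "claw": 255},
    {"x": 0.5, "y": -0.5, "z": 0, "rx": 0, "ry": 0, "rz": 0, "claw": 255},
    {"x": 0.5, "y": -0.5, "z": 0, "rx": 0, "ry": 0, "rz": 0, "claw": 255},
    {"x": 0.5, "y": -0.5, "z": 0, "rx": 0, "ry": 0, "rz": 0, "claw": 255},
    {"x": 0.5, "y": -0.5, "z": 0, "rx": 0, "ry": 0, "rz": 0, "claw": 255},
  ],
)

```text
time_s: 42.82
position: [0.5349, -0.0052, 0.176]
tcp_rot: [[0.335, 0.942, -0.0], [0.942, -0.335, -0.0], [-0.0, -0.0, -1.0]]
force: [-0.3, -0.3, -2.3]
opening: 0.342
grasp_force: 30.0
```

Request:
apply_moves(
  rows=[
    {"x": 0, "y": 0, "z": 0, "rx": 0, "ry": 0, "rz": 0, "claw": 255},
    {"x": 0, "y": 0, "z": 0, "rx": 0, "ry": 0, "rz": 0, "claw": 255},
    {"x": 0, "y": 0, "z": 0, "rx": 0, "ry": 0, "rz": 0, "claw": 255},
    {"x": 0, "y": 0, "z": 0, "rx": 0, "ry": 0, "rz": 0, "claw": 255},
    {"x": 0, "y": 0, "z": 0, "rx": 0, "ry": 0, "rz": 0, "claw": 255},
    {"x": 0, "y": 0, "z": 0, "rx": 0, "ry": 0, "rz": 0, "claw": 255},
    {"x": 0, "y": 0, "z": 0, "rx": 0, "ry": 0, "rz": 0, "claw": 255},
    {"x": 0, "y": 0, "z": 0, "rx": 0, "ry": 0, "rz": 0, "claw": 255},
    {"x": 0, "y": 0, "z": 0, "rx": 0, "ry": 0, "rz": 0, "claw": 255},
    {"x": 0, "y": 0, "z": 0, "rx": 0, "ry": 0, "rz": 0, "claw": 255},
  ],
)

```text
time_s: 44.08
position: [0.5349, -0.0051, 0.1761]
tcp_rot: [[0.335, 0.942, 0.0], [0.942, -0.335, -0.0], [-0.0, 0.0, -1.0]]
force: [0.3, 0.5, -2.4]
opening: 0.348
grasp_force: 30.0
```

Request:
apply_moves(
  rows=[
    {"x": 0, "y": 0, "z": 0, "rx": 0, "ry": 0, "rz": 0, "claw": 255},
    {"x": 0, "y": 0, "z": 0, "rx": 0, "ry": 0, "rz": 0, "claw": 255},
    {"x": 0, "y": 0, "z": 0, "rx": 0, "ry": 0, "rz": 0, "claw": 255},
    {"x": 0, "y": 0, "z": 0, "rx": 0, "ry": 0, "rz": 0, "claw": 255},
  ],
)

```text
time_s: 44.58
position: [0.5349, -0.0052, 0.176]
tcp_rot: [[0.335, 0.942, 0.0], [0.942, -0.335, -0.0], [-0.0, 0.0, -1.0]]
force: [-0.2, 0.4, -2.2]
opening: 0.343
grasp_force: 30.0
```

```bash
python3 - <<'E' 2>/dev/null
from h import *
s=read_state(); print(s['position'],s['opening'],s['grasp_force'],s['time_s'])
save('side','s18'); D=load('s18'); P=cloud(D); q=(P-s['position'])@s['tcp_rot']
m=(abs(q[...,1])<.03)&(q[...,0]>.045)&(q[...,0]<.12)&(q[...,2]>-.02)&(q[...,2]<.05)
print('head',np.percentile(q[m],[2,50,98],axis=0).round(4).tolist())
print(drum(P,'thick',*ST['thick']))
# mat from side camera: dark points z<.012
im=D['im'].astype(int); k=(im.max(2)<60)&(P[...,2]<.014)&(P[...,0]>.35)&(P[...,0]<.49)&(P[...,1]>-.18)&(P[...,1]<.08)
print(k.sum(),cv2.minAreaRect((P[k][:,:2]*1000).astype(np.float32)))
T=load('top0'); P=cloud(T); im=T['im'].astype(int); k=(im.max(2)<60)&(P[...,2]<.02)&(P[...,0]>.35)&(P[...,0]<.49)&(P[...,1]>-.18)&(P[...,1]<.08)
print(k.sum(),cv2.minAreaRect((P[k][:,:2]*1000).astype(np.float32)))
u=np.array([np.cos(np.radians(93.3)),np.sin(np.radians(93.3))]); h=np.array([.418,-.053])-.021*u
print(h,*rel([*h,.12],down(3.3)))
E
```

```text
[ 0.53493214 -0.00517086  0.17604587] 0.3426775169840824 29.997846730984747 44.575
head [[0.0516, -0.0231, -0.0089], [0.0854, -0.0068, -0.0008], [0.094, 0.0173, 0.0305]]
(array([0.56292461, 0.07423895]), np.float64(-20.301684323050267), np.float64(0.4235706665241127), 395, np.float64(0.8384968374450374), array([  1.5,  -2.3,   1.6,  41. , 163. ,   2.6]))
1088 ((417.4018249511719, -48.56664276123047), (77.50021362304688, 188.88961791992188), 4.29076623916626)
1558 ((418.3487854003906, -50.45538330078125), (79.16995239257812, 188.94064331054688), 4.303262233734131)
[ 0.41920884 -0.07396518] [-103.6  -85.9   56.1] [-0.000e+00  1.000e-03 -3.816e+00]
```

Request:
apply_moves(
  rows=[
    {"x": 0, "y": -15, "z": -30, "rx": 0, "ry": 0, "rz": -0.5, "claw": 255},
    {"x": -25, "y": -50, "z": -30, "rx": 0, "ry": 0, "rz": -1.6, "claw": 255},
    {"x": -70, "y": -75, "z": -20, "rx": 0, "ry": 0, "rz": -2.8, "claw": 255},
    {"x": -102, "y": -86, "z": 10, "rx": 0, "ry": 0, "rz": -3.9, "claw": 255},
    {"x": -102, "y": -86, "z": 50, "rx": 0, "ry": 0, "rz": -3.9, "claw": 255},
    {"x": -102, "y": -86, "z": 56, "rx": 0, "ry": 0, "rz": -3.9, "claw": 255},
    {"x": -102, "y": -86, "z": 56, "rx": 0, "ry": 0, "rz": -3.9, "claw": 255},
    {"x": -102, "y": -86, "z": 56, "rx": 0, "ry": 0, "rz": -3.9, "claw": 255},
  ],
)

```text
time_s: 45.62
position: [0.4208, -0.0725, 0.1211]
tcp_rot: [[-0.067, 0.998, 0.002], [0.998, 0.067, -0.001], [-0.001, 0.002, -1.0]]
force: [0.6, -0.2, -2.6]
opening: 0.346
grasp_force: 30.0
```

```bash
python3 - <<'E' 2>/dev/null
from h import *
s=read_state(); print(s['position'],s['opening'],s['grasp_force'],s['time_s'])
save('side','s19'); D=load('s19'); P=cloud(D); q=(P-s['position'])@s['tcp_rot']
m=(abs(q[...,1])<.03)&(q[...,0]>.045)&(q[...,0]<.12)&(q[...,2]>-.02)&(q[...,2]<.05)
print('head',np.percentile(q[m],[2,50,98],axis=0).round(4).tolist())
print(*rel([.4194,-.072,.0385],down(3.9)))
E
```

```text
[ 0.42083672 -0.07246679  0.12109936] 0.3455131274940009 29.997752979397774 45.625
head [[0.0545, -0.02, -0.009], [0.0883, 0.0019, -0.0018], [0.0947, 0.0214, 0.0287]]
[ 0.7 -1.6 82.6] [ 0.024  0.014 -0.007]
```

Request:
apply_moves(
  rows=[
    {"x": 0.5, "y": -1, "z": 40, "rx": 0, "ry": 0, "rz": 0, "claw": 255},
    {"x": 0.5, "y": -1, "z": 70, "rx": 0, "ry": 0, "rz": 0, "claw": 255},
    {"x": 0.5, "y": -1, "z": 78, "rx": 0, "ry": 0, "rz": 0, "claw": 255},
    {"x": 0.5, "y": -1, "z": 81, "rx": 0, "ry": 0, "rz": 0, "claw": 255},
    {"x": 0.5, "y": -1, "z": 82, "rx": 0, "ry": 0, "rz": 0, "claw": 255},
    {"x": 0.5, "y": -1, "z": 82, "rx": 0, "ry": 0, "rz": 0, "claw": 255},
  ],
)

```text
time_s: 46.42
position: [0.4192, -0.0722, 0.0389]
tcp_rot: [[-0.066, 0.998, 0.002], [0.998, 0.066, -0.001], [-0.001, 0.002, -1.0]]
force: [0.2, -0.5, -0.2]
opening: 0.344
grasp_force: 30.0
```

```bash
python3 - <<'E' 2>/dev/null
from h import *
s=read_state(); print(s['force'].round(1))
print(*rel([.4194,-.072,.0385],down(3.9)))
E
```

```text
[ 0.2 -0.5 -0.2]
[0.1 0.2 0.4] [ 0.016  0.009 -0.016]
```

Request:
apply_moves(
  rows=[
    {"x": 0, "y": 0, "z": 0, "rx": 0, "ry": 0, "rz": 0, "claw": 200},
    {"x": 0, "y": 0, "z": 0, "rx": 0, "ry": 0, "rz": 0, "claw": 100},
    {"x": 0, "y": 0, "z": 0, "rx": 0, "ry": 0, "rz": 0, "claw": 70},
    {"x": 0, "y": 0, "z": -10, "rx": 0, "ry": 0, "rz": 0, "claw": 70},
    {"x": 0, "y": 0, "z": -60, "rx": 0, "ry": 0, "rz": 0, "claw": 70},
    {"x": 0, "y": 0, "z": -120, "rx": 0, "ry": 0, "rz": 0, "claw": 120},
    {"x": 0, "y": 20, "z": -160, "rx": 0, "ry": 0, "rz": 0, "claw": 120},
    {"x": 0, "y": 20, "z": -160, "rx": 0, "ry": 0, "rz": 0, "claw": 120},
  ],
)

```text
time_s: 47.42
position: [0.4419, -0.0717, 0.2017]
tcp_rot: [[-0.067, 0.998, 0.01], [0.998, 0.067, -0.004], [-0.005, 0.009, -1.0]]
force: [0.1, -0.2, -0.4]
opening: 0.547
grasp_force: 0.0
```

```bash
cat >>h.py <<'E'
ST['slim']=((.5588,-.1701),6.0); ST['thick']=((.5632,.0742),-19.5)
E
python3 - <<'E' 2>/dev/null
from h import *
s=read_state(); print(s['position'],s['time_s'])
save('side','s20'); D=load('s20'); P=cloud(D); scan(P)
for n in ST: print(n,*drum(P,n,*ST[n]))
for a in((2,95),(2,50)): print(a,*rel(*gp('slim',*a)))
E
```

```text
[ 0.44185328 -0.07166788  0.20171655] 47.425
n 569 rect 413.73382568359375 -50.69032287597656 44.26018142700195 147.49156188964844 0.273633748292923 pca [ 0.41740763 -0.03377368] 93.79671561366341 ends [ 0.42315177 -0.12033081] [0.41372386 0.0217363 ]
thick [0.56284884 0.07432439] -20.21121974105138 0.484470356329339 395 0.7900656947890699 [  1.2  -2.3   1.5  40.7 164.    3.2]
slim [ 0.55859529 -0.17012146] 6.54723762937187 1.4747353522675999 105 0.8234573138004956 [ 3.3  0.1  1.4 41.1 91.   2.4]
middle [ 0.5064751  -0.42181967] -6.614003616747443 2.307477513671625 9 0.3794645122093931 [-3.2  8.1 -3.6 40.1 12.   6.9]
(2, 95) [-70.8 114.2  43.3] [ 0.369  0.015 -0.36 ]
(2, 50) [-70.8 112.5  88.3] [ 0.369  0.015 -0.36 ]
```

Request:
apply_moves(
  rows=[
    {"x": -23, "y": 38, "z": 0, "rx": 0.1, "ry": 0, "rz": -0.1, "claw": 120},
    {"x": -47, "y": 76, "z": 10, "rx": 0.2, "ry": 0, "rz": -0.2, "claw": 120},
    {"x": -71, "y": 114, "z": 35, "rx": 0.3, "ry": 0, "rz": -0.36, "claw": 120},
    {"x": -71, "y": 114, "z": 43, "rx": 0.35, "ry": 0, "rz": -0.36, "claw": 120},
    {"x": -71, "y": 113, "z": 66, "rx": 0.35, "ry": 0, "rz": -0.36, "claw": 120},
    {"x": -71, "y": 112.5, "z": 88, "rx": 0.35, "ry": 0, "rz": -0.36, "claw": 200},
    {"x": -71, "y": 112.5, "z": 88, "rx": 0.35, "ry": 0, "rz": -0.36, "claw": 255},
    {"x": -71, "y": 112.5, "z": 88, "rx": 0.35, "ry": 0, "rz": -0.36, "claw": 255},
    {"x": -71, "y": 112.5, "z": 88, "rx": 0.35, "ry": 0, "rz": -0.36, "claw": 255},
    {"x": -71, "y": 112.5, "z": 88, "rx": 0.35, "ry": 0, "rz": -0.36, "claw": 255},
  ],
)

```text
time_s: 48.72
position: [0.5564, -0.1341, 0.111]
tcp_rot: [[-0.104, 0.994, -0.034], [0.995, 0.104, -0.004], [-0.0, -0.034, -0.999]]
force: [1.5, 0.1, 1.2]
opening: 0.081
grasp_force: 30.0
```

```bash
python3 - <<'E' 2>/dev/null
from h import *
s=read_state(); print(s['position'],s['time_s'],s['opening'],s['grasp_force'],s['force'].round(1))
for a in((2,50),(-4,50),(-10,50),(-10,50,-17),(-10,90,-17),(0,90),(40,90),(40,50)): print(a,*rel(*gp('slim',*a)))
E
```

```text
[ 0.55642982 -0.13411256  0.1110351 ] 48.725 0.08057544017610538 30.009657740592957 [1.5 0.1 1.2]
(2, 50) [-0.   0.3 -0.9] [ 0.007  0.001 -0.009]
(-4, 50) [-0.  -4.9 -0.7] [-0.993  0.002 -0.009]
(-10, 50) [ -0.  -10.1   0.1] [-1.993  0.002 -0.009]
(-10, 50, -17) [ -0.1 -26.7   3.7] [-1.993  0.002 -0.009]
(-10, 90, -17) [ -0.1 -35.  -35.5] [-1.993  0.002 -0.009]
(0, 90) [ -0.   -2.8 -40.9] [-0.326  0.002 -0.009]
(40, 90) [  0.   55.7 -21.8] [ 6.341e+00 -2.000e-03 -9.000e-03]
(40, 50) [-0.  31.1  9.7] [ 6.341e+00 -2.000e-03 -9.000e-03]
```

Request:
apply_moves(
  rows=[
    {"x": 0, "y": -5, "z": 0.2, "rx": -1, "ry": 0, "rz": 0, "claw": 255},
    {"x": 0, "y": -10.1, "z": 1, "rx": -2, "ry": 0, "rz": 0, "claw": 255},
    {"x": 0, "y": -10.1, "z": 1, "rx": -2, "ry": 0, "rz": 0, "claw": 190},
    {"x": 0, "y": -10.1, "z": 1, "rx": -2, "ry": 0, "rz": 0, "claw": 190},
    {"x": 0, "y": -19, "z": 3, "rx": -2, "ry": 0, "rz": 0, "claw": 190},
    {"x": 0, "y": -27, "z": 4.6, "rx": -2, "ry": 0, "rz": 0, "claw": 190},
    {"x": 0, "y": -27, "z": 4.6, "rx": -2, "ry": 0, "rz": 0, "claw": 190},
    {"x": 0, "y": -31, "z": -15, "rx": -2, "ry": 0, "rz": 0, "claw": 180},
    {"x": 0, "y": -35, "z": -35, "rx": -2, "ry": 0, "rz": 0, "claw": 110},
    {"x": 0, "y": -35, "z": -35, "rx": -2, "ry": 0, "rz": 0, "claw": 110},
  ],
)

```text
time_s: 49.98
position: [0.5223, -0.1377, 0.1472]
tcp_rot: [[-0.104, 0.98, 0.172], [0.995, 0.103, 0.018], [-0.0, 0.173, -0.985]]
force: [-0.4, 0.2, 0.3]
opening: 0.439
grasp_force: 0.0
```

Request:
apply_moves(
  rows=[
    {"x": 0, "y": 31, "z": 1, "rx": 1.66, "ry": 0, "rz": 0, "claw": 110},
    {"x": 0, "y": 47, "z": 5, "rx": 3.3, "ry": 0, "rz": 0, "claw": 110},
    {"x": 0, "y": 61, "z": 12, "rx": 5, "ry": 0, "rz": 0, "claw": 110},
    {"x": 0, "y": 74, "z": 21, "rx": 6.65, "ry": 0, "rz": 0, "claw": 110},
    {"x": 0, "y": 86, "z": 31, "rx": 8.3, "ry": 0, "rz": 0, "claw": 110},
    {"x": 0, "y": 86, "z": 31, "rx": 8.3, "ry": 0, "rz": 0, "claw": 110},
    {"x": 0, "y": 86, "z": 31, "rx": 8.3, "ry": 0, "rz": 0, "claw": 110},
  ],
)

```text
time_s: 50.85
position: [0.6107, -0.128, 0.1296]
tcp_rot: [[-0.104, 0.762, -0.639], [0.995, 0.081, -0.066], [0.002, -0.643, -0.766]]
force: [-1.3, 0.6, -0.3]
opening: 0.566
grasp_force: 0.0
```

```bash
python3 - <<'E' 2>/dev/null
from h import *
s=read_state(); print(s['position'],s['time_s'],s['opening'],s['force'].round(1))
save('side','s21'); P=cloud(load('s21')); r=drum(P,'slim',*ST['slim']); print(*r, np.round(pins(P,*ST['slim']),1))
for a in((40,50),): print(a,*rel(*gp('slim',*a)))
E
```

```text
[ 0.61071142 -0.12797321  0.12957406] 50.85 0.5656569476347877 [-1.3  0.6 -0.3]
[ 0.55569576 -0.17042668] 8.180491705411981 0.5021946837653752 126 0.8637144440360354 [-35.9   2.3   1.2  40.6 104.    2.3] [ 36.   -1.8   1.1  41.1 100.    2.1]
(40, 50) [-0.1  1.3 39.1] [ 0.021 -0.01  -0.003]
```

Request:
apply_moves(
  rows=[
    {"x": 0, "y": -2, "z": 20, "rx": 0, "ry": 0, "rz": 0, "claw": 110},
    {"x": 0, "y": -2, "z": 39, "rx": 0, "ry": 0, "rz": 0, "claw": 150},
    {"x": 0, "y": -2, "z": 39, "rx": 0, "ry": 0, "rz": 0, "claw": 255},
    {"x": 0, "y": -2, "z": 39, "rx": 0, "ry": 0, "rz": 0, "claw": 255},
    {"x": 0, "y": -2, "z": 39, "rx": 0, "ry": 0, "rz": 0, "claw": 255},
    {"x": 0, "y": -2, "z": 39, "rx": 0, "ry": 0, "rz": 0, "claw": 255},
    {"x": 0, "y": -2, "z": 39, "rx": 0, "ry": 0, "rz": 0, "claw": 255},
  ],
)

```text
time_s: 51.78
position: [0.5861, -0.131, 0.1024]
tcp_rot: [[-0.104, 0.764, -0.636], [0.995, 0.08, -0.067], [0.0, -0.64, -0.768]]
force: [1.6, -0.1, 2.8]
opening: 0.08
grasp_force: 29.9
```

Request:
apply_moves(
  rows=[
    {"x": 0, "y": -8.7, "z": 0.8, "rx": -1.67, "ry": 0, "rz": 0, "claw": 255},
    {"x": 0, "y": -17.1, "z": 3, "rx": -3.33, "ry": 0, "rz": 0, "claw": 255},
    {"x": 0, "y": -25, "z": 6.7, "rx": -5, "ry": 0, "rz": 0, "claw": 255},
    {"x": 0, "y": -32.1, "z": 11.7, "rx": -6.67, "ry": 0, "rz": 0, "claw": 255},
    {"x": 0, "y": -38.3, "z": 17.9, "rx": -8.33, "ry": 0, "rz": 0, "claw": 255},
    {"x": 0, "y": -38.3, "z": 17.9, "rx": -8.33, "ry": 0, "rz": 0, "claw": 255},
    {"x": 0, "y": -38.3, "z": 17.9, "rx": -8.33, "ry": 0, "rz": 0, "claw": 190},
    {"x": 0, "y": -38.3, "z": 17.9, "rx": -8.33, "ry": 0, "rz": 0, "claw": 190},
    {"x": 0, "y": -44, "z": 24.5, "rx": -8.33, "ry": 0, "rz": 0, "claw": 190},
    {"x": 0, "y": -49.2, "z": 30.9, "rx": -8.33, "ry": 0, "rz": 0, "claw": 190},
  ],
)

```text
time_s: 53.02
position: [0.5292, -0.1377, 0.1102]
tcp_rot: [[-0.104, 0.979, 0.177], [0.995, 0.103, 0.017], [-0.002, 0.178, -0.984]]
force: [2.1, 0.5, 1.6]
opening: 0.251
grasp_force: 0.9
```

Request:
apply_moves(
  rows=[
    {"x": 0, "y": 0, "z": 0, "rx": 0, "ry": 0, "rz": 0, "claw": 190},
    {"x": 0, "y": 0, "z": -20, "rx": 0, "ry": 0, "rz": 0, "claw": 180},
    {"x": 0, "y": 0, "z": -40, "rx": 0, "ry": 0, "rz": 0, "claw": 110},
    {"x": 0, "y": 0, "z": -40, "rx": 0, "ry": 0, "rz": 0, "claw": 110},
  ],
)

```text
time_s: 53.52
position: [0.5214, -0.138, 0.1502]
tcp_rot: [[-0.104, 0.979, 0.176], [0.995, 0.102, 0.018], [-0.001, 0.177, -0.984]]
force: [0.2, 1.0, -0.7]
opening: 0.44
grasp_force: 0.0
```

Request:
apply_moves(
  rows=[
    {"x": 0, "y": 31, "z": 1, "rx": 1.66, "ry": 0, "rz": 0, "claw": 110},
    {"x": 0, "y": 47, "z": 5, "rx": 3.3, "ry": 0, "rz": 0, "claw": 110},
    {"x": 0, "y": 61, "z": 12, "rx": 5, "ry": 0, "rz": 0, "claw": 110},
    {"x": 0, "y": 74, "z": 21, "rx": 6.65, "ry": 0, "rz": 0, "claw": 110},
    {"x": 0, "y": 85, "z": 31, "rx": 8.2, "ry": 0, "rz": 0, "claw": 110},
    {"x": 0, "y": 85, "z": 31, "rx": 8.2, "ry": 0, "rz": 0, "claw": 110},
    {"x": 0, "y": 85, "z": 31, "rx": 8.2, "ry": 0, "rz": 0, "claw": 110},
  ],
)

```text
time_s: 54.4
position: [0.6088, -0.1283, 0.1328]
tcp_rot: [[-0.104, 0.771, -0.628], [0.995, 0.081, -0.065], [0.001, -0.632, -0.775]]
force: [-0.1, -0.2, 0.0]
opening: 0.571
grasp_force: 0.0
```

```bash
cat >>h.py <<'E'
ST['slim']=((.5570,-.1703),6.5)
E
python3 - <<'E' 2>/dev/null
from h import *
s=read_state(); print(s['position'],s['time_s'],s['opening'],s['force'].round(1))
save('side','s22'); P=cloud(load('s22')); r=drum(P,'slim',*ST['slim']); print(*r, np.round(pins(P,*ST['slim']),1))
for a in((36,50),(40,50)): print(a,*rel(*gp('slim',*a)))
E
```

```text
[ 0.60875675 -0.12829493  0.13279329] 54.4 0.5711242535213215 [-0.1 -0.2  0. ]
[ 0.55402667 -0.17063898] 8.375179461243027 -0.7214044926859488 117 0.701264543205138 [-19.3  -1.5   1.3  44.6 102.    2.1] [-91.2  -6.    1.2  44.7  94.    2.4]
(36, 50) [ 0.1 -0.8 41.7] [-0.513 -0.061 -0.07 ]
(40, 50) [ 0.2  2.7 41.6] [ 0.154 -0.063 -0.067]
```

```bash
cat >>h.py <<'E'
ST['slim']=((.5538,-.1668),7.8)
E
python3 - <<'E' 2>/dev/null
from h import *
P=cloud(load('s22')); print(*drum(P,'slim',*ST['slim']), np.round(pins(P,*ST['slim']),1))
for a in((20,95),(-5,95,-5),(-5,50,-5),(-5,50,-30),(-5,90,-30)): print(a,*rel(*gp('slim',*a)))
E
```

```text
[ 0.55309885 -0.16689632] 9.381263071063369 -0.7361930674383953 126 0.6428090442118667 [-19.3  -0.4   1.2  40.6 100.    2. ] [-19.3  -2.2   1.3  40.9 100.    2.2]
(20, 95) [  4.7 -32.    4.1] [-3.179 -0.158 -0.267]
(-5, 95, -5) [  3.2 -70.6  29.1] [-7.345 -0.098 -0.301]
(-5, 50, -5) [  3.3 -39.3  61.5] [-7.345 -0.098 -0.301]
(-5, 50, -30) [  2.5 -57.3  78.8] [-7.345 -0.098 -0.301]
(-5, 90, -30) [  2.4 -85.1  50.1] [-7.345 -0.098 -0.301]
```

Request:
apply_moves(
  rows=[
    {"x": 2, "y": -16, "z": 2, "rx": -1.6, "ry": 0, "rz": -0.1, "claw": 130},
    {"x": 4, "y": -33, "z": 4, "rx": -3.2, "ry": 0, "rz": -0.2, "claw": 130},
    {"x": 4, "y": -50, "z": 14, "rx": -4.9, "ry": 0, "rz": -0.3, "claw": 130},
    {"x": 3, "y": -66, "z": 24, "rx": -6.5, "ry": -0.1, "rz": -0.3, "claw": 130},
    {"x": 3, "y": -72, "z": 30, "rx": -7.35, "ry": -0.1, "rz": -0.3, "claw": 130},
    {"x": 3, "y": -72, "z": 30, "rx": -7.35, "ry": -0.1, "rz": -0.3, "claw": 130},
    {"x": 3, "y": -56, "z": 46, "rx": -7.35, "ry": -0.1, "rz": -0.3, "claw": 130},
    {"x": 3, "y": -41, "z": 63, "rx": -7.35, "ry": -0.1, "rz": -0.3, "claw": 130},
    {"x": 3, "y": -50, "z": 72, "rx": -7.35, "ry": -0.1, "rz": -0.3, "claw": 130},
    {"x": 3, "y": -59, "z": 80, "rx": -7.35, "ry": -0.1, "rz": -0.3, "claw": 130},
  ],
)

```text
time_s: 55.7
position: [0.514, -0.1357, 0.1096]
tcp_rot: [[-0.136, 0.987, 0.088], [0.991, 0.136, 0.011], [-0.002, 0.089, -0.996]]
force: [1.8, 0.3, 0.4]
opening: 0.487
grasp_force: 0.7
```

Request:
apply_moves(
  rows=[
    {"x": 0, "y": 0, "z": 0, "rx": 0, "ry": 0, "rz": 0, "claw": 130},
    {"x": 0, "y": 0, "z": 0, "rx": 0, "ry": 0, "rz": 0, "claw": 130},
    {"x": 0, "y": 0, "z": -20, "rx": 0, "ry": 0, "rz": 0, "claw": 120},
    {"x": 0, "y": 0, "z": -42, "rx": 0, "ry": 0, "rz": 0, "claw": 110},
    {"x": 0, "y": 0, "z": -42, "rx": 0, "ry": 0, "rz": 0, "claw": 110},
  ],
)

```text
time_s: 56.32
position: [0.5112, -0.1364, 0.1521]
tcp_rot: [[-0.136, 0.987, 0.09], [0.991, 0.136, 0.01], [-0.003, 0.09, -0.996]]
force: [0.8, 0.3, -0.3]
opening: 0.565
grasp_force: 0.0
```

```bash
cat >>h.py <<'E'
ST['slim']=((.5522,-.1668),8.4)
E
python3 - <<'E' 2>/dev/null
from h import *
s=read_state(); print(s['position'],s['time_s'],s['opening'],s['force'].round(1))
save('side','s23'); P=cloud(load('s23')); r=drum(P,'slim',*ST['slim']); print(*r, np.round(pins(P,*ST['slim']),1))
for a in((20,90),(40,90),(40,50)): print(a,*rel(*gp('slim',*a)))
E
```

```text
[ 0.51117664 -0.13644238  0.15214352] 56.325 0.565246029722834 [ 0.8  0.3 -0.3]
[ 0.55278507 -0.16671361] 8.701081552230615 -0.4716221883153887 129 0.5653405448023542 [-105.7   -0.2    1.    40.9  100.     2. ] [ 38.4   0.1   1.1  40.8 100.    2. ]
(20, 90) [ 0.3 66.8 10.6] [ 4.18e+00  1.00e-03 -9.90e-02]
(40, 90) [ 0.6 92.4 28.6] [ 7.514 -0.016 -0.099]
(40, 50) [ 0.3 64.1 56.8] [ 7.514 -0.016 -0.099]
```

Request:
apply_moves(
  rows=[
    {"x": 0, "y": 30, "z": 2, "rx": 1.5, "ry": 0, "rz": 0, "claw": 110},
    {"x": 0, "y": 53, "z": 6, "rx": 3, "ry": 0, "rz": 0, "claw": 110},
    {"x": 0, "y": 67, "z": 11, "rx": 4.5, "ry": 0, "rz": 0, "claw": 110},
    {"x": 0, "y": 80, "z": 19, "rx": 6, "ry": 0, "rz": 0, "claw": 110},
    {"x": 0, "y": 91, "z": 27, "rx": 7.3, "ry": 0, "rz": -0.1, "claw": 110},
    {"x": 0, "y": 91, "z": 27, "rx": 7.3, "ry": 0, "rz": -0.1, "claw": 110},
    {"x": 0, "y": 77, "z": 41, "rx": 7.3, "ry": 0, "rz": -0.1, "claw": 110},
    {"x": 0, "y": 63, "z": 56, "rx": 7.3, "ry": 0, "rz": -0.1, "claw": 150},
    {"x": 0, "y": 63, "z": 56, "rx": 7.3, "ry": 0, "rz": -0.1, "claw": 255},
    {"x": 0, "y": 63, "z": 56, "rx": 7.3, "ry": 0, "rz": -0.1, "claw": 255},
  ],
)

```text
time_s: 57.62
position: [0.5773, -0.127, 0.1013]
tcp_rot: [[-0.145, 0.772, -0.619], [0.989, 0.115, -0.089], [0.002, -0.625, -0.78]]
force: [0.3, -0.6, 0.5]
opening: 0.314
grasp_force: 0.0
```

Request:
apply_moves(
  rows=[
    {"x": 0, "y": 0, "z": 0, "rx": 0, "ry": 0, "rz": 0, "claw": 255},
    {"x": 0, "y": 0, "z": 0, "rx": 0, "ry": 0, "rz": 0, "claw": 255},
    {"x": 0, "y": 0, "z": 0, "rx": 0, "ry": 0, "rz": 0, "claw": 255},
    {"x": 0, "y": 0, "z": 0, "rx": 0, "ry": 0, "rz": 0, "claw": 255},
  ],
)

```text
time_s: 58.12
position: [0.5777, -0.1268, 0.1007]
tcp_rot: [[-0.146, 0.772, -0.619], [0.989, 0.115, -0.09], [0.002, -0.626, -0.78]]
force: [1.9, 0.3, 2.6]
opening: 0.081
grasp_force: 30.0
```

```bash
python3 - <<'E' 2>/dev/null
from h import *
s=read_state(); print(s['position'],s['time_s'],s['opening'],s['grasp_force'],s['force'].round(1))
for a in((39,50),(29,50),(19,50),(9,50),(-1,50)): print(a,*rel(*gp('slim',*a)))
E
```

```text
[ 0.57767269 -0.12677678  0.100748  ] 58.125 0.08056039523993724 30.00887632369995 [1.9 0.3 2.6]
(39, 50) [ 0.1  0.3 -0.3] [ 0.045 -0.017  0.011]
(29, 50) [ 0.1 -8.4  0.4] [-1.622 -0.018  0.009]
(19, 50) [  0.1 -16.9   2.6] [-3.289 -0.019  0.008]
(9, 50) [  0.1 -24.8   6.2] [-4.955 -0.019  0.006]
(-1, 50) [  0.1 -31.9  11.2] [-6.622e+00 -2.000e-02  4.000e-03]
```

Orbit to upright, release, lift and go toward the thick one.

Request:
apply_moves(
  rows=[
    {"x": 0, "y": -8.4, "z": 0.5, "rx": -1.62, "ry": 0, "rz": 0, "claw": 255},
    {"x": 0, "y": -16.9, "z": 2.7, "rx": -3.29, "ry": 0, "rz": 0, "claw": 255},
    {"x": 0, "y": -24.8, "z": 6.3, "rx": -4.95, "ry": 0, "rz": 0, "claw": 255},
    {"x": 0, "y": -31.9, "z": 11.3, "rx": -6.62, "ry": 0, "rz": 0, "claw": 255},
    {"x": 0, "y": -31.9, "z": 11.3, "rx": -6.62, "ry": 0, "rz": 0, "claw": 255},
    {"x": 0, "y": -31.9, "z": 11.3, "rx": -6.62, "ry": 0, "rz": 0, "claw": 255},
    {"x": 0, "y": -31.9, "z": 11.3, "rx": -6.62, "ry": 0, "rz": 0, "claw": 255},
    {"x": 0, "y": -31.9, "z": 11.3, "rx": -6.62, "ry": 0, "rz": 0, "claw": 130},
    {"x": 0, "y": -31.9, "z": 11.3, "rx": -6.62, "ry": 0, "rz": 0, "claw": 120},
  ],
)

```text
time_s: 59.25
position: [0.5478, -0.1318, 0.1115]
tcp_rot: [[-0.147, 0.989, 0.017], [0.989, 0.147, 0.004], [0.001, 0.017, -1.0]]
force: [0.5, 0.3, -0.3]
opening: 0.225
grasp_force: 0.0
```

Request:
apply_moves(
  rows=[
    {"x": 0, "y": 0, "z": -30, "rx": 0, "ry": 0, "rz": 0, "claw": 120},
    {"x": 0, "y": 0, "z": -80, "rx": 0, "ry": 0, "rz": 0, "claw": 120},
    {"x": 50, "y": 0, "z": -100, "rx": 0, "ry": 0, "rz": 0.9, "claw": 120},
    {"x": 100, "y": 0, "z": -100, "rx": 0, "ry": 0, "rz": 1.8, "claw": 120},
    {"x": 150, "y": 0, "z": -100, "rx": 0, "ry": 0, "rz": 2.7, "claw": 120},
    {"x": 200, "y": 20, "z": -100, "rx": 0, "ry": 0, "rz": 3.6, "claw": 120},
    {"x": 230, "y": 40, "z": -100, "rx": 0, "ry": 0, "rz": 4.6, "claw": 120},
    {"x": 230, "y": 40, "z": -100, "rx": 0, "ry": 0, "rz": 4.6, "claw": 120},
    {"x": 230, "y": 40, "z": -100, "rx": 0, "ry": 0, "rz": 4.6, "claw": 120},
  ],
)

```text
time_s: 60.38
position: [0.5508, 0.1014, 0.2129]
tcp_rot: [[0.328, 0.945, 0.016], [0.945, -0.328, 0.004], [0.009, 0.014, -1.0]]
force: [-0.7, -1.0, 0.1]
opening: 0.524
grasp_force: 0.0
```

```bash
python3 - <<'E' 2>/dev/null
from h import *
s=read_state(); print(s['position'],s['time_s'],s['opening'],s['force'].round(1))
save('side','s24'); P=cloud(load('s24'))
for n in ST: r=drum(P,n,*ST[n]); print(n,*r, np.round(pins(P,*ST[n]),1))
for a in((1,95),(1,50)): print(a,*rel(*gp('thick',*a)))
E
```

```text
[0.55080201 0.10138925 0.21286488] 60.375 0.5235970246704986 [-0.7 -1.   0.1]
thick [0.56285333 0.07432278] -20.008685001741675 0.5605722823493617 394 0.7776598960704434 [  1.5  -1.7   1.7  40.9 154.    2.4] [  1.5  -1.7   1.7  41.  155.    2.4]
slim [ 0.54828397 -0.16737827] 8.293809025878401 -2.346895639199809 4 0.19547313179892578 [ 8.5 -0.2  1.3 45.1 24.   1.1] [ 9.7 -2.7  1.8 44.8 23.   1.7]
middle [ 0.51586125 -0.42469538] -14.761703514735864 0.8085362150694315 79 0.8636841493393305 [ 1.3 -0.5  0.7 40.  16.   2.2] [-0.6 -1.   1.2 38.4 16.   2.6]
(1, 95) [14.5 22.  56.2] [ 0.291 -0.088  0.049]
(1, 50) [ 14.   20.6 101.2] [ 0.291 -0.088  0.049]
```

Request:
apply_moves(
  rows=[
    {"x": 14, "y": 20, "z": 30, "rx": 0.3, "ry": -0.1, "rz": 0, "claw": 120},
    {"x": 14, "y": 20.5, "z": 56, "rx": 0.3, "ry": -0.1, "rz": 0, "claw": 120},
    {"x": 14, "y": 20.5, "z": 56, "rx": 0.3, "ry": -0.1, "rz": 0, "claw": 120},
    {"x": 14, "y": 20, "z": 78, "rx": 0.3, "ry": -0.1, "rz": 0, "claw": 120},
    {"x": 14, "y": 19.5, "z": 100.5, "rx": 0.3, "ry": -0.1, "rz": 0, "claw": 200},
    {"x": 14, "y": 19.5, "z": 100.5, "rx": 0.3, "ry": -0.1, "rz": 0, "claw": 255},
    {"x": 14, "y": 19.5, "z": 100.5, "rx": 0.3, "ry": -0.1, "rz": 0, "claw": 255},
    {"x": 14, "y": 19.5, "z": 100.5, "rx": 0.3, "ry": -0.1, "rz": 0, "claw": 255},
    {"x": 14, "y": 19.5, "z": 100.5, "rx": 0.3, "ry": -0.1, "rz": 0, "claw": 255},
    {"x": 14, "y": 19.5, "z": 100.5, "rx": 0.3, "ry": -0.1, "rz": 0, "claw": 255},
  ],
)

```text
time_s: 61.68
position: [0.5757, 0.1086, 0.1137]
tcp_rot: [[0.329, 0.944, -0.015], [0.944, -0.329, 0.005], [0.0, -0.016, -1.0]]
force: [0.1, -1.3, 5.3]
opening: 0.076
grasp_force: 30.0
```

```bash
python3 - <<'E' 2>/dev/null
from h import *
s=read_state(); print(s['position'],s['time_s'],s['opening'],s['grasp_force'],s['force'].round(1))
for a in((1,50),(-4,50),(-10,50),(-10,50,-17),(-10,90,-17)): print(a,*rel(*gp('thick',*a)))
save('side','s25'); P=cloud(load('s25'));r=drum(P,'slim',*ST['slim']); print(*r)
E
```

```text
[0.57571676 0.10857596 0.11374398] 61.675 0.07606364491378789 30.033599138259888 [ 0.1 -1.3  5.3]
(1, 50) [-0.6  0.6  1.7] [0.018 0.001 0.049]
(-4, 50) [-0.6 -3.8  1.9] [-0.816 -0.001  0.049]
(-10, 50) [-0.5 -9.   2.6] [-1.816 -0.004  0.048]
(-10, 50, -17) [ -0.5 -25.7   5.9] [-1.816 -0.004  0.048]
(-10, 90, -17) [ -0.4 -33.2 -33.4] [-1.816 -0.004  0.048]
[ 0.54912798 -0.16725078] 11.125125553481544 -0.6970026421304667 68 0.5841799224642465 [ 6.6 -1.6  1.3 42.5 40.   1.9]
```

Request:
apply_moves(
  rows=[
    {"x": 0, "y": -5, "z": 0.2, "rx": -0.9, "ry": 0, "rz": 0, "claw": 255},
    {"x": 0, "y": -9.6, "z": 1, "rx": -1.82, "ry": 0, "rz": 0, "claw": 255},
    {"x": 0, "y": -9.6, "z": 1, "rx": -1.82, "ry": 0, "rz": 0, "claw": 190},
    {"x": 0, "y": -9.6, "z": 1, "rx": -1.82, "ry": 0, "rz": 0, "claw": 190},
    {"x": 0, "y": -18, "z": 3, "rx": -1.82, "ry": 0, "rz": 0, "claw": 190},
    {"x": 0, "y": -26.5, "z": 5, "rx": -1.82, "ry": 0, "rz": 0, "claw": 190},
    {"x": 0, "y": -26.5, "z": 5, "rx": -1.82, "ry": 0, "rz": 0, "claw": 190},
    {"x": 0, "y": -30, "z": -15, "rx": -1.82, "ry": 0, "rz": 0, "claw": 180},
    {"x": 0, "y": -33.5, "z": -34, "rx": -1.82, "ry": 0, "rz": 0, "claw": 110},
    {"x": 0, "y": -33.5, "z": -34, "rx": -1.82, "ry": 0, "rz": 0, "claw": 110},
  ],
)

```text
time_s: 62.98
position: [0.5437, 0.1198, 0.1482]
tcp_rot: [[0.329, 0.93, 0.163], [0.944, -0.324, -0.057], [0.0, 0.172, -0.985]]
force: [-0.1, 0.1, -0.1]
opening: 0.439
grasp_force: 0.0
```

Request:
apply_moves(
  rows=[
    {"x": 0, "y": 31, "z": 1, "rx": 1.66, "ry": 0, "rz": 0, "claw": 110},
    {"x": 0, "y": 47, "z": 5, "rx": 3.3, "ry": 0, "rz": 0, "claw": 110},
    {"x": 0, "y": 61, "z": 12, "rx": 5, "ry": 0, "rz": 0, "claw": 110},
    {"x": 0, "y": 74, "z": 21, "rx": 6.65, "ry": 0, "rz": 0, "claw": 110},
    {"x": 0, "y": 85, "z": 31, "rx": 8.2, "ry": 0, "rz": 0, "claw": 110},
    {"x": 0, "y": 85, "z": 31, "rx": 8.2, "ry": 0, "rz": 0, "claw": 110},
    {"x": 0, "y": 85, "z": 31, "rx": 8.2, "ry": 0, "rz": 0, "claw": 110},
  ],
)

```text
time_s: 63.85
position: [0.6265, 0.0907, 0.1307]
tcp_rot: [[0.329, 0.729, -0.6], [0.944, -0.255, 0.208], [-0.001, -0.635, -0.773]]
force: [-0.2, 0.3, 0.6]
opening: 0.57
grasp_force: 0.0
```

```bash
python3 - <<'E' 2>/dev/null
from h import *
s=read_state(); print(s['position'],s['time_s'],s['opening'],s['force'].round(1))
save('side','s26'); P=cloud(load('s26')); r=drum(P,'thick',*ST['thick']); print(*r, np.round(pins(P,*ST['thick']),1))
for a in((38,50),(40,50)): print(a,*rel(*gp('thick',*a)))
E
```

```text
[0.6265084  0.09067452 0.1306582 ] 63.85 0.5697231939518614 [-0.2  0.3  0.6]
[0.56055746 0.0751358 ] -18.770372207066412 -0.08506480314819916 394 0.7064668706282715 [ 32.3   1.7   1.9  40.9 160.    2.6] [104.6  -1.6   2.1  40.6 169.    3.2]
(38, 50) [-0.8  1.3 38.6] [-0.219  0.036  0.038]
(40, 50) [-0.8  3.  38.6] [0.115 0.037 0.037]
```

Request:
apply_moves(
  rows=[
    {"x": -0.5, "y": -2, "z": 20, "rx": -0.5, "ry": 0, "rz": 0, "claw": 110},
    {"x": -0.5, "y": -3.5, "z": 38.5, "rx": -0.9, "ry": 0, "rz": 0, "claw": 150},
    {"x": -0.5, "y": -3.5, "z": 38.5, "rx": -0.9, "ry": 0, "rz": 0, "claw": 255},
    {"x": -0.5, "y": -3.5, "z": 38.5, "rx": -0.9, "ry": 0, "rz": 0, "claw": 255},
    {"x": -0.5, "y": -3.5, "z": 38.5, "rx": -0.9, "ry": 0, "rz": 0, "claw": 255},
    {"x": -0.5, "y": -3.5, "z": 38.5, "rx": -0.9, "ry": 0, "rz": 0, "claw": 255},
    {"x": -0.5, "y": -3.5, "z": 38.5, "rx": -0.9, "ry": 0, "rz": 0, "claw": 255},
  ],
)

```text
time_s: 64.78
position: [0.6023, 0.0985, 0.104]
tcp_rot: [[0.33, 0.783, -0.527], [0.944, -0.274, 0.184], [-0.0, -0.558, -0.83]]
force: [0.3, 0.4, 3.0]
opening: 0.079
grasp_force: 30.0
```

Request:
apply_moves(
  rows=[
    {"x": 0, "y": -7.6, "z": 0.6, "rx": -1.47, "ry": 0, "rz": 0, "claw": 255},
    {"x": 0, "y": -15.1, "z": 2.3, "rx": -2.93, "ry": 0, "rz": 0, "claw": 255},
    {"x": 0, "y": -22.2, "z": 5.2, "rx": -4.4, "ry": 0, "rz": 0, "claw": 255},
    {"x": 0, "y": -28.9, "z": 9.2, "rx": -5.87, "ry": 0, "rz": 0, "claw": 255},
    {"x": 0, "y": -34.7, "z": 14, "rx": -7.33, "ry": 0, "rz": 0, "claw": 255},
    {"x": 0, "y": -34.7, "z": 14, "rx": -7.33, "ry": 0, "rz": 0, "claw": 255},
    {"x": 0, "y": -34.7, "z": 14, "rx": -7.33, "ry": 0, "rz": 0, "claw": 190},
    {"x": 0, "y": -34.7, "z": 14, "rx": -7.33, "ry": 0, "rz": 0, "claw": 190},
    {"x": 0, "y": -42, "z": 21, "rx": -7.33, "ry": 0, "rz": 0, "claw": 190},
    {"x": 0, "y": -49, "z": 28, "rx": -7.33, "ry": 0, "rz": 0, "claw": 190},
  ],
)

```text
time_s: 66.03
position: [0.5492, 0.1169, 0.1077]
tcp_rot: [[0.33, 0.93, 0.165], [0.944, -0.325, -0.058], [-0.0, 0.175, -0.985]]
force: [2.1, -0.8, -0.1]
opening: 0.251
grasp_force: 0.8
```

Request:
apply_moves(
  rows=[
    {"x": 0, "y": 0, "z": 0, "rx": 0, "ry": 0, "rz": 0, "claw": 190},
    {"x": 0, "y": 0, "z": -20, "rx": 0, "ry": 0, "rz": 0, "claw": 180},
    {"x": 0, "y": 0, "z": -40, "rx": 0, "ry": 0, "rz": 0, "claw": 110},
    {"x": 0, "y": 0, "z": -40, "rx": 0, "ry": 0, "rz": 0, "claw": 110},
  ],
)

```text
time_s: 66.53
position: [0.5424, 0.1198, 0.1482]
tcp_rot: [[0.329, 0.93, 0.166], [0.944, -0.324, -0.058], [0.0, 0.176, -0.984]]
force: [-0.3, -0.5, -0.2]
opening: 0.438
grasp_force: 0.0
```

```bash
cat >>h.py <<'E'
ST['thick']=((.5610,.0750),-18.8)
E
python3 - <<'E' 2>/dev/null
from h import *
s=read_state(); print(s['position'],s['time_s'],s['opening'],s['force'].round(1))
save('side','s27'); P=cloud(load('s27')); r=drum(P,'thick',*ST['thick']); print(*r, np.round(pins(P,*ST['thick']),1))
for a in((20,90),(40,90),(40,50)): print(a,*rel(*gp('thick',*a)))
E
```

```text
[0.54238214 0.11981869 0.14819398] 66.525 0.4383813381127318 [-0.3 -0.5 -0.2]
[0.56071974 0.07509543] -18.681539258887632 -0.9214818888049302 346 0.43763595947588363 [ 35.   -0.6   1.9  41.2 162.    3.3] [-37.   -0.9   1.9  41.2 164.    3.3]
(20, 90) [ 0.3 62.  11.8] [ 5.009e+00 -2.000e-03 -7.000e-02]
(40, 90) [ 0.5 86.  32. ] [ 8.342 -0.014 -0.07 ]
(40, 50) [ 0.3 55.3 57.6] [ 8.342 -0.014 -0.07 ]
```

Request:
apply_moves(
  rows=[
    {"x": 0, "y": 31, "z": 1, "rx": 1.66, "ry": 0, "rz": 0, "claw": 110},
    {"x": 0, "y": 47, "z": 5, "rx": 3.3, "ry": 0, "rz": 0, "claw": 110},
    {"x": 0, "y": 62, "z": 11, "rx": 5, "ry": 0, "rz": 0, "claw": 110},
    {"x": 0, "y": 74, "z": 20, "rx": 6.6, "ry": 0, "rz": 0, "claw": 110},
    {"x": 0, "y": 81, "z": 27, "rx": 7.6, "ry": 0, "rz": 0, "claw": 110},
    {"x": 0, "y": 81, "z": 27, "rx": 7.6, "ry": 0, "rz": 0, "claw": 110},
    {"x": 0, "y": 66, "z": 41, "rx": 7.6, "ry": 0, "rz": 0, "claw": 110},
    {"x": 0, "y": 51, "z": 54.5, "rx": 7.6, "ry": 0, "rz": 0, "claw": 150},
    {"x": 0, "y": 51, "z": 54.5, "rx": 7.6, "ry": 0, "rz": 0, "claw": 255},
    {"x": 0, "y": 51, "z": 54.5, "rx": 7.6, "ry": 0, "rz": 0, "claw": 255},
  ],
)

```text
time_s: 67.82
position: [0.5987, 0.1001, 0.1033]
tcp_rot: [[0.329, 0.769, -0.548], [0.944, -0.268, 0.191], [-0.0, -0.58, -0.814]]
force: [-0.3, -0.8, -0.2]
opening: 0.319
grasp_force: 0.0
```

Request:
apply_moves(
  rows=[
    {"x": 0, "y": 0, "z": 0, "rx": 0, "ry": 0, "rz": 0, "claw": 255},
    {"x": 0, "y": 0, "z": 0, "rx": 0, "ry": 0, "rz": 0, "claw": 255},
    {"x": 0, "y": 0, "z": 0, "rx": 0, "ry": 0, "rz": 0, "claw": 255},
    {"x": 0, "y": 0, "z": 0, "rx": 0, "ry": 0, "rz": 0, "claw": 255},
  ],
)

```text
time_s: 68.32
position: [0.5995, 0.0996, 0.1027]
tcp_rot: [[0.33, 0.769, -0.547], [0.944, -0.269, 0.191], [-0.0, -0.58, -0.815]]
force: [4.0, 1.4, 1.5]
opening: 0.078
grasp_force: 30.0
```

```bash
python3 - <<'E' 2>/dev/null
from h import *
s=read_state(); print(s['position'],s['time_s'],s['opening'],s['grasp_force'],s['force'].round(1))
for a in((36,50),(27,50),(18,50),(9,50),(-1,50)): print(a,*rel(*gp('thick',*a)))
E
```

```text
[0.59952355 0.09963822 0.10272129] 68.325 0.07809052069181001 30.015544295310974 [4.  1.4 1.5]
(36, 50) [ 0.3  0.9 -0.3] [ 0.096 -0.043 -0.06 ]
(27, 50) [ 0.2 -7.   0.3] [-1.404 -0.038 -0.063]
(18, 50) [  0.2 -14.6   2. ] [-2.904 -0.033 -0.066]
(9, 50) [  0.1 -21.9   4.9] [-4.404 -0.028 -0.068]
(-1, 50) [  0.  -29.3   9.5] [-6.07  -0.022 -0.071]
```

Request:
apply_moves(
  rows=[
    {"x": 0, "y": -7, "z": 0.4, "rx": -1.4, "ry": 0, "rz": 0, "claw": 255},
    {"x": 0, "y": -14.6, "z": 2.1, "rx": -2.9, "ry": 0, "rz": 0, "claw": 255},
    {"x": 0, "y": -21.9, "z": 5, "rx": -4.4, "ry": 0, "rz": 0, "claw": 255},
    {"x": 0, "y": -29.3, "z": 9.6, "rx": -6.07, "ry": 0, "rz": 0, "claw": 255},
    {"x": 0, "y": -29.3, "z": 9.6, "rx": -6.07, "ry": 0, "rz": 0, "claw": 255},
    {"x": 0, "y": -29.3, "z": 9.6, "rx": -6.07, "ry": 0, "rz": 0, "claw": 255},
    {"x": 0, "y": -29.3, "z": 9.6, "rx": -6.07, "ry": 0, "rz": 0, "claw": 255},
    {"x": 0, "y": -29.3, "z": 9.6, "rx": -6.07, "ry": 0, "rz": 0, "claw": 130},
    {"x": 0, "y": -29.3, "z": 9.6, "rx": -6.07, "ry": 0, "rz": 0, "claw": 120},
  ],
)

```text
time_s: 69.45
position: [0.5727, 0.1089, 0.1116]
tcp_rot: [[0.33, 0.944, 0.014], [0.944, -0.33, -0.006], [-0.001, 0.015, -1.0]]
force: [0.5, -0.1, 0.1]
opening: 0.229
grasp_force: 0.0
```

Request:
apply_moves(
  rows=[
    {"x": 0, "y": 0, "z": -30, "rx": 0, "ry": 0, "rz": 0, "claw": 120},
    {"x": 0, "y": 0, "z": -85, "rx": 0, "ry": 0, "rz": 0, "claw": 120},
    {"x": -55, "y": 13, "z": -105, "rx": 0, "ry": 0, "rz": 0, "claw": 120},
    {"x": -110, "y": 26, "z": -105, "rx": 0, "ry": 0, "rz": 0, "claw": 120},
    {"x": -165, "y": 40, "z": -105, "rx": 0, "ry": 0, "rz": 0, "claw": 120},
    {"x": -220, "y": 53, "z": -105, "rx": 0, "ry": 0, "rz": 0, "claw": 120},
    {"x": -275, "y": 66, "z": -105, "rx": 0, "ry": 0, "rz": 0, "claw": 120},
    {"x": -330, "y": 80, "z": -105, "rx": 0, "ry": 0, "rz": 0, "claw": 120},
    {"x": -385, "y": 93, "z": -105, "rx": 0, "ry": 0, "rz": 0, "claw": 120},
    {"x": -440, "y": 106, "z": -105, "rx": 0, "ry": 0, "rz": 0, "claw": 120},
  ],
)

```text
time_s: 70.7
position: [0.5246, -0.3438, 0.2188]
tcp_rot: [[0.33, 0.944, 0.014], [0.944, -0.33, -0.006], [-0.001, 0.015, -1.0]]
force: [1.4, 0.1, -0.2]
opening: 0.529
grasp_force: 0.0
```

Request:
apply_moves(
  rows=[
    {"x": -30, "y": 7, "z": 0, "rx": 0, "ry": 0, "rz": 0, "claw": 120},
    {"x": -30, "y": 7, "z": 0, "rx": 0, "ry": 0, "rz": 0, "claw": 120},
    {"x": -30, "y": 7, "z": 0, "rx": 0, "ry": 0, "rz": 0, "claw": 120},
  ],
)

```text
time_s: 71.08
position: [0.5211, -0.3709, 0.2183]
tcp_rot: [[0.33, 0.944, 0.013], [0.944, -0.33, -0.004], [0.0, 0.014, -1.0]]
force: [-0.1, -0.6, 0.2]
opening: 0.528
grasp_force: 0.0
```

```bash
python3 - <<'E' 2>/dev/null
from h import *
s=read_state(); print(s['position'],s['time_s'],s['opening'],s['force'].round(1))
save('side','s28'); D=load('s28');P=cloud(D)
for n in ST: r=drum(P,n,*ST[n]); print(n,*r, np.round(pins(P,*ST[n]),1))
scan(P)
for a in((1,95),(1,50)): print(a,*rel(*gp('middle',*a)))
o=D['im'][:,:,::-1][140:330,240:400]; cv2.imwrite('pics/s28.png',cv2.resize(o,None,fx=3.1,fy=3.1,interpolation=cv2.INTER_CUBIC))
E
```

```text
[ 0.52110689 -0.37087805  0.21832277] 71.075 0.52843086765834 [-0.1 -0.6  0.2]
thick [0.55644149 0.07655379] -15.09045028664326 -0.5653414596212615 382 0.5236826652847552 [  6.5  -1.3   1.9  41.4 165.    3. ] [  6.7  -8.8   1.9  40.6 176.    3.4]
slim [ 0.54851744 -0.16734427] 12.482779302842733 -0.6229784907238676 106 0.5112424139399084 [ 5.8  0.3  1.5 43.4 95.   1.9] [ 5.8 -6.5  1.5 43.2 95.   2.3]
middle [ 0.51631559 -0.42483578] -16.917018600981393 1.1618799714025065 104 1.0198913710236919 [ 1.1 -1.9  0.9 39.4 69.   2.2] [ 1.1 -2.   0.9 39.3 69.   2.2]
n 552 rect 417.73065185546875 -51.18548583984375 44.117713928222656 148.5 4.184165000915527 pca [ 0.41742317 -0.03479979] 94.01578948377184 ends [ 0.42342717 -0.1203222 ] [0.41342034 0.02221762]
(1, 95) [-17.2  12.8  61.6] [ 0.298 -0.003 -0.334]
(1, 50) [-17.3  11.4 106.6] [ 0.298 -0.003 -0.334]
```

View pics/s28.png

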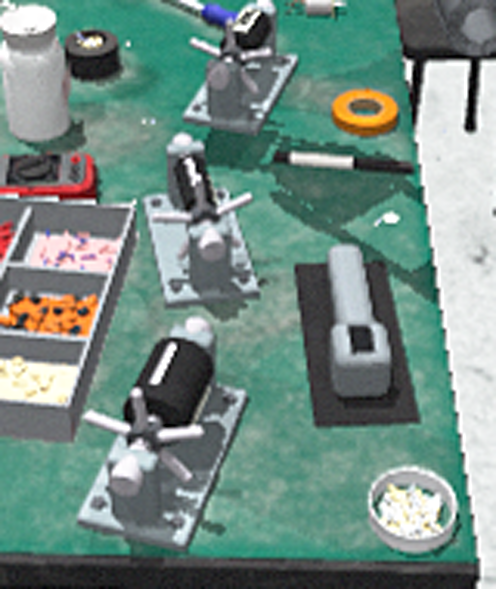

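Request:
apply_moves(
  rows=[
    {"x": -17, "y": 11, "z": 30, "rx": 0.3, "ry": 0, "rz": -0.3, "claw": 120},
    {"x": -17, "y": 11, "z": 61, "rx": 0.3, "ry": 0, "rz": -0.3, "claw": 120},
    {"x": -17, "y": 11, "z": 61, "rx": 0.3, "ry": 0, "rz": -0.3, "claw": 120},
    {"x": -17, "y": 10.5, "z": 85, "rx": 0.3, "ry": 0, "rz": -0.3, "claw": 120},
    {"x": -17, "y": 10, "z": 106, "rx": 0.3, "ry": 0, "rz": -0.3, "claw": 200},
    {"x": -17, "y": 10, "z": 106, "rx": 0.3, "ry": 0, "rz": -0.3, "claw": 255},
    {"x": -17, "y": 10, "z": 106, "rx": 0.3, "ry": 0, "rz": -0.3, "claw": 255},
    {"x": -17, "y": 10, "z": 106, "rx": 0.3, "ry": 0, "rz": -0.3, "claw": 255},
    {"x": -17, "y": 10, "z": 106, "rx": 0.3, "ry": 0, "rz": -0.3, "claw": 255},
    {"x": -17, "y": 10, "z": 106, "rx": 0.3, "ry": 0, "rz": -0.3, "claw": 255},
  ],
)

```text
time_s: 72.38
position: [0.5272, -0.3912, 0.1141]
tcp_rot: [[0.3, 0.954, -0.014], [0.954, -0.3, 0.003], [-0.001, -0.014, -1.0]]
force: [-0.6, 0.8, 5.2]
opening: 0.078
grasp_force: 30.0
```

Request:
apply_moves(
  rows=[
    {"x": 0, "y": -3.2, "z": 0.1, "rx": -0.6, "ry": 0, "rz": 0, "claw": 255},
    {"x": 0, "y": -6.4, "z": 0.4, "rx": -1.2, "ry": 0, "rz": 0, "claw": 255},
    {"x": 0, "y": -9.6, "z": 1, "rx": -1.83, "ry": 0, "rz": 0, "claw": 255},
    {"x": 0, "y": -9.6, "z": 1, "rx": -1.83, "ry": 0, "rz": 0, "claw": 190},
    {"x": 0, "y": -9.6, "z": 1, "rx": -1.83, "ry": 0, "rz": 0, "claw": 190},
    {"x": 0, "y": -15, "z": 2.3, "rx": -1.83, "ry": 0, "rz": 0, "claw": 190},
    {"x": 0, "y": -21, "z": 3.7, "rx": -1.83, "ry": 0, "rz": 0, "claw": 190},
    {"x": 0, "y": -26, "z": 5, "rx": -1.83, "ry": 0, "rz": 0, "claw": 190},
    {"x": 0, "y": -26, "z": 5, "rx": -1.83, "ry": 0, "rz": 0, "claw": 190},
    {"x": 0, "y": -33.5, "z": -34, "rx": -1.83, "ry": 0, "rz": 0, "claw": 140},
  ],
)

```text
time_s: 73.62
position: [0.4933, -0.379, 0.1444]
tcp_rot: [[0.299, 0.941, 0.16], [0.954, -0.296, -0.046], [0.004, 0.167, -0.986]]
force: [1.4, -0.4, -0.7]
opening: 0.304
grasp_force: 0.0
```

Request:
apply_moves(
  rows=[
    {"x": 0, "y": 0, "z": 0, "rx": 0, "ry": 0, "rz": 0, "claw": 110},
    {"x": 0, "y": 31, "z": 1, "rx": 1.66, "ry": 0, "rz": 0, "claw": 110},
    {"x": 0, "y": 47, "z": 5, "rx": 3.3, "ry": 0, "rz": 0, "claw": 110},
    {"x": 0, "y": 61, "z": 12, "rx": 5, "ry": 0, "rz": 0, "claw": 110},
    {"x": 0, "y": 74, "z": 21, "rx": 6.65, "ry": 0, "rz": 0, "claw": 110},
    {"x": 0, "y": 85, "z": 31, "rx": 8.2, "ry": 0, "rz": 0, "claw": 110},
    {"x": 0, "y": 85, "z": 31, "rx": 8.2, "ry": 0, "rz": 0, "claw": 110},
    {"x": 0, "y": 85, "z": 31, "rx": 8.2, "ry": 0, "rz": 0, "claw": 110},
  ],
)

```text
time_s: 74.62
position: [0.5794, -0.4072, 0.1306]
tcp_rot: [[0.299, 0.739, -0.604], [0.954, -0.232, 0.189], [0.0, -0.633, -0.774]]
force: [-0.4, -0.2, 0.5]
opening: 0.573
grasp_force: 0.0
```

```bash
python3 - <<'E' 2>/dev/null
from h import *
s=read_state(); print(s['position'],s['time_s'],s['opening'],s['force'].round(1))
save('side','s29'); D=load('s29');P=cloud(D)
for n in ['middle']: r=drum(P,n,*ST[n]); print(n,*r, np.round(pins(P,*ST[n]),1))
for a in((36,50),(40,50)): print(a,*rel(*gp('middle',*a)))
E
```

```text
[ 0.57941043 -0.40718447  0.13059967] 74.625 0.5734050310845328 [-0.4 -0.2  0.5]
middle [ 0.51377815 -0.4240502 ] -16.22512773927729 -0.21082484730838708 99 1.0190451738164465 [36.5  1.2  1.2 39.5 65.   2.4] [-35.7  -1.6   1.2  39.4  67.    2.4]
(36, 50) [ 0.8 -1.2 40. ] [-0.52  -0.016 -0.039]
(40, 50) [ 0.8  2.3 39.9] [ 0.147 -0.017 -0.038]
```

Request:
apply_moves(
  rows=[
    {"x": 0.5, "y": -2.3, "z": 20, "rx": -0.5, "ry": 0, "rz": 0, "claw": 110},
    {"x": 0.5, "y": -2.3, "z": 39.5, "rx": -0.5, "ry": 0, "rz": 0, "claw": 150},
    {"x": 0.5, "y": -2.3, "z": 39.5, "rx": -0.5, "ry": 0, "rz": 0, "claw": 255},
    {"x": 0.5, "y": -2.3, "z": 39.5, "rx": -0.5, "ry": 0, "rz": 0, "claw": 255},
    {"x": 0.5, "y": -2.3, "z": 39.5, "rx": -0.5, "ry": 0, "rz": 0, "claw": 255},
    {"x": 0.5, "y": -2.3, "z": 39.5, "rx": -0.5, "ry": 0, "rz": 0, "claw": 255},
    {"x": 0.5, "y": -2.3, "z": 39.5, "rx": -0.5, "ry": 0, "rz": 0, "claw": 255},
  ],
)

```text
time_s: 75.55
position: [0.5553, -0.3993, 0.1029]
tcp_rot: [[0.299, 0.771, -0.563], [0.954, -0.242, 0.175], [-0.001, -0.589, -0.808]]
force: [1.3, -0.5, 1.8]
opening: 0.076
grasp_force: 30.0
```

Request:
apply_moves(
  rows=[
    {"x": 0, "y": -4.4, "z": 0.2, "rx": -0.85, "ry": 0, "rz": 0, "claw": 255},
    {"x": 0, "y": -8.85, "z": 0.8, "rx": -1.7, "ry": 0, "rz": 0, "claw": 255},
    {"x": 0, "y": -13.2, "z": 1.8, "rx": -2.55, "ry": 0, "rz": 0, "claw": 255},
    {"x": 0, "y": -17.4, "z": 3.1, "rx": -3.4, "ry": 0, "rz": 0, "claw": 255},
    {"x": 0, "y": -21.6, "z": 4.9, "rx": -4.26, "ry": 0, "rz": 0, "claw": 255},
    {"x": 0, "y": -25.5, "z": 7, "rx": -5.1, "ry": 0, "rz": 0, "claw": 255},
    {"x": 0, "y": -29.2, "z": 9.4, "rx": -5.97, "ry": 0, "rz": 0, "claw": 255},
    {"x": 0, "y": -32.7, "z": 12.2, "rx": -6.8, "ry": 0, "rz": 0, "claw": 255},
    {"x": 0, "y": -36, "z": 15.3, "rx": -7.67, "ry": 0, "rz": 0, "claw": 255},
    {"x": 0, "y": -36, "z": 15.3, "rx": -7.67, "ry": 0, "rz": 0, "claw": 255},
  ],
)

```text
time_s: 76.8
position: [0.518, -0.388, 0.1118]
tcp_rot: [[0.301, 0.939, 0.163], [0.954, -0.297, -0.052], [-0.001, 0.172, -0.985]]
force: [0.9, -0.4, 2.3]
opening: 0.077
grasp_force: 30.0
```

Request:
apply_moves(
  rows=[
    {"x": 0, "y": 0, "z": 0, "rx": 0, "ry": 0, "rz": 0, "claw": 190},
    {"x": 0, "y": 0, "z": 0, "rx": 0, "ry": 0, "rz": 0, "claw": 190},
    {"x": 0, "y": -6, "z": 0, "rx": 0, "ry": 0, "rz": 0, "claw": 190},
    {"x": 0, "y": -12, "z": 0, "rx": 0, "ry": 0, "rz": 0, "claw": 190},
    {"x": 0, "y": -18, "z": 0, "rx": 0, "ry": 0, "rz": 0, "claw": 190},
    {"x": 0, "y": -18, "z": 0, "rx": 0, "ry": 0, "rz": 0, "claw": 190},
    {"x": 0, "y": -18, "z": -20, "rx": 0, "ry": 0, "rz": 0, "claw": 180},
    {"x": 0, "y": -18, "z": -40, "rx": 0, "ry": 0, "rz": 0, "claw": 110},
    {"x": 0, "y": -18, "z": -40, "rx": 0, "ry": 0, "rz": 0, "claw": 110},
  ],
)

```text
time_s: 77.92
position: [0.4957, -0.3814, 0.1507]
tcp_rot: [[0.3, 0.939, 0.166], [0.954, -0.294, -0.056], [-0.004, 0.175, -0.984]]
force: [-0.4, -0.2, 0.0]
opening: 0.436
grasp_force: 0.0
```

```bash
cat >>h.py <<'E'
ST['middle']=((.5140,-.4241),-16.4)
E
python3 - <<'E' 2>/dev/null
from h import *
s=read_state(); print(s['position'],s['time_s'],s['opening'],s['force'].round(1))
save('side','s30'); D=load('s30');P=cloud(D)
for n in ['middle']: r=drum(P,n,*ST[n]); print(n,*r, np.round(pins(P,*ST[n]),1))
for a in((36,90),(36,50),(40,90),(40,50)): print(a,*rel(*gp('middle',*a)))
E
```

```text
[ 0.49572745 -0.38143281  0.15067505] 77.925 0.43622479139719045 [-0.4 -0.2  0. ]
middle [ 0.51449092 -0.4242465 ] -14.426421960367213 -1.2598223211142163 106 0.9020241721141613 [-36.4   1.4   0.7  39.4  64.    2.1] [35.6  0.6  0.8 39.3 64.   2.1]
(36, 90) [ 1.4 79.2 28.9] [ 7.666 -0.017 -0.177]
(36, 50) [ 1.  50.4 56.7] [ 7.666 -0.017 -0.177]
(40, 90) [ 1.4 83.4 33.6] [ 8.333 -0.023 -0.177]
(40, 50) [ 1.1 52.7 59.3] [ 8.333 -0.023 -0.177]
```

Request:
apply_moves(
  rows=[
    {"x": 0, "y": 31, "z": 1, "rx": 1.66, "ry": 0, "rz": 0, "claw": 110},
    {"x": 0, "y": 47, "z": 5, "rx": 3.3, "ry": 0, "rz": 0, "claw": 110},
    {"x": 1, "y": 62, "z": 11, "rx": 5, "ry": 0, "rz": 0, "claw": 110},
    {"x": 1, "y": 73, "z": 21, "rx": 6.6, "ry": 0, "rz": -0.1, "claw": 110},
    {"x": 1, "y": 79.5, "z": 28.5, "rx": 7.65, "ry": 0, "rz": -0.1, "claw": 110},
    {"x": 1, "y": 79.5, "z": 28.5, "rx": 7.65, "ry": 0, "rz": -0.1, "claw": 110},
    {"x": 1, "y": 65, "z": 42, "rx": 7.65, "ry": 0, "rz": -0.1, "claw": 110},
    {"x": 1, "y": 50.7, "z": 56.3, "rx": 7.65, "ry": 0, "rz": -0.1, "claw": 150},
    {"x": 1, "y": 50.7, "z": 56.3, "rx": 7.65, "ry": 0, "rz": -0.1, "claw": 255},
    {"x": 1, "y": 50.7, "z": 56.3, "rx": 7.65, "ry": 0, "rz": -0.1, "claw": 255},
  ],
)

```text
time_s: 79.22
position: [0.5523, -0.3977, 0.1024]
tcp_rot: [[0.29, 0.775, -0.561], [0.957, -0.235, 0.171], [0.001, -0.587, -0.81]]
force: [-1.1, -0.3, 1.9]
opening: 0.313
grasp_force: 0.0
```

Request:
apply_moves(
  rows=[
    {"x": 0, "y": 0, "z": 0, "rx": 0, "ry": 0, "rz": 0, "claw": 255},
    {"x": 0, "y": 0, "z": 0, "rx": 0, "ry": 0, "rz": 0, "claw": 255},
    {"x": 0, "y": 0, "z": 0, "rx": 0, "ry": 0, "rz": 0, "claw": 255},
    {"x": 0, "y": 0, "z": 0, "rx": 0, "ry": 0, "rz": 0, "claw": 255},
  ],
)

```text
time_s: 79.72
position: [0.5533, -0.3978, 0.1012]
tcp_rot: [[0.289, 0.776, -0.56], [0.957, -0.234, 0.17], [0.001, -0.586, -0.811]]
force: [4.0, -1.8, 1.1]
opening: 0.077
grasp_force: 30.0
```

Request:
apply_moves(
  rows=[
    {"x": 0, "y": -4.5, "z": 0.2, "rx": -0.86, "ry": 0, "rz": 0, "claw": 255},
    {"x": 0, "y": -8.9, "z": 0.8, "rx": -1.71, "ry": 0, "rz": 0, "claw": 255},
    {"x": 0, "y": -13.3, "z": 1.8, "rx": -2.57, "ry": 0, "rz": 0, "claw": 255},
    {"x": 0, "y": -17.6, "z": 3.2, "rx": -3.43, "ry": 0, "rz": 0, "claw": 255},
    {"x": 0, "y": -21.7, "z": 5, "rx": -4.29, "ry": 0, "rz": 0, "claw": 255},
    {"x": 0, "y": -25.6, "z": 7.1, "rx": -5.14, "ry": 0, "rz": 0, "claw": 255},
    {"x": 0, "y": -29.4, "z": 9.5, "rx": -6, "ry": 0, "rz": 0, "claw": 255},
    {"x": 0, "y": -29.4, "z": 9.5, "rx": -6, "ry": 0, "rz": 0, "claw": 255},
    {"x": 0, "y": -29.4, "z": 9.5, "rx": -6, "ry": 0, "rz": 0, "claw": 255},
    {"x": 0, "y": -29.4, "z": 9.5, "rx": -6, "ry": 0, "rz": 0, "claw": 255},
  ],
)

```text
time_s: 80.97
position: [0.5234, -0.388, 0.1099]
tcp_rot: [[0.289, 0.957, -0.004], [0.957, -0.289, 0.004], [0.003, -0.005, -1.0]]
force: [-0.0, 1.2, -2.1]
opening: 0.076
grasp_force: 30.0
```

Request:
apply_moves(
  rows=[
    {"x": 0, "y": 0, "z": 0, "rx": 0, "ry": 0, "rz": 0, "claw": 130},
    {"x": 0, "y": 0, "z": 0, "rx": 0, "ry": 0, "rz": 0, "claw": 130},
    {"x": 0, "y": 0, "z": 0, "rx": 0, "ry": 0, "rz": 0, "claw": 130},
    {"x": 0, "y": 0, "z": -30, "rx": 0, "ry": 0, "rz": 0, "claw": 130},
    {"x": 0, "y": 0, "z": -90, "rx": 0, "ry": 0, "rz": 0, "claw": 130},
    {"x": 0, "y": 0, "z": -90, "rx": 0, "ry": 0, "rz": 0, "claw": 130},
  ],
)

```text
time_s: 81.72
position: [0.5267, -0.3917, 0.2064]
tcp_rot: [[0.29, 0.957, 0.008], [0.957, -0.29, -0.007], [-0.005, 0.01, -1.0]]
force: [0.6, -0.3, -0.1]
opening: 0.481
grasp_force: 0.0
```

```bash
cat >>h.py <<'E'
def fix(P,n,c,y,ref=40.8):
    for i in range(3):
        c,y,*r=drum(P,n,c,y); a=np.radians(y); c=np.array(c)+(r[-1][3]-ref)/1000*np.array([-np.sin(a),np.cos(a)])
    ST[n]=(c,y); return c.round(4),round(y,2),r[-1]
E
python3 - <<'E' 2>/dev/null
from h import *
s=read_state(); print(s['position'],s['time_s'],s['opening'],s['force'].round(1))
save('side','s31'); D=load('s31');P=cloud(D)
for n in ST: print(n,*fix(P,n,*ST[n],ref=39.4 if n=='middle' else 40.8))
for a in((0,95),(0,50)): print(a,*rel(*gp('slim',*a)))
E
```

```text
[ 0.52672054 -0.39171046  0.20644709] 81.725 0.4809091884385907 [ 0.6 -0.3 -0.1]
thick [0.5566 0.0773] -15.12 [  6.8  -1.2   1.9  40.8 161.    2. ]
slim [ 0.5479 -0.1649] 12.73 [ 5.7  0.5  1.2 40.8 90.   1.7]
middle [ 0.513 -0.423] -13.52 [-71.3  -0.7   0.5  39.4  63.    1.8]
(0, 95) [253.6 -61.6  45.9] [ 0.041  0.028 -4.93 ]
(0, 50) [253.7 -61.8  90.9] [ 0.041  0.028 -4.93 ]
```

Request:
apply_moves(
  rows=[
    {"x": 50, "y": -12, "z": 0, "rx": 0, "ry": 0, "rz": -1, "claw": 130},
    {"x": 100, "y": -24, "z": 0, "rx": 0, "ry": 0, "rz": -2, "claw": 130},
    {"x": 150, "y": -36, "z": 0, "rx": 0, "ry": 0, "rz": -3, "claw": 130},
    {"x": 200, "y": -48, "z": 0, "rx": 0, "ry": 0, "rz": -4, "claw": 130},
    {"x": 253.5, "y": -61.5, "z": 0, "rx": 0, "ry": 0, "rz": -4.8, "claw": 130},
    {"x": 253.5, "y": -61.5, "z": 20, "rx": 0, "ry": 0, "rz": -4.8, "claw": 130},
    {"x": 253.5, "y": -61.5, "z": 45, "rx": 0, "ry": 0, "rz": -4.8, "claw": 130},
    {"x": 253.5, "y": -61.5, "z": 45, "rx": 0, "ry": 0, "rz": -4.8, "claw": 130},
  ],
)

```text
time_s: 82.78
position: [0.5364, -0.1272, 0.1533]
tcp_rot: [[-0.207, 0.978, -0.007], [0.978, 0.207, 0.005], [0.006, -0.006, -1.0]]
force: [0.6, -0.2, 0.8]
opening: 0.49
grasp_force: 0.0
```

```bash
python3 - <<'E' 2>/dev/null
from h import *
save('side','s32'); P=cloud(load('s32')); print(*fix(P,'slim',(.5479,-.1649),12))
save('top','t32'); P=cloud(load('t32')); print(*drum(P,'middle',(.513,-.423),-14))
ST['slim']=((.5479,-.1649),12.3)
for a in((0,95),(0,50)): print(a,*rel(*gp('slim',*a)))
E
```

```text
[ 0.548  -0.1647] 12.81 [ 6.   0.4  1.5 40.8 95.   1.8]
[ 0.5142265 -0.4233058] -14.162342530882167 -0.8387627722066058 404 0.8709790746872781 [-71.5  -1.4   2.2  37.5 106.    1.9]
(0, 95) [-1.8  1.7 -1.6] [-0.013 -0.028 -0.061]
(0, 50) [-1.9  1.7 43.4] [-0.013 -0.028 -0.061]
```

Request:
apply_moves(
  rows=[
    {"x": -1.5, "y": 1.7, "z": 20, "rx": -0.1, "ry": 0, "rz": 0, "claw": 130},
    {"x": -1.5, "y": 1.7, "z": 43, "rx": -0.1, "ry": 0, "rz": 0, "claw": 130},
    {"x": -1.5, "y": 1.7, "z": 43, "rx": -0.1, "ry": 0, "rz": 0, "claw": 150},
    {"x": -1.5, "y": 1.7, "z": 43, "rx": -0.1, "ry": 0, "rz": 0, "claw": 255},
    {"x": -1.5, "y": 1.7, "z": 43, "rx": -0.1, "ry": 0, "rz": 0, "claw": 255},
    {"x": -1.5, "y": 1.7, "z": 43, "rx": -0.1, "ry": 0, "rz": 0, "claw": 255},
    {"x": -1.5, "y": 1.7, "z": 43, "rx": -0.1, "ry": 0, "rz": 0, "claw": 255},
    {"x": -1.5, "y": 1.7, "z": 43, "rx": -0.1, "ry": 0, "rz": 0, "claw": 255},
    {"x": -1.5, "y": 1.7, "z": 43, "rx": -0.1, "ry": 0, "rz": 0, "claw": 255},
  ],
)

```text
time_s: 84.0
position: [0.5411, -0.1297, 0.1137]
tcp_rot: [[-0.207, 0.978, 0.011], [0.978, 0.207, 0.003], [0.001, 0.012, -1.0]]
force: [0.0, -1.1, 6.5]
opening: 0.077
grasp_force: 30.0
```

Request:
apply_moves(
  rows=[
    {"x": 0, "y": 0, "z": 0, "rx": 0, "ry": 0, "rz": 0, "claw": 150},
    {"x": 0, "y": 0, "z": 0, "rx": 0, "ry": 0, "rz": 0, "claw": 130},
    {"x": 0, "y": 0, "z": 0, "rx": 0, "ry": 0, "rz": 0, "claw": 130},
    {"x": 0, "y": 0, "z": -30, "rx": 0, "ry": 0, "rz": 0, "claw": 130},
    {"x": 0, "y": 0, "z": -85, "rx": 0, "ry": 0, "rz": 0, "claw": 130},
    {"x": 0, "y": 0, "z": -85, "rx": 0, "ry": 0, "rz": 0, "claw": 130},
  ],
)

```text
time_s: 84.75
position: [0.5423, -0.1309, 0.2018]
tcp_rot: [[-0.207, 0.978, 0.018], [0.978, 0.207, 0.0], [-0.004, 0.018, -1.0]]
force: [0.5, 0.7, -0.1]
opening: 0.485
grasp_force: 0.0
```

```bash
python3 - <<'E' 2>/dev/null
from h import *
s=read_state(); print(s['position'],s['time_s'],s['force'].round(1))
save('side','s33'); P=cloud(load('s33')); print(*fix(P,'slim',(.5479,-.1649),12)); print(*fix(P,'thick',(.5566,.0773),-15))
for a in((0,95),(0,50)): print(a,*rel(*gp('thick',*a)))
E
```

```text
[ 0.54233424 -0.13085283  0.20176099] 84.75 [ 0.5  0.7 -0.1]
[ 0.5478 -0.1649] 13.25 [ 0.9  1.1  1.3 40.8 93.   2. ]
[0.5567 0.0771] -15.51 [  6.9  -2.1   2.1  40.8 163.    2.7]
(0, 95) [231.4  74.5  43.5] [ 0.132 -0.026  4.576]
(0, 50) [231.4  73.9  88.5] [ 0.132 -0.026  4.576]
```

Request:
apply_moves(
  rows=[
    {"x": 50, "y": 12, "z": 0, "rx": 0, "ry": 0, "rz": 0.9, "claw": 130},
    {"x": 100, "y": 28, "z": 0, "rx": 0, "ry": 0, "rz": 1.9, "claw": 130},
    {"x": 150, "y": 44, "z": 0, "rx": 0, "ry": 0, "rz": 2.9, "claw": 130},
    {"x": 200, "y": 62, "z": 0, "rx": 0, "ry": 0, "rz": 3.9, "claw": 130},
    {"x": 231.5, "y": 73, "z": 5, "rx": 0.1, "ry": 0, "rz": 4.6, "claw": 130},
    {"x": 231.5, "y": 73, "z": 43, "rx": 0.1, "ry": 0, "rz": 4.6, "claw": 130},
    {"x": 231.5, "y": 73, "z": 43, "rx": 0.1, "ry": 0, "rz": 4.6, "claw": 130},
    {"x": 231.5, "y": 73, "z": 43, "rx": 0.1, "ry": 0, "rz": 4.6, "claw": 130},
  ],
)

```text
time_s: 85.8
position: [0.5633, 0.1117, 0.1557]
tcp_rot: [[0.27, 0.963, -0.002], [0.963, -0.27, 0.004], [0.004, -0.003, -1.0]]
force: [-0.4, -0.7, -0.3]
opening: 0.488
grasp_force: 0.0
```

```bash
python3 - <<'E' 2>/dev/null
from h import *
save('side','s34'); P=cloud(load('s34')); print(*fix(P,'thick',(.5566,.0773),-15))
ST['thick']=((.5567,.0771),-15.5)
for a in((0,95,-1.5),(0,50,-1.5)): print(a,*rel(*gp('thick',*a)))
E
```

```text
[0.5565 0.0774] -14.74 [  6.9  -0.8   2.   40.8 157.    2.3]
(0, 95, -1.5) [ 0.9  0.7 -0.5] [-0.014 -0.04  -0.033]
(0, 50, -1.5) [ 0.7  0.8 44.5] [-0.014 -0.04  -0.033]
```

Request:
apply_moves(
  rows=[
    {"x": 0.5, "y": 0.6, "z": 20, "rx": -0.1, "ry": 0, "rz": 0, "claw": 130},
    {"x": 0.5, "y": 0.6, "z": 44, "rx": -0.1, "ry": 0, "rz": 0, "claw": 130},
    {"x": 0.5, "y": 0.6, "z": 44, "rx": -0.1, "ry": 0, "rz": 0, "claw": 150},
    {"x": 0.5, "y": 0.6, "z": 44, "rx": -0.1, "ry": 0, "rz": 0, "claw": 255},
    {"x": 0.5, "y": 0.6, "z": 44, "rx": -0.1, "ry": 0, "rz": 0, "claw": 255},
    {"x": 0.5, "y": 0.6, "z": 44, "rx": -0.1, "ry": 0, "rz": 0, "claw": 255},
    {"x": 0.5, "y": 0.6, "z": 44, "rx": -0.1, "ry": 0, "rz": 0, "claw": 255},
    {"x": 0.5, "y": 0.6, "z": 44, "rx": -0.1, "ry": 0, "rz": 0, "claw": 255},
    {"x": 0.5, "y": 0.6, "z": 44, "rx": -0.1, "ry": 0, "rz": 0, "claw": 255},
  ],
)

```text
time_s: 86.98
position: [0.5655, 0.1125, 0.113]
tcp_rot: [[0.27, 0.963, 0.012], [0.963, -0.27, 0.001], [0.005, 0.012, -1.0]]
force: [1.7, -0.5, 6.4]
opening: 0.08
grasp_force: 30.0
```

Request:
apply_moves(
  rows=[
    {"x": 0, "y": 0, "z": 0, "rx": 0, "ry": 0, "rz": 0, "claw": 150},
    {"x": 0, "y": 0, "z": 0, "rx": 0, "ry": 0, "rz": 0, "claw": 130},
    {"x": 0, "y": 0, "z": 0, "rx": 0, "ry": 0, "rz": 0, "claw": 130},
    {"x": 0, "y": 0, "z": -30, "rx": 0, "ry": 0, "rz": 0, "claw": 130},
    {"x": 0, "y": 0, "z": -85, "rx": 0, "ry": 0, "rz": 0, "claw": 130},
    {"x": 40, "y": 0, "z": -125, "rx": 0, "ry": 0, "rz": 0, "claw": 130},
    {"x": 90, "y": 0, "z": -145, "rx": 0, "ry": 0, "rz": 0, "claw": 130},
    {"x": 140, "y": 0, "z": -145, "rx": 0, "ry": 0, "rz": 0, "claw": 130},
    {"x": 180, "y": 0, "z": -145, "rx": 0, "ry": 0, "rz": 0, "claw": 130},
    {"x": 180, "y": 0, "z": -145, "rx": 0, "ry": 0, "rz": 0, "claw": 130},
  ],
)

```text
time_s: 88.22
position: [0.6112, 0.2884, 0.2571]
tcp_rot: [[0.266, 0.964, 0.009], [0.964, -0.266, 0.002], [0.004, 0.008, -1.0]]
force: [-0.2, 0.2, -0.7]
opening: 0.489
grasp_force: 0.0
```

```bash
python3 - <<'E' 2>/dev/null
from h import *
s=read_state(); print(s['position'],s['time_s'],s['force'].round(1))
save('side','s35');save('top','t35')
for f in('s35','t35'):
    P=cloud(load(f))
    for n,c,y in(('thick',(.5566,.0773),-15),('slim',(.5479,-.1649),12.5),('middle',(.5135,-.423),-14)):
        try: print(f,n,*drum(P,n,c,y))
        except Exception as e: print(f,n,'x')
    try: scan(P)
    except Exception: pass
o=load('t35')['im'][:,:,::-1][130:260,165:475]; cv2.imwrite('pics/t35b.png',cv2.resize(o,None,fx=2.58,fy=2.58,interpolation=cv2.INTER_CUBIC))
E
```

```text
[0.61119149 0.2883761  0.2570647 ] 88.225 [-0.2  0.2 -0.7]
s35 thick [0.55671722 0.07726878] -15.339033670999791 -0.8604623046914859 136 0.3280082837416439 [-1.1 -1.6  1.6 40.5 76.   2.7]
s35 slim [ 0.54793518 -0.1648922 ] 12.540835620752118 -0.6537097996206729 107 0.5735656084152629 [ 0.7  0.8  1.2 41.  96.   1.9]
s35 middle [ 0.51333322 -0.42295839] -14.915770289481905 -0.716634655202703 96 0.653614431457853 [ 0.1 -1.6  0.4 39.3 61.   2. ]
n 552 rect 418.096435546875 -51.420166015625 44.326515197753906 148.07669067382812 4.377330303192139 pca [ 0.41761178 -0.03492321] 93.67574624594498 ends [ 0.42303312 -0.11931255] [0.41394097 0.02221707]
t35 thick [0.55704139 0.07718174] -15.413174099865104 -0.6049115463569938 553 1.762517942302249 [ -1.7  -0.8   2.7  37.3 128.    1.9]
t35 slim [ 0.54893526 -0.16467054] 12.946535525040881 -0.42456000112526954 293 1.0964312801520273 [ 0.9 -1.5  2.7 37.9 88.   1.5]
t35 middle [ 0.51430523 -0.42320076] -14.156771991226337 -0.863470426758372 406 0.8591027252178137 [  0.4  -1.5   2.1  37.5 111.    1.9]
n 853 rect 416.4805908203125 -53.8028564453125 44.1960563659668 146.5876007080078 2.219322919845581 pca [ 0.41637764 -0.05210294] 94.42657931140748 ends [ 0.42198842 -0.12458195] [0.41096989 0.01775348]
```

View pics/t35b.png

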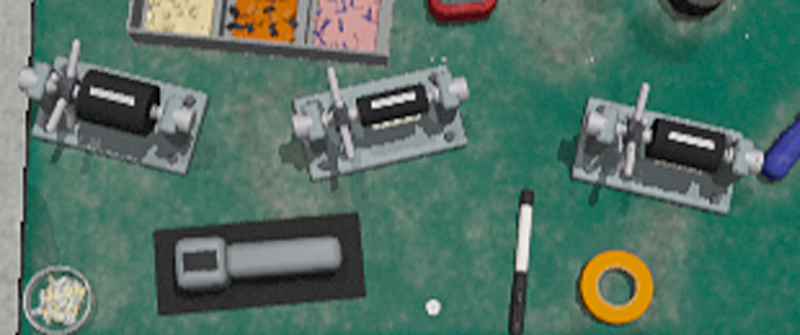

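The top view shows the key bar facing up on all three rollers, with the pins within about 2° of vertical. The scanner lies along the middle of its mat, and the arm is clear.

```bash
python3 -c "
from rig import hand_in
print(hand_in())"
```

```text
the job is handed in; nothing more can be done
None
```

I scanned all three labels in order (slim, middle, thick), laid the scanner back along the middle of its mat and left every key bar facing up to within about 2°; the job is handed in at about 88 s, with no verdict returned.

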